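Fit the retaining ring on the kiln-car wheel's axle

ROBOT

A 7-joint arm with a two-finger parallel gripper is mounted at the origin on the work surface. World frame = base frame: x ahead of the robot, y to its left, z up, the work surface at z = 0. Lengths are in m, angles in rad, forces in N, time in s.
With the tool pointing down it reaches from about 0.4 to 0.875 m from the base axis. Payload 19.3 kg.
Tool frame: the origin (TCP) lies at the very end of the fingers, on their centre line; the grasp point (between the pads) lies 19 mm behind it (bot.pinch_z is the distance from the TCP to the grasp point, in m); y points along the fingers, x is the direction in which the jaws open and shut, and the axes are right-handed (so a half turn about y gives the same grasp; the last joint's range is limited). The gripper opens to 85 mm and grips with 20 to 120 N. Pads are 22 mm wide; open, the fingers measure 114 mm over their backs; the gripper's body (76 mm by 85 mm) begins 54 mm behind the grasp point. The pads swing forward as they close: fully open they stand 13 mm farther back than shut.
Start: joints at [-1.229, 0.521, -0.036, 1.599, 0.021, 1.021, -0.113], TCP at [0.25, 0.573, 0.231] pointing down, gripper open.
Joint ranges: [-2.91, 2.91], [-0.3, 2.13], [-1.5, 1.42], [0.17, 2.43], [-1.26, 4.41], [0.16, 1.93], [-2.52, 2.52]. Speed limits (rad/s): [1.89, 1.89, 2.39, 2.39, 3.01, 3.01, 3.01].

INTERFACE

Orientations are given as [roll, pitch, yaw] about the fixed x, y, z axes, in that order (R = Rz(yaw) Ry(pitch) Rx(roll)).
In Python, from workcell import bot gives the robot as it stands. The module is installed in compiled form; this text tells all that it offers.
- The arm moves only by the tool arm_command, never from a script. Its argument "moves" is a list of rows, each an object of numbers: "rx", "ry", "rz": the turn, a rotation vector about the tool's x, y, z in rad; "x", "y", "z": the shift along the tool's x, y, z in cm; "gripper": the opening, from -1 (shut) to 1 (fully open). In form: [{"rx": .., "ry": .., "rz": .., "x": .., "y": .., "z": .., "gripper": ..}, ...]. A call has 1 to 5 rows; each row is the pose to reach, as a shift and turn from the pose commanded when the call began, along the tool's axes at that moment; what a row does not reach only later rows make up. A row lasts 1/12 s, in which the tool goes at most 41.7 mm and 7.16 degrees, less where a joint would pass 70% of its speed; a pose out of reach is approached as far as the arm can. A call with a gripper value outside its range is refused whole. The fingers move at their own pace and stop on an object; "squeeze" is the grip in N (left out, the last holds). Time passes only in rows, so rows that repeat a pose let the fingers close. It gives the time, the measured TCP pose, the force and the opening at its end, in the units of the state.
- bot.observe(): the state, without advancing time (a new reading comes with each control period).
- bot.grab_frame(name): name is "side" or "top"; returns (picture, depth): 420x560x3 uint8, red, green, blue; 420x560 float32, m along the optical axis (not along the pixel's ray), 0 where there is no reading.
- bot.camera_model(name): a dict with "vfov" (degrees; the focal length in pixels is half the picture's height over the tangent of half this angle, whatever the lens; pixels are square), "cx", "cy" (the principal point, pixels), "dist_coeffs" ([k1, k2, p1, p2, k3] as OpenCV has them; the pictures are not rectified), "extrinsics" (4x4, takes a point from camera to world coordinates). Camera axes: x right, y down, z forward; pixel columns grow to the right and rows downward; lengths in m; the calibration is good to about 2 mm. A picture is of the moment at which its call begins. camera_model takes no time and is no camera call.
- bot.job_done(): hands the job in, once; it reports no verdict.
Trained networks look in the newest picture that a camera, given by its name, has taken for a name from the list of things; names that differ only in an ending like _2 or _b are one class to them, and where a whole thing is asked for, a point or a joint stands for the part that bears it (a point fixed in the world has none). Each returns a list of dicts, best first, with "p" (0 to 1); they miss things now and then, are a little off and sometimes report something else, mostly with a low value. They report only what shows in the picture. A call takes as long as a camera call. They do not tell look-alikes from the thing itself.
- bot.spot_in(name, camera): "box" ([left, top, right, bottom] in pixels, round what is visible of it).
- bot.masks_of(name, camera): "mask" (420x560 bool, what is visible of it) and "box" ([left, top, right, bottom] in pixels, round what is visible of it).
The state is a dict: "clock": time; "qpos": joint angles; "qd": joint speeds; "joint_efforts": joint torques, N m; "position": TCP position; "tool_rot": TCP orientation; "force": force on the tool from outside, world axes, zero at the start; "moment": the same for the moment, N m; "grip_width": finger opening in m.
Only numpy, scipy, OpenCV 4.12 (cv2) and the standard library are available. Lean on these libraries where they do the work, as an engineer would, in place of code of your own. Each camera call takes 0.05 s, during which the arm holds its last target.

TASK

The kiln-car wheel is on its axle but nothing holds it there yet. Take the circlip pliers out of the wooden block, put their tips in the two eyes of the larger snap ring, spread it only as far as it needs, fit it over the axle's end, press the sprung brass washer down with it, no harder than needed, until the groove is free, and let it contract into the groove. Then stand the pliers back upright in their slot and leave the other things on the bench where they are.

Things in the scene. Friction and masses are not known exactly. Their poses are not given: they have to be found in the camera images.
- pliers: Circlip pliers, 160 mm long, 0.15 kg, upright in the wooden block, tips down, two black grips up. Origin: centre of the pivot joint (28 by 24 by 14 mm along x, y, z), which lies on the block's top over the slot's long edges. z up, y from grip to grip (the tips spread along y), x along the pivot; front and back alike.
- grips (a point): Between the grips, 52 mm above the pivot. Grips: 25 to 93 mm above the pivot, 13 to 16 mm wide, with a 17 mm high swell here to hold them by, 58 mm over the two swells at rest, 50 mm elsewhere. Squeezing them spreads the tips; a spring holds them at rest up to 8 to 10 N on each, so 7 N carries the pliers unspread. 1 mm closer = tips about 1 mm further apart. 16 to 20 N spread the ring fully.
- tip_l (a point): End of the steel tip on the pliers' +y side, 61.2 mm below the pivot. Tips: 4.5 mm in diameter, 3.7 mm long below a collar of 10 mm that rests on the lug, tapered to 2.6 mm over the last 1.1 mm; 18 mm apart (centres) at rest, like the eyes of the unspread ring. They rise about 2 mm towards the pivot when spread to 36 mm.
- tip_r (a point): End of the tip on the -y side, likewise.
- ring: Open spring-steel snap ring, dark, flat on the bench, the larger of the two there: 4 mm thick, 40 g, inner diameter 40 mm, 54 mm outside at the bow. Origin: its centre, on the underside; +x to the middle of the bow, -x to the gap with the two lugs, z up. Each lug has an eye, a 7 mm through hole. 1.5 N on each eye starts to spread it, about 6 N at 36 mm between the eyes.
- eye_l (a point): Middle of the eye (half thickness) on the ring's +y side; unspread 26 mm from the origin along -x and 9 mm aside, 17.9 mm from the other eye. The ring passes over the axle's end from about 30 mm between the eyes, easily at 35 to 37; over 43 it is spoilt. So spread, the axle's centre line must lie 22.5 mm from the line of the eyes, towards the bow.
- eye_r (a point): Middle of the eye on the -y side, likewise.
- axle: Iron wheel (184 mm across, hub top at 90 mm) on an upright axle, fixed. Origin: on the bench under the axle's centre line, z up. Axle's end: diameter 43.2 mm, rim chamfered by 1.5 mm; 12 mm under its top the groove, diameter 40 mm, 5.2 mm wide. The top stands 113 to 126 mm high, differing from wheel to wheel and not measured: find the groove by feel, as under axle_end.
- axle_end (a point): Centre of the axle's top at its mean height, 119.5 mm above the bench (true top up to 6 mm higher or lower). A sprung brass washer, 72 mm across, rests 13.3 mm under the true top, covering part of the groove. Press it down with the ring: it starts at 2.5 N and stops, solid, after 3.5 mm at 5 N; there the ring is free of the groove's upper edge by 0.8 mm. 7 N are enough, over 16 too hard. Oiled.
- slot (a point): Middle of the mouth of the pliers' slot in the top of the fixed wooden block (62 by 150 by 70 mm, long side along the point's y). Slot: 16 mm along x, 36 mm along y, 64 mm deep, rim chamfered by 3 mm. The standing pliers' y lies along its y, their origin 7 mm above it.
- small_ring: A smaller snap ring (34 mm across, 4 mm thick) of the same shape, not wanted here. Origin: its centre on the underside.
- washer: Flat steel washer, 42 mm across, 4 mm thick.
- bearing: Spare ball bearing, 52 mm across, 15 mm high.
- cap: White screw cap of a canister, 52 mm across, 18 mm high.
- sample: Patinated metal sample plate, 80 by 60 by 4 mm.
- wrench: Steel open-ended wrench lying flat.
- tin: Grease tin, 72 mm across, 55 mm high.
There are look-alikes about, which are no part of the job. Leave any green or purple look-alike of the pliers alone.

How it is judged:
On the way, in this order (a step that is already met when the one before it is completed fails the run):
1. the ring is lifted off the bench and held spread on the pliers' tips, one in each eye (((distance between tip_l and eye_l below 0.008 m and distance between tip_r and eye_r below 0.008 m) or (distance between tip_l and eye_r below 0.008 m and distance between tip_r and eye_l below 0.008 m)) and height (world z) of ring above 0.03 m and distance between eye_l and eye_r above 0.026 m), for 0.2 s.
2. the ring lies in the groove, level and contracted (horizontal distance between ring and axle below 0.0025 m and z of ring in the frame of axle between 0.096 and 0.1108 m and angle between ring's own z axis and vertical below 0.08 rad and distance between eye_l and eye_r below 0.021 m), for 0.2 s.
At the end, for the whole second after the job is handed in: Ring in the groove: centred within 2.5 mm, underside 96 to 110.8 mm above the bench (below the axle's top), level within 0.08 rad, eyes under 21 mm apart. Pliers at rest in their slot: within 7 mm of its middle, joint within 4 mm of its height on the block, upright within 0.12 rad (all of step 2 and horizontal distance between pliers and slot below 0.007 m and z of pliers in the frame of slot between 0.003 and 0.011 m and angle between pliers's own z axis and vertical below 0.12 rad and linear speed of each of pliers, ring below 0.02 m/s); the robot touches nothing.
It fails at once if the ring overstretched: its eyes more than 43 mm apart (distance between eye_l and eye_r above 0.043 m).
It fails at once if the ring or the pliers pressed on the axle, its washer or the wheel with more than 16 N (contact force between any of ring, pliers and axle above 16 N).
It fails at once if another thing on the bench moved by more than 15 mm (distance of any of small_ring, washer, bearing, cap, sample, wrench, tin from where it was at the start of the episode above 0.015 m).
It also fails if it takes over 72 s, if anything falls off the work surface, if the arm or the gripper's body presses on something with over 40 N, if the wrist force passes 120 N, or if a joint passes its speed limit or range.

## Working session

There is one attempt and no reset: what is moved stays moved. The work goes in short steps, Python scripts to look and compute and a tool call to move; the robot and the scene stay as the last step left them, time stands still between calls to the robot, and variables do not carry over. Pictures are saved under pics/ and viewed, and the job is handed in when it is done.

Besides the shell and the picture viewer there is one more tool, called after "Emit:" by a JSON object that holds its "method" and its "body". arm_command: Moves the arm, as the interface text tells. Its arguments: {"type":"object","properties":{"moves":{"type":"array"},"squeeze":{"type":"number"}},"required":["moves"]}

```bash
mkdir -p pics; cat > h.py <<'E'
import numpy as np, cv2
from scipy.spatial.transform import Rotation as R
from workcell import bot
def cam(n):
    m=bot.camera_model(n); f=210/np.tan(np.radians(m['vfov'])/2)
    K=np.array([[f,0,m['cx']],[0,f,m['cy']],[0,0,1.]]); return K,np.array(m['dist_coeffs'],float),np.array(m['extrinsics'])
def world(n,uv,d):
    K,D,T=cam(n); uv=np.asarray(uv,float).reshape(-1,1,2)
    p=cv2.undistortPoints(uv,K,D).reshape(-1,2); d=np.asarray(d).reshape(-1)
    P=np.c_[p*d[:,None],d]; return P@T[:3,:3].T+T[:3,3]
def onz(n,uv,z):
    K,D,T=cam(n); p=cv2.undistortPoints(np.asarray(uv,float).reshape(-1,1,2),K,D).reshape(-1,2)
    r=np.c_[p,np.ones(len(p))]@T[:3,:3].T; o=T[:3,3]; return o+r*((z-o[2])/r[:,2])[:,None]
def pix(n,P):
    K,D,T=cam(n); Ti=np.linalg.inv(T); P=np.asarray(P,float).reshape(-1,3)@Ti[:3,:3].T+Ti[:3,3]
    return cv2.projectPoints(P.reshape(-1,1,3),np.zeros(3),np.zeros(3),K,D)[0].reshape(-1,2)
def grab(n,name):
    im,d=bot.grab_frame(n); cv2.imwrite(f'pics/{name}.png',im[:,:,::-1]); np.save(f'pics/{name}.npy',d); return im,d
def shift(dworld,rot=None):
    r=R.from_euler('xyz',bot.observe()['tool_rot']) if rot is None else rot
    return r.inv().apply(dworld)*100
E
python3 - <<'E'
from h import *
for n in('top','side'):
    grab(n,n+'0'); print(n,cam(n))
print(bot.observe())
E
```

```text
top (array([[397.40043396,   0.        , 281.45659888],
       [  0.        , 397.40043396, 208.0877975 ],
       [  0.        ,   0.        ,   1.        ]]), array([-0.09871147,  0.        ,  0.        ,  0.        ,  0.        ]), array([[-0.02044293, -0.98550854,  0.16838942,  0.39381575],
       [-0.99978966,  0.01987289, -0.00506998, -0.08476006],
       [ 0.00165013, -0.16845764, -0.98570751,  1.00975766],
       [ 0.        ,  0.        ,  0.        ,  1.        ]]))
side (array([[443.32156996,   0.        , 288.69266751],
       [  0.        , 443.32156996, 205.78448002],
       [  0.        ,   0.        ,   1.        ]]), array([-0.10507684,  0.        ,  0.        ,  0.        ,  0.        ]), array([[ 0.93411311, -0.238282  ,  0.26580893,  0.26267673],
       [-0.35667202, -0.65376832,  0.66736202, -0.75363478],
       [ 0.0147571 , -0.71819822, -0.69568207,  0.79899253],
       [ 0.        ,  0.        ,  0.        ,  1.        ]]))
{'clock': 0.1, 'qpos': array([-1.22916163,  0.52195845, -0.03634171,  1.59993804,  0.02116773,
        1.02112999, -0.11277831]), 'qd': array([ 0.00071691, -0.00121489, -0.00037529, -0.00270296, -0.00075646,
       -0.00056522, -0.00030148]), 'joint_efforts': array([ 3.89063149e-03, -9.28474545e+01,  1.98430739e+00, -3.70537519e+01,
        1.81156310e-02,  5.22676884e-03, -1.56765267e-07]), 'position': array([0.25007438, 0.57245261, 0.23078525]), 'tool_rot': array([-1.57083625e+00,  1.04980159e-03,  1.15896760e+00]), 'force': array([-0.38238746, -0.37825062, -0.78821449]), 'moment': array([ 0.03522499, -0.03345308, -0.00929196]), 'grip_width': 0.08561572224751467}
```

View pics/top0.png

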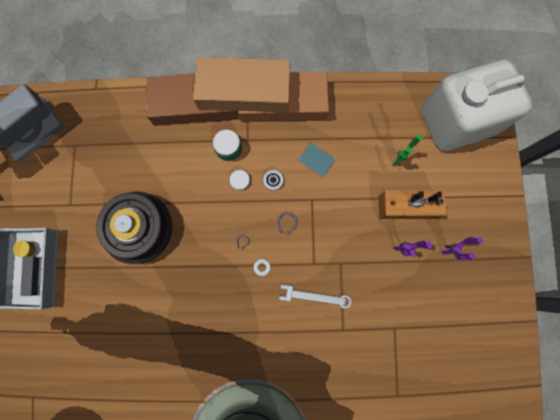

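View pics/side0.png

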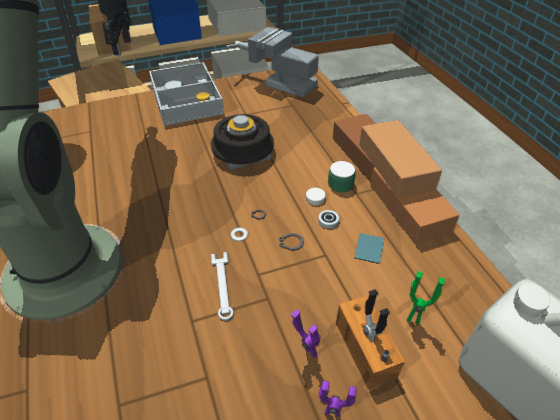

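```bash
python3 - <<'E'
from h import *
o=bot.observe(); print(pix('top',o['position']),pix('side',o['position']))
print(R.from_euler('xyz',o['tool_rot']).as_matrix().round(3))
for n in('top','side'):
    im,d=grab(n,n+'1')
    for nm in('pliers','ring','axle','slot','grips','small_ring'):
        for fn in (bot.masks_of,):
            for r in fn(nm,n)[:4]:
                m=r['mask']&(d>0); v,u=np.nonzero(m)
                if len(v)<3: continue
                P=world(n,np.c_[u,v],d[v,u]); print(n,nm,round(r['p'],2),np.round(r['box']),P.mean(0).round(3),P.min(0).round(3),P.max(0).round(3))
    big=cv2.resize(im[:,:,::-1],None,fx=4,fy=4,interpolation=cv2.INTER_CUBIC)
    cv2.imwrite(f'pics/{n}b.png',big)
    if n=='top':
        cv2.imwrite('pics/tb1.png',big[160*4:280*4,360*4:500*4]); cv2.imwrite('pics/tb2.png',big[170*4:290*4,80*4:220*4]);cv2.imwrite('pics/tb3.png',cv2.resize(big[200*4:260*4,220*4:310*4],None,fx=2,fy=2))
    else:
        cv2.imwrite('pics/sb1.png',big[270*4:400*4,290*4:450*4]); cv2.imwrite('pics/sb2.png',big[100*4:180*4,190*4:300*4])
print(bot.observe()['clock'])
E
```

```text
[[-37.97494771 347.44729194]] [[122.46192848  52.11700543]]
[[ 0.4   -0.    -0.916]
 [ 0.916 -0.001  0.4  ]
 [-0.001 -1.    -0.   ]]
top pliers 0.89 [394. 244. 434. 267.] [ 0.437 -0.396  0.087] [ 0.405 -0.471 -0.004] [ 0.466 -0.369  0.15 ]
top pliers 0.75 [444. 239. 488. 269.] [ 0.441 -0.526  0.08 ] [ 0.409 -0.629 -0.004] [ 0.472 -0.498  0.155]
top pliers 0.69 [408. 192. 445. 211.] [ 0.559 -0.416  0.121] [ 0.546 -0.44   0.022] [ 0.573 -0.387  0.173]
top pliers 0.6 [395. 134. 422. 167.] [ 0.687 -0.396  0.104] [ 0.661 -0.472 -0.005] [ 0.759 -0.372  0.156]
top ring 0.64 [300. 140. 335. 178.] [ 0.693 -0.186  0.003] [ 0.649 -0.231 -0.005] [ 0.738 -0.141  0.008]
top ring 0.43 [277. 214. 298. 235.] [ 0.527 -0.102  0.002] [ 0.499 -0.129 -0.006] [ 0.553 -0.08   0.008]
top ring 0.19 [409. 190. 438. 209.] [ 0.56  -0.416  0.125] [ 0.548 -0.475  0.022] [ 0.573 -0.387  0.173]
top axle 0.68 [ 96. 194. 169. 264.] [0.513 0.264 0.078] [ 0.428  0.185 -0.003] [0.61  0.397 0.12 ]
top slot 0.72 [376. 189. 447. 218.] [ 0.557 -0.402  0.061] [ 0.53  -0.491 -0.002] [ 0.595 -0.339  0.167]
top slot 0.53 [408. 1
[... 1080 characters left out ...]
61 -0.421  0.121] [ 0.549 -0.448 -0.   ] [ 0.652 -0.358  0.171]
side ring 0.47 [281. 234. 305. 250.] [ 0.529 -0.104  0.003] [ 0.5   -0.13  -0.004] [ 0.556 -0.075  0.007]
side axle 0.85 [210. 113. 274. 172.] [0.513 0.241 0.066] [ 0.431  0.182 -0.006] [0.632 0.488 0.117]
side slot 0.72 [337. 298. 405. 386.] [ 0.552 -0.436  0.056] [ 0.529 -0.495 -0.003] [ 0.628 -0.344  0.093]
side grips 0.83 [235. 353. 312. 417.] [ 0.371 -0.427  0.015] [ 0.298 -0.476 -0.003] [ 0.451 -0.376  0.03 ]
side grips 0.76 [365. 288. 388. 343.] [ 0.56  -0.421  0.121] [ 0.549 -0.447 -0.001] [ 0.634 -0.303  0.171]
side grips 0.63 [407. 279. 444. 319.] [ 0.678 -0.408  0.092] [ 0.652 -0.432 -0.002] [ 0.784 -0.343  0.156]
0.8
```

View pics/tb1.png

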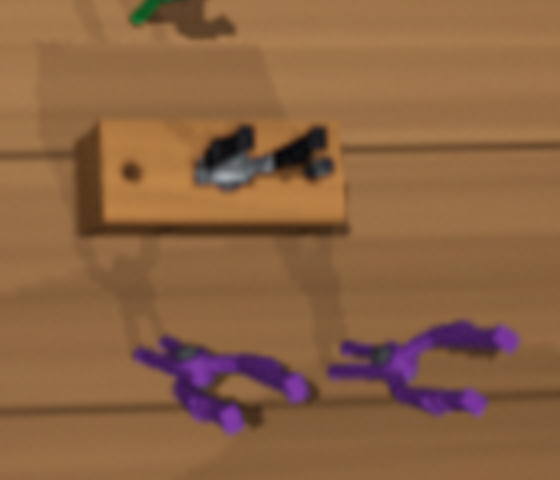

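View pics/sb1.png

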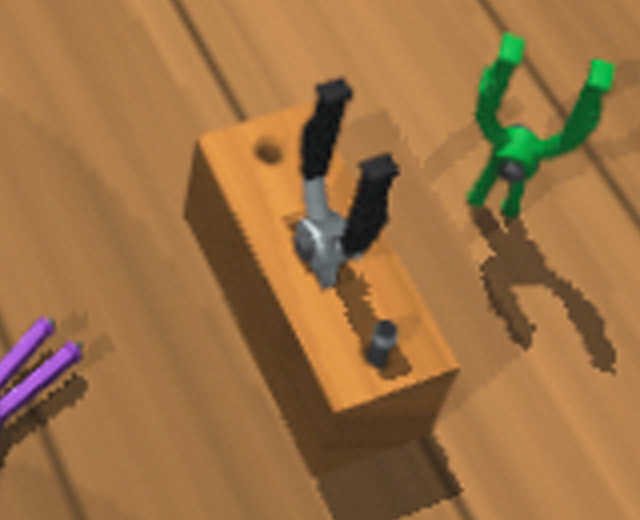

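View pics/tb3.png

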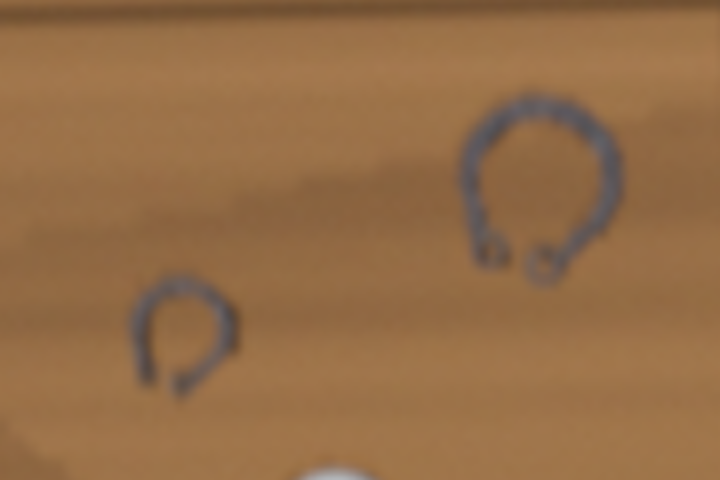

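View pics/tb2.png

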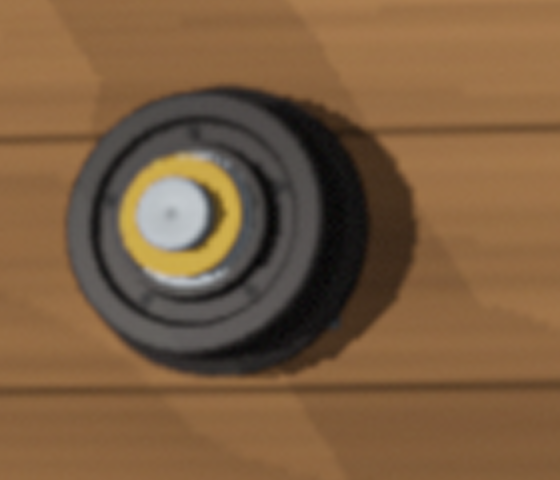

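```bash
cat > fit.py <<'E'
from h import *
from scipy.optimize import minimize
from scipy.ndimage import map_coordinates, gaussian_filter
def ring_pts(x,y,yaw,z=0.004,s=1.0):
    a=np.radians(np.linspace(-150,150,121)); P=[np.c_[.0235*np.cos(a),.0235*np.sin(a)]]
    t=np.linspace(0,2*np.pi,16,endpoint=False)
    for sg in(1,-1): P.append(np.c_[-.026+.0047*np.cos(t),sg*.009+.0047*np.sin(t)])
    P=np.vstack(P)*s; c,q=np.cos(yaw),np.sin(yaw); P=P@np.array([[c,q],[-q,c]])+[x,y]
    return np.c_[P,np.full(len(P),z)]
def fit_ring(ims,x0):
    gs={}
    for n,im in ims.items():
        g=im.astype(float).mean(2) if n else 0
        r=im[:,:,0].astype(float)-im[:,:,2]  # wood: red>>blue; ring grey
        gs[n]=gaussian_filter(r,0.5)
    def cost(p,ns):
        t=0
        for n in ns:
            uv=pix(n,ring_pts(*p)); t+=map_coordinates(gs[n],[uv[:,1],uv[:,0]],order=1,mode='nearest').mean()
        return t
    out={}
    for ns in ([n] for n in ims):
        best=None
        for dy in np.radians(range(-40,41,10)):
            r=minimize(cost,[x0[0],x0[1],x0[2]+dy],args=(ns,),method='Nelder-Mead',options=dict(initial_simplex=np.array([[0,0,0],[.004,0,0],[0,.004,0],[0,0,.2]])+[x0[0],x0[1],x0[2]+dy],xatol=1e-5,fatol=1e-3))
            if best is None or r.fun<best.fun: best=r
        out[ns[0]]=(best.x,best.fun)
    return out
E
python3 - <<'E'
from fit import *
T=cv2.imread('pics/top1.png')[:,:,::-1]; S=cv2.imread('pics/side1.png')[:,:,::-1]
ims={'top':T,'side':S}
o=fit_ring(ims,[.527,-.102,0]); print(o)
for n in ims:
    b=cv2.resize(ims[n][:,:,::-1],None,fx=8,fy=8,interpolation=cv2.INTER_CUBIC)
    for q in pix(n,ring_pts(*o[n][0])): cv2.circle(b,tuple(int(v) for v in (q+.5)*8),2,(0,255,0),-1)
    c=(pix(n,[[*o[n][0][:2],0]])[0]*8).astype(int); cv2.imwrite(f'pics/fr_{n}.png',b[c[1]-200:c[1]+200,c[0]-200:c[0]+200])
a=[cv2.imread(f'pics/fr_{n}.png') for n in ims]; cv2.imwrite('pics/fr.png',np.hstack(a))
# washer & axle top
for n,im in ims.items():
    hsv=cv2.cvtColor(im,cv2.COLOR_RGB2HSV)
    d=np.load(f'pics/{n}1.npy')
    b={'top':(80,170,220,290),'side':(190,100,300,180)}[n]
    m=np.zeros(d.shape,np.uint8); m[b[1]:b[3],b[0]:b[2]]=1
    y=m.astype(bool)&(hsv[:,:,0]>18)&(hsv[:,:,0]<32)&(hsv[:,:,1]>140)&(hsv[:,:,2]>120)
    g=m.astype(bool)&(hsv[:,:,1]<50)&(hsv[:,:,2]>150)
    for nm,k in(('yel',y),('grey',g)):
        k=k.astype(np.uint8); nl,l,st,_=cv2.connectedComponentsWithStats(k); i=1+np.argmax(st[1:,4]); v,u=np.nonzero(l==i)
        P=world(n,np.c_[u,v],d[v,u]); print(n,nm,len(v),st[i],'med',np.median(P,0).round(4),'zpct',np.percentile(P[:,2],[10,50,90]).round(4))
        h=.106 if nm=='yel' else .119
        cs,_=cv2.findContours((l==i).astype(np.uint8),cv2.RETR_EXTERNAL,cv2.CHAIN_APPROX_NONE); c=max(cs,key=len).reshape(-1,2); e=cv2.convexHull(c).reshape(-1,2)
        W=onz(n,e,h)[:,:2]; (cc,rr)=cv2.minEnclosingCircle((W*1000).astype(np.float32)); A=np.c_[2*W,np.ones(len(W))]; s=np.linalg.lstsq(A,(W**2).sum(1),rcond=None)[0]; print('  circ',np.round(cc,1),round(rr,1),s[:2].round(4),np.sqrt(s[2]+s[0]**2+s[1]**2).round(4))
E
```

```text
{'top': (array([ 0.52922923, -0.10339969, -0.30648235]), np.float64(19.043958676348772)), 'side': (array([ 0.53073633, -0.10752272, -0.32482716]), np.float64(6.512956493900365))}
top yel 328 [110 209  30  30 328] med [0.5139 0.2703 0.1017] zpct [0.0995 0.1017 0.1038]
  circ [519. 276.] 35.6 [0.519  0.2762] 0.0349
top grey 245 [114 214  18  19 245] med [0.5193 0.278  0.1148] zpct [0.1128 0.1148 0.1168]
  circ [518.8 276.3] 20.9 [0.519  0.2766] 0.0203
side yel 133 [228 118  26  13 133] med [0.5107 0.2633 0.1002] zpct [0.0972 0.1002 0.1022]
  circ [519.5 268. ] 36.0 [0.5197 0.2681] 0.0354
side grey 88 [233 116  15   8  88] med [0.5218 0.2757 0.1139] zpct [0.1119 0.1139 0.1153]
  circ [519.4 268. ] 19.9 [0.5196 0.2683] 0.0195
```

View pics/fr.png

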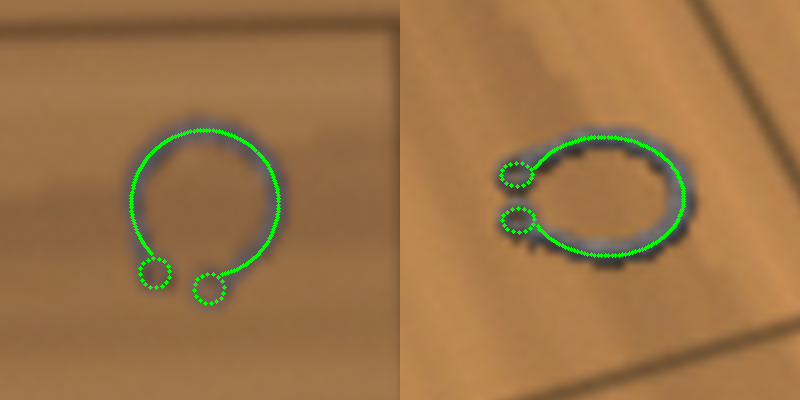

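View pics/sb2.png

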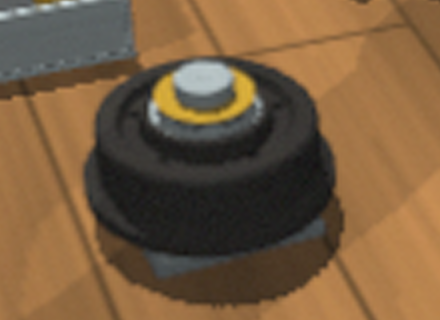

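```bash
python3 - <<'E'
from h import *
ims={n:cv2.imread(f'pics/{n}1.png') for n in('top','side')}
def draw(p,yaw,f):
    out=[]
    x,y=p; c,s=np.cos(yaw),np.sin(yaw)
    def w(a,b,z): return [x+c*a-s*b,y+s*a+c*b,z]
    L=[]
    for sg in(1,-1):
        for b in (25,11): L.append([w(-.007,sg*b/1000,.170),w(.007,sg*b/1000,.170)])
        L.append([w(0,sg*.018,.170),w(0,sg*.018,.102)])
        L.append([w(0,sg*.029,.137),w(0,sg*.029,.121)])
    for q in [[(-14,-12),(14,-12),(14,12),(-14,12),(-14,-12)]]:
        L.append([w(a/1000,b/1000,.084) for a,b in q])
    for n in ims:
        b=cv2.resize(ims[n],None,fx=8,fy=8,interpolation=cv2.INTER_CUBIC)
        for l in L:
            q=((pix(n,l)+.5)*8).astype(int); cv2.polylines(b,[q.reshape(-1,1,2)],False,(0,255,0),1)
        c0=(pix(n,[[x,y,.12]])[0]*8).astype(int); out.append(b[c0[1]-220:c0[1]+220,c0[0]-200:c0[0]+200])
    cv2.imwrite(f,np.hstack(out))
draw((.56,-.415),0,'pics/pl1.png')
for n in ims:
    im=ims[n]; d=np.load(f'pics/{n}1.npy'); v,u=np.nonzero((im.max(2)<60)&(d>0)); P=world(n,np.c_[u,v],d[v,u])
    k=(abs(P[:,0]-.56)<.05)&(abs(P[:,1]+.415)<.06)&(P[:,2]>.1); P=P[k]; print(n,k.sum(),P.mean(0).round(4))
    for lo,hi in((.1,.12),(.12,.14),(.14,.18)):
        q=P[(P[:,2]>lo)&(P[:,2]<hi)]; 
        for sg in (1,-1):
            r=q[(q[:,1]+.415)*sg>0]; print('  ',lo,sg,len(r),r.mean(0).round(4),r.min(0).round(4),r.max(0).round(4))
    # axle consistency
cT=cam('top')[2][:3,3]; 
for h in(.11,.112,.114,.116,.118,.12):
    # pixel centroids of grey disc and washer
    print(h,end=' ')
    for n in ims:
        p=pix(n,[[0.519,.2765,.119]]) if n=='top' else pix(n,[[.5195,.2682,.119]])
        print(onz(n,p,h).round(4)[0,:2],end=' ')
    print()
E
```

```text
top 135 [ 0.56   -0.4139  0.1466]
   0.1 1 8 [ 0.56   -0.3922  0.1128] [ 0.5561 -0.3943  0.1062] [ 0.5637 -0.391   0.1197]
   0.1 -1 10 [ 0.5605 -0.4331  0.1162] [ 0.556  -0.4342  0.1105] [ 0.5649 -0.4315  0.12  ]
   0.12 1 12 [ 0.5594 -0.3893  0.1344] [ 0.5548 -0.3915  0.1203] [ 0.5656 -0.3868  0.1396]
   0.12 -1 21 [ 0.5578 -0.435   0.1313] [ 0.5533 -0.4407  0.1209] [ 0.5648 -0.4319  0.1397]
   0.14 1 45 [ 0.5612 -0.3924  0.1588] [ 0.5557 -0.3981  0.1403] [ 0.5673 -0.3889  0.1709]
   0.14 -1 39 [ 0.5599 -0.4344  0.1594] [ 0.5545 -0.4393  0.1411] [ 0.5667 -0.4307  0.1731]
side 349 [ 0.5612 -0.4224  0.1435]
   0.1 1 28 [ 0.5625 -0.4011  0.1131] [ 0.5568 -0.4027  0.1039] [ 0.5693 -0.3992  0.1199]
   0.1 -1 23 [ 0.559  -0.4424  0.1136] [ 0.5552 -0.4459  0.1048] [ 0.567  -0.4363  0.1196]
   0.12 1 51 [ 0.561  -0.3997  0.1308] [ 0.5566 -0.4027  0.1201] [ 0.5689 -0.3928  0.1399]
   0.12 -1 57 [ 0.5596 -0.4445  0.1322] [ 0.5541 -0.4475  0.1204] [ 0.5696 -0.4387  0.1399]
   0.14 1 87 [ 0.5622 -0.3999  0.1584] [ 0.5574 -0.4047  0.1405] [ 0.5695 -0.3943  0.1705]
   0.14 -1 103 [ 0.5613 -0.4418  0.1584] [ 0.5551 -0.4454  0.1401] [ 0.5695 -0.436   0.1706]
0.11 [0.5203 0.2802] [0.5229 0.2817] 
0.112 [0.52   0.2793] [0.5221 0.2787] 
0.114 [0.5197 0.2785] [0.5214 0.2757] 
0.116 [0.5194 0.2777] [0.5206 0.2727] 
0.118 [0.5191 0.2769] [0.5199 0.2697] 
0.12 [0.5189 0.2761] [0.5191 0.2667]
```

View pics/pl1.png

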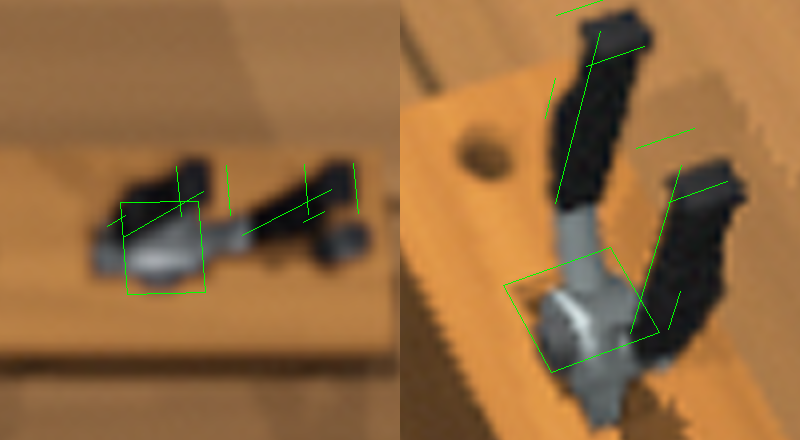

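```bash
cat > go.py <<'E'
import sys; from h import *
o=bot.observe(); r=R.from_euler('xyz',o['tool_rot'])
def goto(p,yaw=None):
    y=r.as_matrix()
    if yaw is None: t=r
    else:
        c,s=np.cos(yaw),np.sin(yaw); t=R.from_matrix(np.c_[[c,s,0],[0,0,-1],[-s,c,0]])
    print('clock',o['clock'].__round__(2),'pos',o['position'].round(4),'yaw',np.arctan2(y[1,0],y[0,0]).round(4),'F',o['force'].round(2),'w',round(o['grip_width'],4))
    print('shift cm',(r.inv().apply(np.array(p)-o['position'])*100).round(2),'rot',(r.inv()*t).as_rotvec().round(3))
if __name__=='__main__':
    a=[float(v) for v in sys.argv[1:]]; goto(a[:3],a[3] if len(a)>3 else None)
E
python3 go.py .55 .2 .28 -.9; python3 go.py .56 -.418 .25 -1.59
```

```text
clock 0.8 pos [0.2502 0.5727 0.2313] yaw 1.159 F [ 0.48 -0.17 -0.12] w 0.0854
shift cm [-22.16  -4.87 -42.4 ] rot [-0.     2.059  0.   ]
clock 0.8 pos [0.2502 0.5727 0.2313] yaw 1.159 F [ 0.48 -0.17 -0.12] w 0.0854
shift cm [-78.39  -1.87 -68.05] rot [-0.     2.749  0.   ]
```

Emit:
{"method": "arm_command", "body": {"moves": [{"x": -4, "y": -1, "z": -7.6, "ry": 0.12}, {"x": -8, "y": -2, "z": -15.2, "ry": 0.24}, {"x": -12, "y": -3, "z": -22.8, "ry": 0.36}, {"x": -16, "y": -4, "z": -30.4, "ry": 0.48}, {"x": -20, "y": -5, "z": -38, "ry": 0.6}]}}

```text
invalid input at $.moves[0]: expected keys rx, ry, rz, x, y, z, gripper
```

```bash
python3 go.py .56 -.418 .25 -1.59
```

```text
clock 0.8 pos [0.2502 0.5727 0.2313] yaw 1.159 F [ 0.48 -0.17 -0.12] w 0.0854
shift cm [-78.39  -1.87 -68.05] rot [-0.     2.749  0.   ]
```

Emit:
{"method": "arm_command", "body": {"moves": [{"rx": 0, "rz": 0, "gripper": 1, "x": -2, "y": -1, "z": -3.6, "ry": 0.12}, {"rx": 0, "rz": 0, "gripper": 1, "x": -4, "y": -2, "z": -7.2, "ry": 0.24}, {"rx": 0, "rz": 0, "gripper": 1, "x": -6, "y": -3, "z": -10.8, "ry": 0.36}, {"rx": 0, "rz": 0, "gripper": 1, "x": -8, "y": -4, "z": -14.4, "ry": 0.48}, {"rx": 0, "rz": 0, "gripper": 1, "x": -10, "y": -5, "z": -18, "ry": 0.6}]}}

```text
clock: 1.22
position: [0.3738, 0.4101, 0.2811]
tool_rot: [-1.57, -0.0, 0.553]
force: [1.4, 1.4, -0.3]
grip_width: 0.0851
```

```bash
python3 go.py .56 -.418 .25 -1.59;python3 go.py .56 0 .25 -.9
```

```text
clock 1.22 pos [0.3738 0.4101 0.2811] yaw 0.5531 F [ 1.44  1.37 -0.32] w 0.0851
shift cm [-27.67   3.08 -80.24] rot [-0.     2.143 -0.   ]
clock 1.22 pos [0.3738 0.4101 0.2811] yaw 0.5531 F [ 1.44  1.37 -0.32] w 0.0851
shift cm [ -5.71   3.09 -44.67] rot [-0.     1.453 -0.   ]
```

Emit:
{"method": "arm_command", "body": {"moves": [{"rx": 0, "rz": 0, "gripper": 1, "x": -0.5, "y": 0, "z": -4, "ry": 0.12}, {"rx": 0, "rz": 0, "gripper": 1, "x": -1, "y": 0, "z": -8, "ry": 0.24}, {"rx": 0, "rz": 0, "gripper": 1, "x": -1.5, "y": 0, "z": -12, "ry": 0.36}, {"rx": 0, "rz": 0, "gripper": 1, "x": -2, "y": 0, "z": -16, "ry": 0.48}, {"rx": 0, "rz": 0, "gripper": 1, "x": -2.5, "y": 0, "z": -20, "ry": 0.6}]}}

```text
clock: 1.63
position: [0.4583, 0.2271, 0.2808]
tool_rot: [-1.57, -0.0, -0.047]
force: [0.4, -0.3, 0.5]
grip_width: 0.0854
```

```bash
python3 go.py .56 -.418 .25 -1.59;python3 go.py .56 0 .25 -.9
```

```text
clock 1.63 pos [0.4583 0.2271 0.2808] yaw -0.0468 F [ 0.4  -0.28  0.48] w 0.0854
shift cm [ 13.18   3.05 -63.97] rot [-1.000e-03  1.543e+00 -0.000e+00]
clock 1.63 pos [0.4583 0.2271 0.2808] yaw -0.0468 F [ 0.4  -0.28  0.48] w 0.0854
shift cm [ 11.22   3.07 -22.21] rot [-0.001  0.853  0.   ]
```

Emit:
{"method": "arm_command", "body": {"moves": [{"rx": 0, "rz": 0, "gripper": 1, "x": 1.2, "y": 0, "z": -3.9, "ry": 0.12}, {"rx": 0, "rz": 0, "gripper": 1, "x": 2.4, "y": 0, "z": -7.8, "ry": 0.24}, {"rx": 0, "rz": 0, "gripper": 1, "x": 3.6, "y": 0, "z": -11.7, "ry": 0.36}, {"rx": 0, "rz": 0, "gripper": 1, "x": 4.8, "y": 0, "z": -15.6, "ry": 0.48}, {"rx": 0, "rz": 0, "gripper": 1, "x": 6, "y": 0, "z": -19.5, "ry": 0.6}]}}

```text
clock: 2.05
position: [0.51, 0.0298, 0.2808]
tool_rot: [-1.57, -0.0, -0.647]
force: [1.2, 0.5, -0.3]
grip_width: 0.0856
```

```bash
python3 go.py .56 -.418 .25 -1.59
```

```text
clock 2.05 pos [0.51   0.0298 0.2808] yaw -0.6467 F [ 1.18  0.46 -0.28] w 0.0856
shift cm [ 30.97   3.07 -32.72] rot [-0.001  0.943 -0.   ]
```

Emit:
{"method": "arm_command", "body": {"moves": [{"rx": 0, "rz": 0, "gripper": 1, "x": 2.9, "y": 0, "z": -2.9, "ry": 0.1}, {"rx": 0, "rz": 0, "gripper": 1, "x": 5.8, "y": 0, "z": -5.8, "ry": 0.2}, {"rx": 0, "rz": 0, "gripper": 1, "x": 8.7, "y": 0, "z": -8.7, "ry": 0.3}, {"rx": 0, "rz": 0, "gripper": 1, "x": 11.6, "y": 0, "z": -11.6, "ry": 0.4}, {"rx": 0, "rz": 0, "gripper": 1, "x": 14.5, "y": 0, "z": -14.5, "ry": 0.5}]}}

```text
clock: 2.47
position: [0.5393, -0.1731, 0.2807]
tool_rot: [-1.57, -0.0, -1.145]
force: [1.4, 1.3, -0.0]
grip_width: 0.0855
```

```bash
python3 go.py .5605 -.418 .25 -1.59
```

```text
clock 2.47 pos [ 0.5393 -0.1731  0.2807] yaw -1.1454 F [ 1.42  1.31 -0.02] w 0.0855
shift cm [23.18  3.07 -8.18] rot [-0.001  0.445 -0.   ]
```

Emit:
{"method": "arm_command", "body": {"moves": [{"rx": 0, "rz": 0, "gripper": 1, "x": 3.8, "y": 0.4, "z": -1.3, "ry": 0.09}, {"rx": 0, "rz": 0, "gripper": 1, "x": 7.6, "y": 0.8, "z": -2.6, "ry": 0.18}, {"rx": 0, "rz": 0, "gripper": 1, "x": 11.4, "y": 1.2, "z": -3.9, "ry": 0.27}, {"rx": 0, "rz": 0, "gripper": 1, "x": 15.2, "y": 1.6, "z": -5.2, "ry": 0.36}, {"rx": 0, "rz": 0, "gripper": 1, "x": 19, "y": 2, "z": -6.5, "ry": 0.445}]}}

```text
clock: 2.88
position: [0.5594, -0.3728, 0.2602]
tool_rot: [-1.571, 0.0, -1.59]
force: [0.5, 1.3, 0.1]
grip_width: 0.0853
```

```bash
python3 go.py .5605 -.418 .21 -1.59
```

```text
clock 2.88 pos [ 0.5594 -0.3728  0.2602] yaw -1.5899 F [0.45 1.25 0.07] w 0.0853
shift cm [4.51 5.02 0.19] rot [-0.  0. -0.]
```

Emit:
{"method": "arm_command", "body": {"moves": [{"rx": 0, "rz": 0, "gripper": 1, "x": 3, "y": 0, "z": 0.1, "ry": 0}, {"rx": 0, "rz": 0, "gripper": 1, "x": 4.5, "y": 1.5, "z": 0.2, "ry": 0}, {"rx": 0, "rz": 0, "gripper": 1, "x": 4.5, "y": 4, "z": 0.2, "ry": 0}, {"rx": 0, "rz": 0, "gripper": 1, "x": 4.5, "y": 5, "z": 0.2, "ry": 0}, {"rx": 0, "rz": 0, "gripper": 1, "x": 4.5, "y": 5, "z": 0.2, "ry": 0}]}}

```text
clock: 3.3
position: [0.5601, -0.4149, 0.2079]
tool_rot: [-1.574, 0.002, -1.586]
force: [0.2, 1.0, 1.0]
grip_width: 0.0852
```

```bash
python3 go.py .5605 -.418 .107 -1.59; python3 - <<'E'
from h import *
o=[]
p=bot.observe()['position']
for n in('top','side'):
    im,d=grab(n,n+'2'); b=cv2.resize(im[:,:,::-1],None,fx=4,fy=4,interpolation=cv2.INTER_CUBIC); c=(pix(n,[p])[0]*4).astype(int)
    cv2.circle(b,tuple(c),3,(0,0,255),-1)
    x0=max(0,c[0]-200);y0=max(0,c[1]-300); o.append(b[y0:y0+600,x0:x0+400]); print(n,x0/4,y0/4)
h=min(a.shape[0] for a in o); cv2.imwrite('pics/g2.png',np.hstack([a[:h] for a in o]))
E
```

```text
clock 3.3 pos [ 0.5601 -0.4149  0.2079] yaw -1.5859 F [0.23 1.01 0.97] w 0.0852
shift cm [ 0.33 10.09  0.08] rot [ 0.003  0.004 -0.002]
top 386.5 116.0
side 329.5 211.75
```

View pics/g2.png

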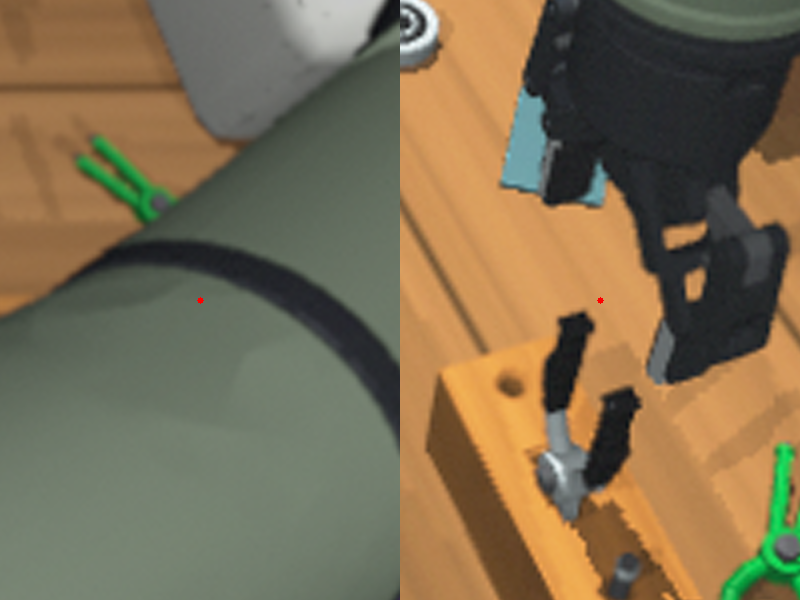

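Emit:
{"method": "arm_command", "body": {"moves": [{"rx": 0, "rz": 0, "gripper": 1, "x": 0.3, "y": 2.5, "z": 0.05, "ry": 0}, {"rx": 0, "rz": 0, "gripper": 1, "x": 0.4, "y": 4.5, "z": 0.05, "ry": 0}, {"rx": 0, "rz": 0, "gripper": 1, "x": 0.4, "y": 6.5, "z": 0.05, "ry": 0}, {"rx": 0, "rz": 0, "gripper": 1, "x": 0.4, "y": 8, "z": 0.05, "ry": 0}, {"rx": 0, "rz": 0, "gripper": 1, "x": 0.4, "y": 9, "z": 0.05, "ry": 0}]}}

```text
clock: 3.82
position: [0.5617, -0.4195, 0.1201]
tool_rot: [-1.57, 0.0, -1.585]
force: [-0.3, -0.2, 0.1]
grip_width: 0.0854
```

```bash
python3 go.py .5605 -.418 .107 -1.59; cat > look.py <<'E'
import sys
from h import *
n,name,fx=sys.argv[1],sys.argv[2],float(sys.argv[3]); p=[float(v) for v in sys.argv[4:7]] if len(sys.argv)>6 else bot.observe()['position']
im,d=grab(n,name); fx=int(fx); b=cv2.resize(im[:,:,::-1],None,fx=fx,fy=fx,interpolation=cv2.INTER_CUBIC); c=((pix(n,[p])[0]+.5)*fx).astype(int)
cv2.circle(b,tuple(c),3,(0,0,255),1)
x0=min(max(0,c[0]-300),560*fx-600);y0=min(max(0,c[1]-300),420*fx-600); cv2.imwrite(f'pics/{name}_v.png',b[y0:y0+600,x0:x0+600]); print('origin px',x0/fx,y0/fx,bot.observe()['clock'])
E
python3 look.py side s3 6
```

```text
clock 3.82 pos [ 0.5617 -0.4195  0.1201] yaw -1.5851 F [-0.34 -0.18  0.12] w 0.0854
shift cm [-0.14  1.31 -0.12] rot [-0.     0.005 -0.   ]
origin px 324.0 268.1666666666667 3.8667
```

View pics/s3_v.png

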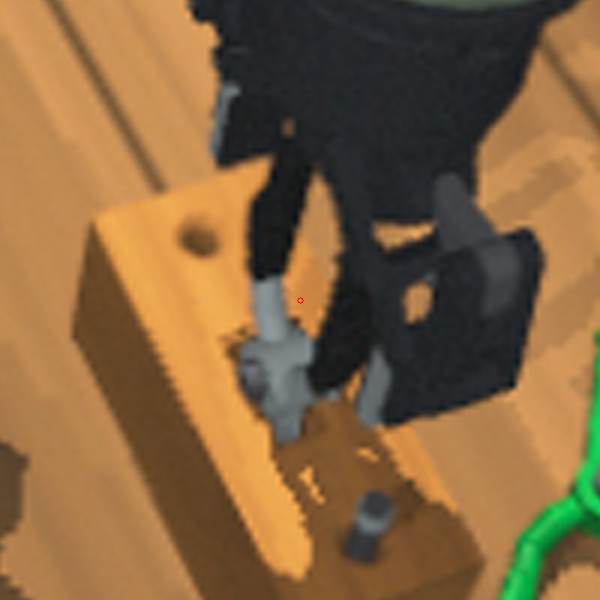

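Emit:
{"method": "arm_command", "body": {"moves": [{"rx": 0, "rz": 0, "gripper": 1, "x": 0, "y": 0.6, "z": -0.05, "ry": 0}, {"rx": 0, "rz": 0, "gripper": 1, "x": 0, "y": 1.2, "z": -0.05, "ry": 0}, {"rx": 0, "rz": 0, "gripper": 0.5, "x": 0, "y": 1.3, "z": -0.05, "ry": 0}, {"rx": 0, "rz": 0, "gripper": 0.5, "x": 0, "y": 1.3, "z": -0.05, "ry": 0}, {"rx": 0, "rz": 0, "gripper": 0.5, "x": 0, "y": 1.3, "z": -0.05, "ry": 0}], "squeeze": 7}}

```text
clock: 4.28
position: [0.5608, -0.4202, 0.108]
tool_rot: [-1.57, -0.0, -1.586]
force: [0.4, 0.6, -0.8]
grip_width: 0.0643
```

```bash
python3 go.py .5605 -.418 .107 -1.59; python3 look.py side s4 6
```

```text
clock 4.28 pos [ 0.5608 -0.4202  0.108 ] yaw -1.586 F [ 0.44  0.57 -0.77] w 0.0643
shift cm [-0.22  0.1  -0.03] rot [-0.     0.004  0.   ]
origin px 322.8333333333333 272.3333333333333 4.3333
```

View pics/s4_v.png

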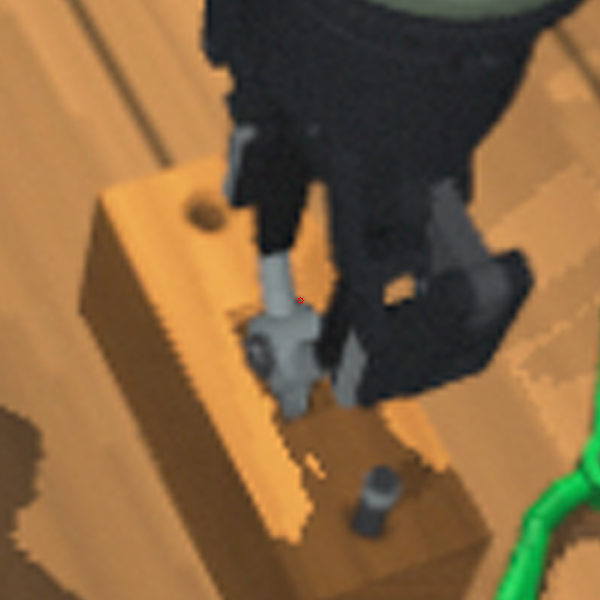

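Emit:
{"method": "arm_command", "body": {"moves": [{"rx": 0, "rz": 0, "gripper": 0.3, "x": 0, "y": 0, "z": 0, "ry": 0}, {"rx": 0, "rz": 0, "gripper": 0.3, "x": 0, "y": 0, "z": 0, "ry": 0}, {"rx": 0, "rz": 0, "gripper": 0.2, "x": 0, "y": 0, "z": 0, "ry": 0}, {"rx": 0, "rz": 0, "gripper": 0.2, "x": 0, "y": 0, "z": 0, "ry": 0}, {"rx": 0, "rz": 0, "gripper": 0.2, "x": 0, "y": 0, "z": 0, "ry": 0}], "squeeze": 7}}

```text
clock: 4.75
position: [0.5616, -0.4205, 0.1099]
tool_rot: [-1.568, -0.001, -1.586]
force: [-2.5, 6.6, 24.0]
grip_width: 0.0523
```

```bash
python3 go.py .5605 -.418 .107 -1.59; python3 look.py side s5 6
```

```text
clock 4.75 pos [ 0.5616 -0.4205  0.1099] yaw -1.5857 F [-2.47  6.57 24.05] w 0.0523
shift cm [-0.25  0.29 -0.12] rot [-0.003  0.004  0.001]
origin px 323.5 271.6666666666667 4.8
```

View pics/s5_v.png

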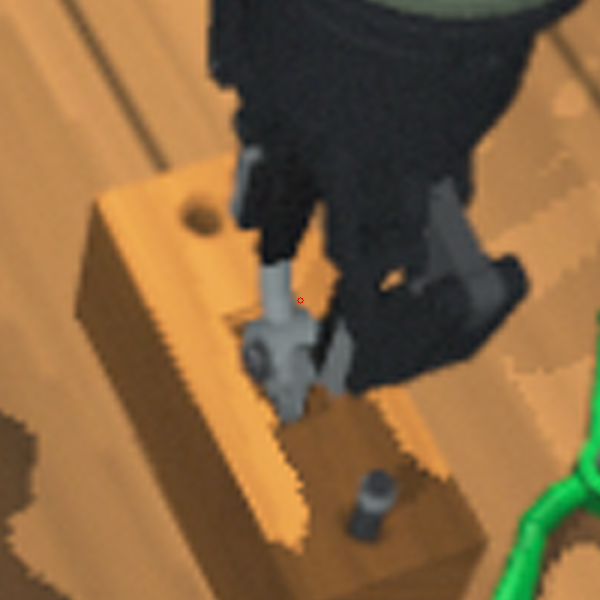

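Emit:
{"method": "arm_command", "body": {"moves": [{"rx": 0, "rz": 0, "gripper": 0.34, "x": 0, "y": 0, "z": 0, "ry": 0}, {"rx": 0, "rz": 0, "gripper": 0.34, "x": 0, "y": 0, "z": 0, "ry": 0}, {"rx": 0, "rz": 0, "gripper": 0.34, "x": 0, "y": 0, "z": 0, "ry": 0}], "squeeze": 7}}

```text
clock: 5.05
position: [0.561, -0.4203, 0.1081]
tool_rot: [-1.57, -0.001, -1.586]
force: [0.5, 0.6, 7.4]
grip_width: 0.0575
```

```bash
python3 go.py .5605 -.418 .107 -1.59
```

```text
clock 5.05 pos [ 0.561  -0.4203  0.1081] yaw -1.586 F [0.52 0.62 7.35] w 0.0575
shift cm [-0.23  0.11 -0.06] rot [-0.001  0.004  0.001]
```

Emit:
{"method": "arm_command", "body": {"moves": [{"rx": 0, "rz": 0, "gripper": 0.33, "x": 0, "y": 0, "z": 0, "ry": 0}, {"rx": 0, "rz": 0, "gripper": 0.33, "x": 0, "y": -0.3, "z": 0, "ry": 0}, {"rx": 0, "rz": 0, "gripper": 0.33, "x": 0, "y": -0.7, "z": 0, "ry": 0}, {"rx": 0, "rz": 0, "gripper": 0.33, "x": 0, "y": -1, "z": 0, "ry": 0}, {"rx": 0, "rz": 0, "gripper": 0.33, "x": 0, "y": -1, "z": 0, "ry": 0}], "squeeze": 7}}

```text
clock: 5.47
position: [0.5608, -0.4203, 0.1181]
tool_rot: [-1.57, -0.0, -1.586]
force: [-0.5, -0.7, -1.0]
grip_width: 0.0573
```

```bash
python3 go.py .5605 -.418 .107 -1.59; python3 look.py side s6 6
```

```text
clock 5.47 pos [ 0.5608 -0.4203  0.1181] yaw -1.5861 F [-0.46 -0.66 -1.02] w 0.0573
shift cm [-0.23  1.11 -0.03] rot [-0.     0.004  0.   ]
origin px 323.6666666666667 269.3333333333333 5.5167
```

View pics/s6_v.png

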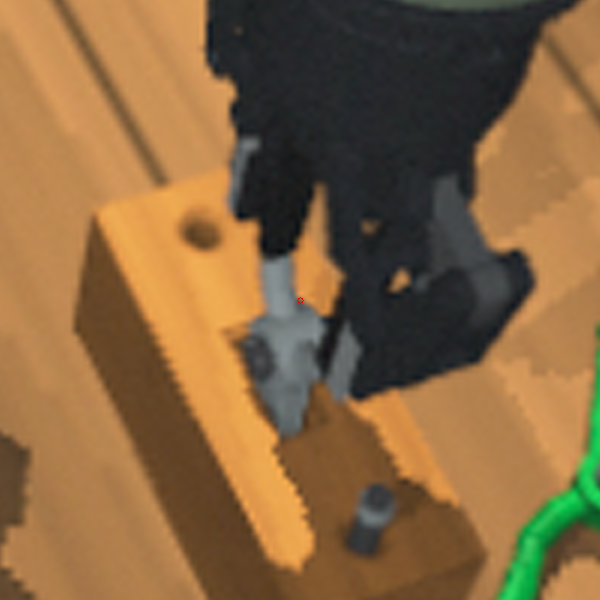

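Emit:
{"method": "arm_command", "body": {"moves": [{"rx": 0, "rz": 0, "gripper": 0.33, "x": 0, "y": -1.5, "z": 0, "ry": 0}, {"rx": 0, "rz": 0, "gripper": 0.33, "x": 0, "y": -3.5, "z": 0, "ry": 0}, {"rx": 0, "rz": 0, "gripper": 0.33, "x": 0, "y": -5.5, "z": 0, "ry": 0}, {"rx": 0, "rz": 0, "gripper": 0.33, "x": 0, "y": -7.5, "z": 0, "ry": 0}, {"rx": 0, "rz": 0, "gripper": 0.33, "x": 0, "y": -8, "z": 0, "ry": 0}], "squeeze": 7}}

```text
clock: 5.93
position: [0.5612, -0.4211, 0.2016]
tool_rot: [-1.568, -0.002, -1.586]
force: [0.0, 0.1, -1.3]
grip_width: 0.0573
```

```bash
python3 go.py .506 -.0995 .12 -1.886
```

```text
clock 5.93 pos [ 0.5612 -0.4211  0.2016] yaw -1.5863 F [ 0.01  0.12 -1.26] w 0.0573
shift cm [-32.09   8.06  -6.05] rot [-0.003  0.3    0.002]
```

Emit:
{"method": "arm_command", "body": {"moves": [{"rx": 0, "rz": 0, "gripper": 0.33, "x": -2.5, "y": 0, "z": -0.5, "ry": 0}, {"rx": 0, "rz": 0, "gripper": 0.33, "x": -6.5, "y": 0, "z": -1.2, "ry": 0.06}, {"rx": 0, "rz": 0, "gripper": 0.33, "x": -10.5, "y": 0, "z": -2, "ry": 0.12}, {"rx": 0, "rz": 0, "gripper": 0.33, "x": -14.5, "y": 0, "z": -2.8, "ry": 0.18}, {"rx": 0, "rz": 0, "gripper": 0.33, "x": -18.5, "y": 0, "z": -3.5, "ry": 0.24}], "squeeze": 7}}

```text
clock: 6.35
position: [0.5274, -0.2329, 0.1975]
tool_rot: [-1.571, 0.0, -1.83]
force: [1.8, 0.3, 0.2]
grip_width: 0.057
```

```bash
python3 go.py .506 -.0995 .12 -1.886
```

```text
clock 6.35 pos [ 0.5274 -0.2329  0.1975] yaw -1.8296 F [1.75 0.26 0.24] w 0.057
shift cm [-12.34   7.75  -5.48] rot [ 0.     0.056 -0.   ]
```

Emit:
{"method": "arm_command", "body": {"moves": [{"rx": 0, "rz": 0, "gripper": 0.33, "x": -3.5, "y": 0, "z": -1.5, "ry": 0.03}, {"rx": 0, "rz": 0, "gripper": 0.33, "x": -7, "y": 0.5, "z": -3, "ry": 0.056}, {"rx": 0, "rz": 0, "gripper": 0.33, "x": -10, "y": 2, "z": -4.5, "ry": 0.056}, {"rx": 0, "rz": 0, "gripper": 0.33, "x": -12.3, "y": 4, "z": -5.5, "ry": 0.056}, {"rx": 0, "rz": 0, "gripper": 0.33, "x": -12.3, "y": 6, "z": -5.5, "ry": 0.056}], "squeeze": 7}}

```text
clock: 6.77
position: [0.506, -0.096, 0.1368]
tool_rot: [-1.572, 0.002, -1.876]
force: [1.0, 0.8, -1.2]
grip_width: 0.0568
```

```bash
python3 go.py .506 -.0995 .106 -1.886; python3 look.py side s7 6 .506 -.0995 .028;python3 look.py top t7 6 .506 -.0995 .028
```

```text
clock 6.77 pos [ 0.506  -0.096   0.1368] yaw -1.8763 F [ 1.04  0.77 -1.16] w 0.0568
shift cm [0.34 3.08 0.11] rot [ 0.001  0.01  -0.002]
origin px 231.66666666666666 185.33333333333334 6.8167
origin px 236.16666666666666 180.5 6.8667
```

View pics/s7_v.png

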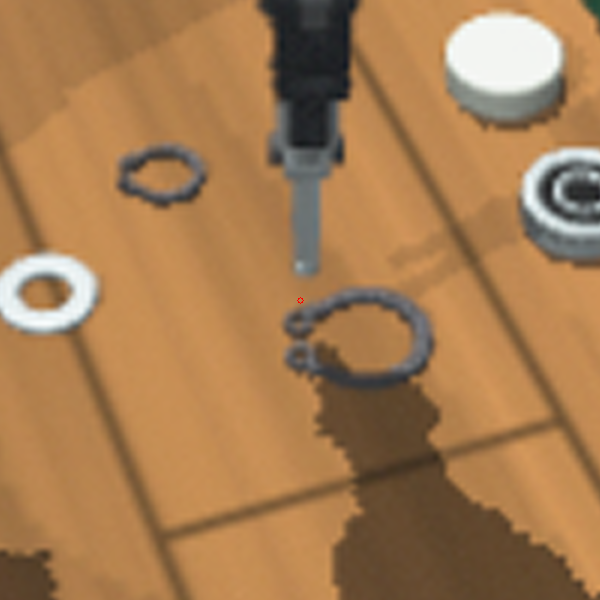

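View pics/t7_v.png

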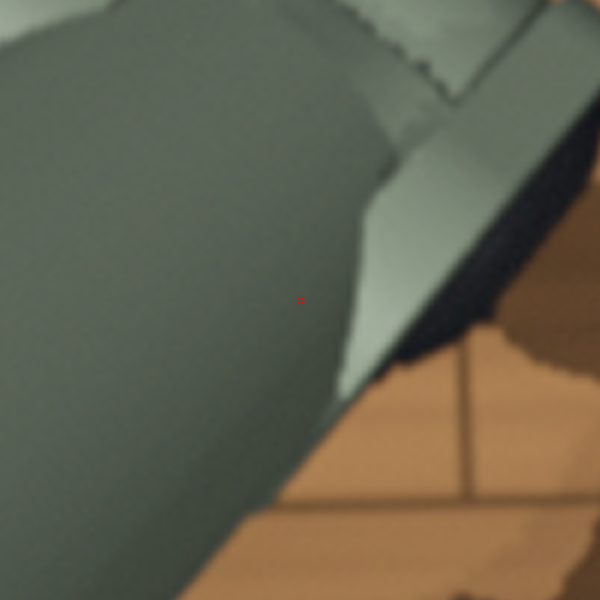

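```bash
python3 - <<'E'
from fit import *
im=cv2.imread('pics/s7.png')[:,:,::-1]
o=fit_ring({'side':im},[.53,-.106,-.3])['side']; print(o)
x,y,w=o[0]; c,s=np.cos(w),np.sin(w)
def ey(sg,z=.004): return [x-c*.026-s*sg*.009,y-s*.026+c*sg*.009,z]
for sg in(1,-1): print('eye',sg,np.round(ey(sg),4),pix('side',[ey(sg)]).round(1))
p=bot.observe()['position']; Rm=R.from_euler('xyz',bot.observe()['tool_rot']).as_matrix(); tx=Rm[:,0]; ty=Rm[:,1]
print(p,tx.round(3),ty.round(4))
for sg in(1,-1):
    t=p+tx*.0095*sg+ty*.0922; print('tip pred',t.round(4),pix('side',[t]).round(1))
b=cv2.resize(im[:,:,::-1][215:265,265:320],None,fx=12,fy=12,interpolation=cv2.INTER_CUBIC)
for q in pix('side',ring_pts(*o[0])): cv2.circle(b,tuple(int(v) for v in (q+.5-[265,215])*12),1,(0,255,0),-1)
for sg in(1,-1):
    t=p+tx*.0095*sg+ty*.0922; q=(pix('side',[t])[0]+.5-[265,215])*12; cv2.circle(b,tuple(q.astype(int)),3,(0,0,255),-1)
cv2.imwrite('pics/z7.png',b)
E
```

```text
(array([ 0.53080506, -0.1075656 , -0.3267306 ]), np.float64(6.149571539871547))
eye 1 [ 0.5091 -0.0907  0.004 ] [[281.2 238.7]]
eye -1 [ 0.5033 -0.1077  0.004 ] [[281.4 244.4]]
[ 0.50517013 -0.10017891  0.13578403] [-0.304 -0.953  0.001] [-3.3e-03  5.0e-04 -1.0e+00]
tip pred [ 0.502  -0.1092  0.0436] [[281.1 233.7]]
tip pred [ 0.5078 -0.0911  0.0436] [[280.7 227.7]]
```

View pics/z7.png

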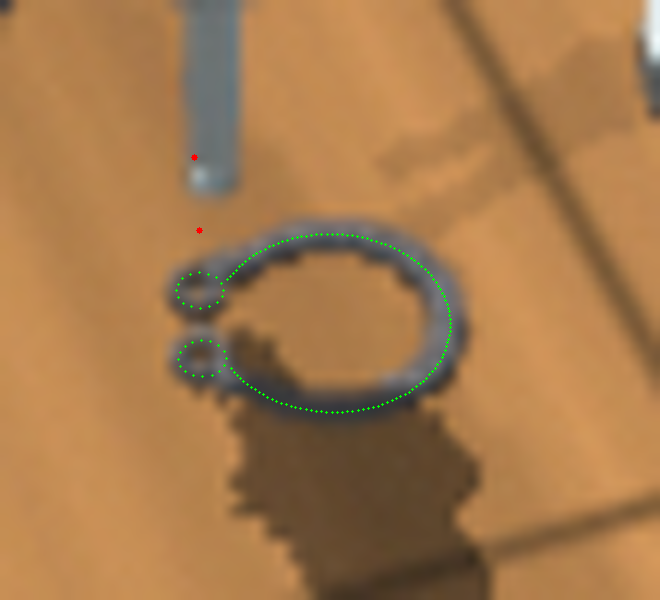

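```bash
cat > tipz.py <<'E'
import sys
from fit import *
nm=sys.argv[1]; x,y,w=.5308,-.1076,-.327
im,d=grab('side',nm); ob=bot.observe(); p=ob['position']; Rm=R.from_euler('xyz',ob['tool_rot']).as_matrix(); tx=Rm[:,0]; ty=Rm[:,1]
print(p.round(4),'yaw',np.arctan2(tx[1],tx[0]).round(4),'tilt',ty.round(4),'v',abs(ob['qd']).max().round(4),'F',ob['force'].round(2),ob['grip_width'].round(4))
b=cv2.resize(im[:,:,::-1][215:265,255:320],None,fx=12,fy=12,interpolation=cv2.INTER_CUBIC)
for q in pix('side',ring_pts(x,y,w)): cv2.circle(b,tuple(int(v) for v in (q+.5-[255,215])*12),1,(0,255,0),-1)
for sg in(1,-1):
    t=p+tx*.0095*sg+ty*.0922; uv=pix('side',[t])[0]; print('tip',t.round(4),uv.round(1)); q=(uv+.5-[255,215])*12; cv2.circle(b,tuple(q.astype(int)),3,(0,0,255),-1)
cv2.imwrite(f'pics/{nm}_v.png',b)
E
python3 tipz.py s8
```

```text
Traceback (most recent call last):
  File "tipz.py", line 5, in <module>
    print(p.round(4),'yaw',np.arctan2(tx[1],tx[0]).round(4),'tilt',ty.round(4),'v',abs(ob['qd']).max().round(4),'F',ob['force'].round(2),ob['grip_width'].round(4))
                                                                                                                                         ^^^^^^^^^^^^^^^^^^^^^^
AttributeError: 'float' object has no attribute 'round'
```

```bash
sed -i "s/ob\['grip_width'\].round(4)/round(ob['grip_width'],4)/" tipz.py; python3 tipz.py s8
```

```text
[ 0.5064 -0.1027  0.1382] yaw -1.8832 tilt [-0.e+00 -6.e-04 -1.e+00] v 0.0162 F [ 0.05 -0.82 -1.96] 0.0568
tip [ 0.5034 -0.1118  0.046 ] [282.1 233.6]
tip [ 0.5093 -0.0937  0.046 ] [281.7 227.6]
```

View pics/s8_v.png

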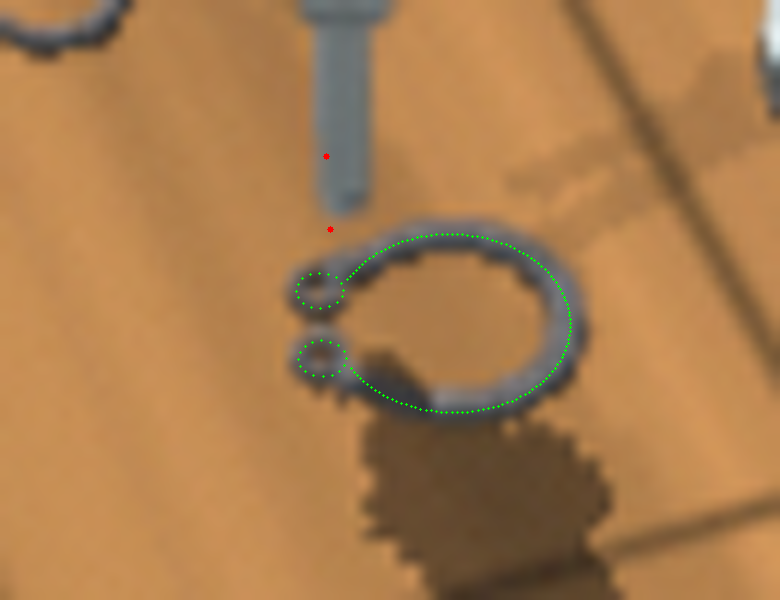

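```bash
python3 - <<'E'
from h import *
d=np.load('pics/s8.npy'); 
for v in range(218,236):
    us=np.arange(281,286); 
    P=world('side',np.c_[us,np.full(5,v)],d[v,us]); print(v,d[v,us].round(3),P.mean(0).round(4))
J=[]
b=np.array([.5034,-.1118,.046])
for i in range(3):
    e=np.zeros(3); e[i]=.001; J.append((pix('side',[b+e])-pix('side',[b]))[0])
print(np.round(J,3))
for z in(.046,.004): print(pix('side',[[.5033,-.1077,z],[.5091,-.0907,z]]).round(1))
E
```

```text
218 [0.988 0.989 0.986 0.988 0.99 ] [ 0.5071 -0.1072  0.0915]
219 [0.988 0.986 0.988 0.991 0.986] [ 0.5063 -0.1093  0.0907]
220 [0.992 0.993 0.991 0.988 0.992] [ 0.5067 -0.1083  0.0863]
221 [0.993 0.993 0.991 0.992 0.993] [ 0.5064 -0.1091  0.084 ]
222 [0.997 0.992 0.994 0.991 0.997] [ 0.5064 -0.1093  0.081 ]
223 [0.996 0.998 0.994 0.999 0.998] [ 0.5065 -0.109   0.0774]
224 [0.999 0.995 0.996 0.998 0.999] [ 0.5061 -0.1102  0.0754]
225 [1.004 0.999 1.    1.003 1.   ] [ 0.5065 -0.1092  0.0711]
226 [1.003 1.005 1.004 1.003 1.003] [ 0.5065 -0.1093  0.0678]
227 [1.006 1.006 1.007 1.004 1.008] [ 0.5066 -0.109   0.0641]
228 [1.006 1.007 1.01  1.006 1.009] [ 0.5064 -0.1096  0.0615]
229 [1.009 1.01  1.009 1.01  1.008] [ 0.5062 -0.11    0.0587]
230 [1.015 1.012 1.011 1.012 1.01 ] [ 0.5064 -0.1098  0.0551]
231 [1.015 1.014 1.012 1.015 1.017] [ 0.5064 -0.1097  0.0516]
232 [1.084 1.015 1.015 1.015 1.08 ] [ 0.5123 -0.0941  0.03  ]
233 [1.079 1.082 1.077 1.081 1.081] [ 5.209e-01 -7.140e-02 -1.000e-04]
234 [1.076 1.08  1.075 1.076 1.075] [ 0.5195 -0.0752  0.0008]
235 [1.076 1.079 1.074 1.068 1.071] [ 0.5183 -0.0785  0.0011]
[[ 0.409 -0.111]
 [-0.151 -0.303]
 [ 0.002 -0.294]]
[[281.4 232.4]
 [281.2 226.7]]
[[281.4 244.4]
 [281.2 238.7]]
```

Emit:
{"method": "arm_command", "body": {"moves": [{"rx": 0, "rz": 0, "gripper": 0.33, "x": 0, "y": 0.7, "z": -0.2, "ry": 0}, {"rx": 0, "rz": 0, "gripper": 0.33, "x": 0, "y": 1.4, "z": -0.4, "ry": 0}, {"rx": 0, "rz": 0, "gripper": 0.33, "x": 0, "y": 2.1, "z": -0.4, "ry": 0}, {"rx": 0, "rz": 0, "gripper": 0.33, "x": 0, "y": 2.8, "z": -0.4, "ry": 0}, {"rx": 0, "rz": 0, "gripper": 0.33, "x": 0, "y": 2.8, "z": -0.4, "ry": 0}], "squeeze": 7}}

```text
clock: 7.38
position: [0.502, -0.1006, 0.1082]
tool_rot: [-1.572, -0.0, -1.882]
force: [-0.7, 0.1, -2.0]
grip_width: 0.0569
```

Emit:
{"method": "arm_command", "body": {"moves": [{"rx": 0, "rz": 0, "gripper": 0.33, "x": 0, "y": 0, "z": 0, "ry": 0}, {"rx": 0, "rz": 0, "gripper": 0.33, "x": 0, "y": 0, "z": 0, "ry": 0}], "squeeze": 7}}

```text
clock: 7.55
position: [0.5026, -0.1007, 0.1096]
tool_rot: [-1.571, -0.0, -1.882]
force: [-0.2, 0.0, -1.4]
grip_width: 0.0572
```

```bash
python3 tipz.py s9
```

```text
[ 0.5027 -0.1006  0.1097] yaw -1.8822 tilt [ 3.e-04 -2.e-04 -1.e+00] v 0.0031 F [-0.34 -0.46 -1.85] 0.0571
tip [ 0.4998 -0.1097  0.0175] [280.3 241.6]
tip [ 0.5056 -0.0916  0.0175] [279.9 235.6]
```

View pics/s9_v.png

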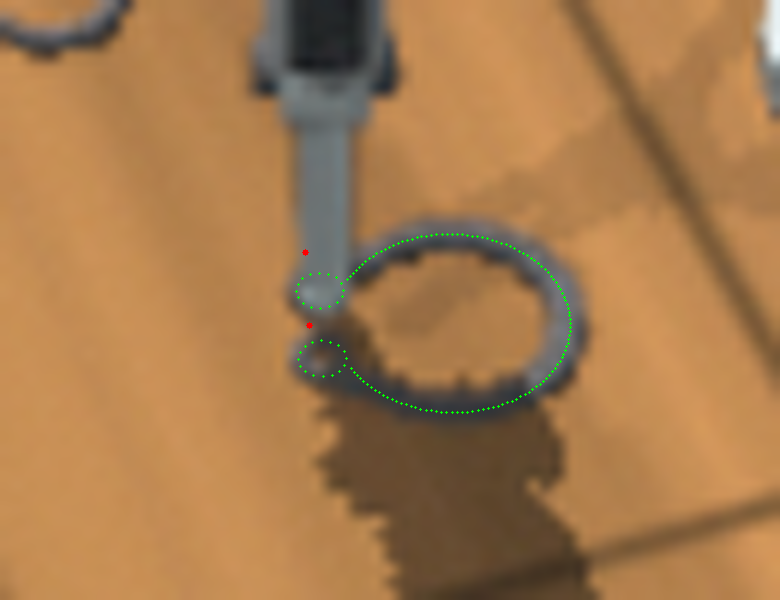

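```bash
python3 - <<'E'
from fit import *
d=np.load('pics/side1.npy'); im=cv2.imread('pics/side1.png')[:,:,::-1].astype(int)
# table plane near ring
v,u=np.mgrid[225:265,255:320]; v=v.ravel();u=u.ravel(); P=world('side',np.c_[u,v],d[v,u]); r=(im[v,u,0]-im[v,u,2])
tb=r>45; print('table z',np.median(P[tb,2]),np.std(P[tb,2]))
k=(r<22)&(np.hypot(P[:,0]-.53,P[:,1]+.106)<.035); Q=P[k]; print(k.sum(),Q.mean(0),Q[:,2].std())
# predicted ray vs depth: average depth of the ring mid pts vs expected depth at z=.004
pts=ring_pts(.5308,-.1076,-.327); uv=pix('side',pts); ui=np.round(uv).astype(int)
W=world('side',uv,d[ui[:,1],ui[:,0]]); print('ring by depth - fit',np.median(W-pts,0))
d=np.load('pics/s9.npy')
for v in range(218,244):
    us=np.arange(280,284) ; P=world('side',np.c_[us,np.full(4,v)],d[v,us]); print(v,d[v,us].round(3),P.mean(0).round(4))
E
```

```text
table z -0.00017287508654950656 0.04872801045322859
136 [ 0.53021328 -0.10664315  0.00286548] 0.0018971500784289688
ring by depth - fit [ 0.00037603  0.00094487 -0.00116704]
218 [0.935 0.939 0.934 0.938] [ 0.4912 -0.1402  0.1288]
219 [0.938 0.938 0.941 0.94 ] [ 0.4914 -0.1398  0.1253]
220 [0.942 0.941 0.942 0.942] [ 0.4915 -0.1396  0.1221]
221 [0.976 0.968 0.969 0.971] [ 0.4981 -0.1218  0.0993]
222 [0.991 0.978 0.975 0.98 ] [ 0.5001 -0.1166  0.0903]
223 [0.993 0.993 0.992 0.994] [ 0.5025 -0.1102  0.08  ]
224 [0.993 0.994 0.997 0.997] [ 0.5024 -0.1104  0.077 ]
225 [1.004 1.001 1.001 1.004] [ 0.5036 -0.1072  0.0701]
226 [1.003 1.003 1.005 1.006] [ 0.5035 -0.1075  0.0672]
227 [1.006 1.007 1.008 1.008] [ 0.5037 -0.107   0.0633]
228 [1.007 1.007 1.008 1.009] [ 0.5033 -0.1082  0.0613]
229 [1.01  1.011 1.012 1.008] [ 0.5033 -0.1082  0.058 ]
230 [1.012 1.014 1.012 1.016] [ 0.5035 -0.1077  0.0541]
231 [1.016 1.016 1.016 1.014] [ 0.5035 -0.1078  0.0507]
232 [1.015 1.019 1.018 1.017] [ 0.5033 -0.1081  0.0478]
233 [1.02  1.018 0.    1.019] [ 0.4428 -0.2697  0.2334]
234 [1.023 1.023 1.02  1.024] [ 0.5035 -0.1079  0.0406]
235 [1.026 1.028 1.024 1.025] [ 0.5036 -0.1076  0.0368]
236 [1.029 1.025 1.026 1.024] [ 0.5031 -0.1088  0.0348]
237 [1.031 1.026 1.032 1.029] [ 0.5034 -0.1081  0.0305]
238 [1.032 1.034 1.031 1.029] [ 0.5033 -0.1083  0.0273]
239 [1.03  1.032 1.03  1.032] [ 0.5027 -0.11    0.0259]
240 [1.035 1.033 1.033 1.036] [ 0.5029 -0.1096  0.0219]
241 [1.061 1.065 1.064 1.058] [ 5.087e-01 -9.420e-02 -4.000e-04]
242 [1.056 1.054 1.056 1.06 ] [ 0.5069 -0.0989  0.0017]
243 [1.051 1.052 1.051 1.052] [ 0.5052 -0.1034  0.0036]
```

Emit:
{"method": "arm_command", "body": {"moves": [{"rx": 0, "rz": 0, "gripper": 0.33, "x": 0, "y": 0.4, "z": 0, "ry": 0}, {"rx": 0, "rz": 0, "gripper": 0.33, "x": 0, "y": 0.8, "z": 0, "ry": 0}, {"rx": 0, "rz": 0, "gripper": 0.33, "x": 0, "y": 1.2, "z": 0, "ry": 0}, {"rx": 0, "rz": 0, "gripper": 0.33, "x": 0, "y": 1.2, "z": 0, "ry": 0}, {"rx": 0, "rz": 0, "gripper": 0.33, "x": 0, "y": 1.2, "z": 0, "ry": 0}], "squeeze": 7}}

```text
clock: 8.02
position: [0.5023, -0.1005, 0.0972]
tool_rot: [-1.571, -0.0, -1.882]
force: [0.2, 0.0, -2.0]
grip_width: 0.057
```

```bash
python3 tipz.py s10
```

```text
[ 0.5024 -0.1005  0.0974] yaw -1.8821 tilt [-2.e-04 -1.e-04 -1.e+00] v 0.0046 F [ 0.8  -0.28 -1.16] 0.0569
tip [ 0.4995 -0.1096  0.0052] [280.1 245. ]
tip [ 0.5053 -0.0915  0.0052] [279.8 239. ]
```

View pics/s10_v.png

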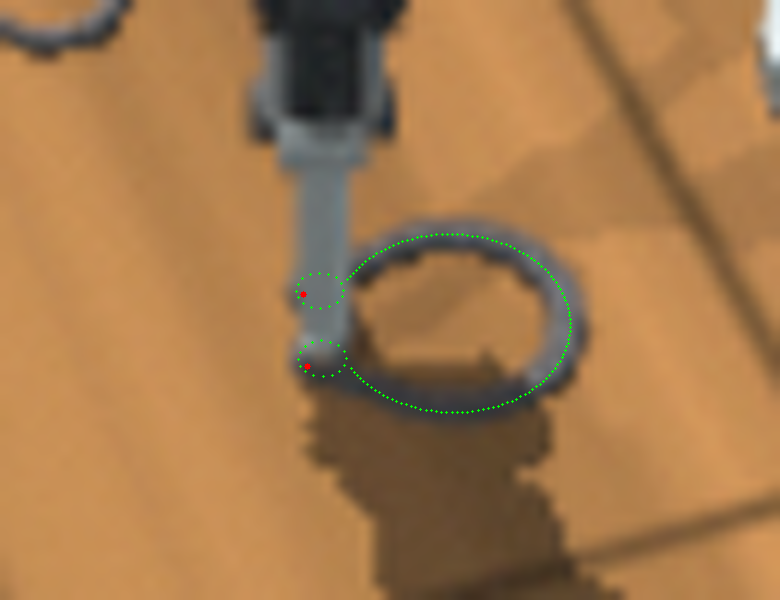

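Emit:
{"method": "arm_command", "body": {"moves": [{"rx": 0, "rz": 0, "gripper": 0.33, "x": 0.1, "y": 0, "z": 0, "ry": 0}, {"rx": 0, "rz": 0, "gripper": 0.33, "x": 0.1, "y": 0.15, "z": 0, "ry": 0}, {"rx": 0, "rz": 0, "gripper": 0.33, "x": 0.1, "y": 0.3, "z": 0, "ry": 0}, {"rx": 0, "rz": 0, "gripper": 0.33, "x": 0.1, "y": 0.3, "z": 0, "ry": 0}], "squeeze": 7}}

```text
clock: 8.4
position: [0.5021, -0.1014, 0.0942]
tool_rot: [-1.571, -0.0, -1.882]
force: [0.2, -0.5, -0.5]
grip_width: 0.0566
```

```bash
python3 tipz.py s11
```

```text
[ 0.5021 -0.1014  0.0943] yaw -1.8821 tilt [-2.e-04  0.e+00 -1.e+00] v 0.003 F [-0.33 -1.09 -0.73] 0.0568
tip [ 0.4992 -0.1104  0.0021] [280.1 246.2]
tip [ 0.505  -0.0923  0.0021] [279.8 240.1]
```

View pics/s11_v.png

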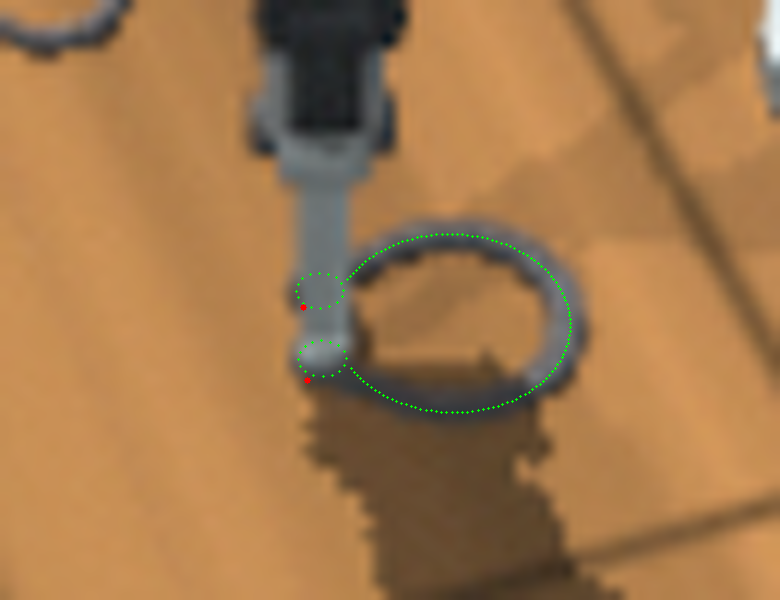

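Emit:
{"method": "arm_command", "body": {"moves": [{"rx": 0, "rz": 0, "gripper": 0.33, "x": 0, "y": 0.1, "z": 0, "ry": 0}, {"rx": 0, "rz": 0, "gripper": 0.33, "x": 0, "y": 0.2, "z": 0, "ry": 0}, {"rx": 0, "rz": 0, "gripper": 0.33, "x": 0, "y": 0.2, "z": 0, "ry": 0}], "squeeze": 7}}

```text
clock: 8.7
position: [0.5025, -0.1015, 0.0926]
tool_rot: [-1.57, 0.0, -1.882]
force: [-0.1, 0.2, 4.3]
grip_width: 0.0569
```

```bash
python3 tipz.py s12
```

```text
[ 0.5025 -0.1015  0.0926] yaw -1.8821 tilt [ 6.e-04 -1.e-04 -1.e+00] v 0.0029 F [-0.11  0.68  3.96] 0.0572
tip [ 4.996e-01 -1.106e-01  4.000e-04] [280.3 246.6]
tip [ 5.054e-01 -9.250e-02  4.000e-04] [280.  240.6]
```

View pics/s12_v.png

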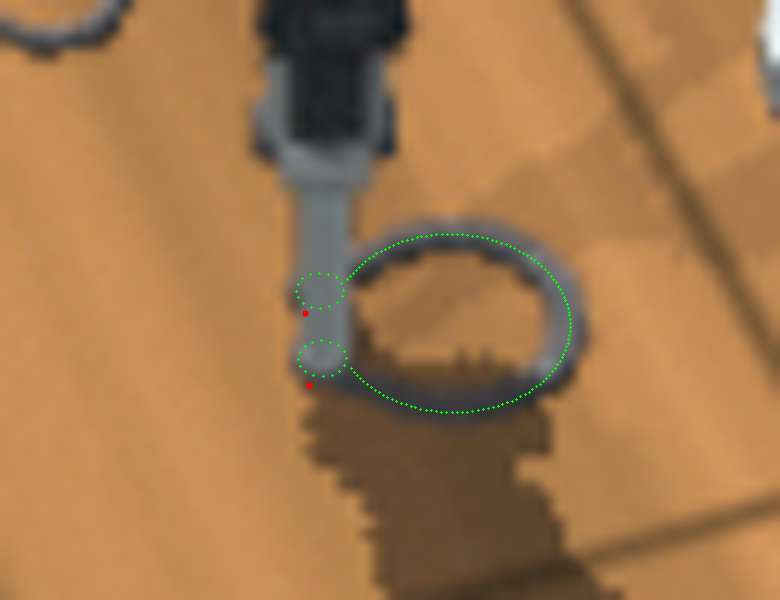

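Emit:
{"method": "arm_command", "body": {"moves": [{"rx": 0, "rz": 0, "gripper": 0.28, "x": 0, "y": -0.05, "z": 0, "ry": 0}, {"rx": 0, "rz": 0, "gripper": 0.22, "x": 0, "y": -0.05, "z": 0, "ry": 0}, {"rx": 0, "rz": 0, "gripper": 0.16, "x": 0, "y": -0.1, "z": 0, "ry": 0}, {"rx": 0, "rz": 0, "gripper": 0.1, "x": 0, "y": -0.1, "z": 0, "ry": 0}, {"rx": 0, "rz": 0, "gripper": 0.1, "x": 0, "y": -0.1, "z": 0, "ry": 0}], "squeeze": 20}}

```text
clock: 9.17
position: [0.5037, -0.1011, 0.0946]
tool_rot: [-1.568, 0.002, -1.882]
force: [1.0, 4.9, 23.2]
grip_width: 0.0492
```

```bash
python3 tipz.py s13
```

```text
[ 0.5037 -0.1011  0.0946] yaw -1.8818 tilt [ 3.1e-03  8.0e-04 -1.0e+00] v 0.0021 F [ 0.15  5.05 22.88] 0.0494
tip [ 0.5011 -0.1101  0.0024] [280.8 245.8]
tip [ 0.5069 -0.092   0.0024] [280.5 239.8]
```

View pics/s13_v.png

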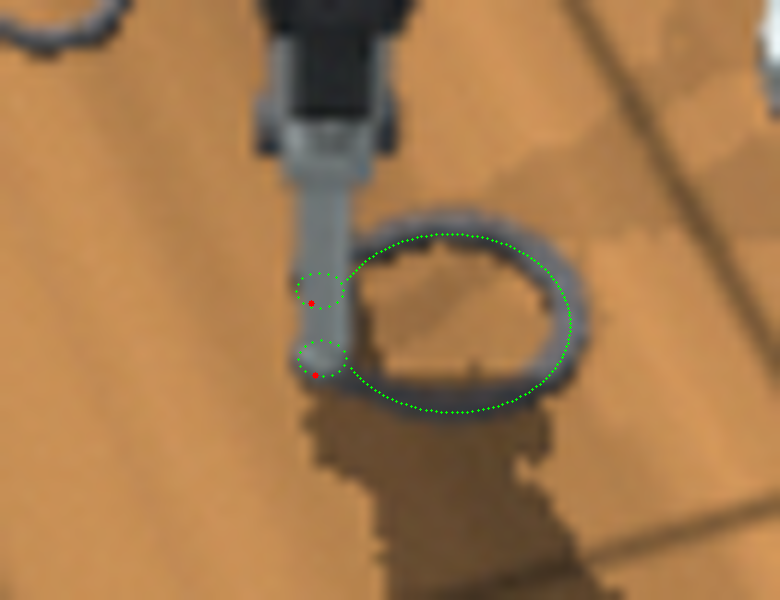

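Emit:
{"method": "arm_command", "body": {"moves": [{"rx": 0, "rz": 0, "gripper": 0.1, "x": 0, "y": -0.15, "z": 0, "ry": 0}, {"rx": 0, "rz": 0, "gripper": 0.08, "x": 0, "y": -0.3, "z": 0, "ry": 0}, {"rx": 0, "rz": 0, "gripper": 0.05, "x": 0, "y": -0.35, "z": 0, "ry": 0}, {"rx": 0, "rz": 0, "gripper": 0.05, "x": 0, "y": -0.35, "z": 0, "ry": 0}], "squeeze": 20}}

```text
clock: 9.55
position: [0.5021, -0.1014, 0.0969]
tool_rot: [-1.571, -0.0, -1.882]
force: [0.3, 0.6, -1.0]
grip_width: 0.0452
```

```bash
python3 tipz.py s14
```

```text
[ 0.502  -0.1014  0.0968] yaw -1.8821 tilt [-3.e-04 -0.e+00 -1.e+00] v 0.0028 F [ 0.1   0.66 -1.13] 0.0451
tip [ 0.4991 -0.1104  0.0046] [280.1 245.5]
tip [ 0.5049 -0.0924  0.0046] [279.8 239.5]
```

View pics/s14_v.png

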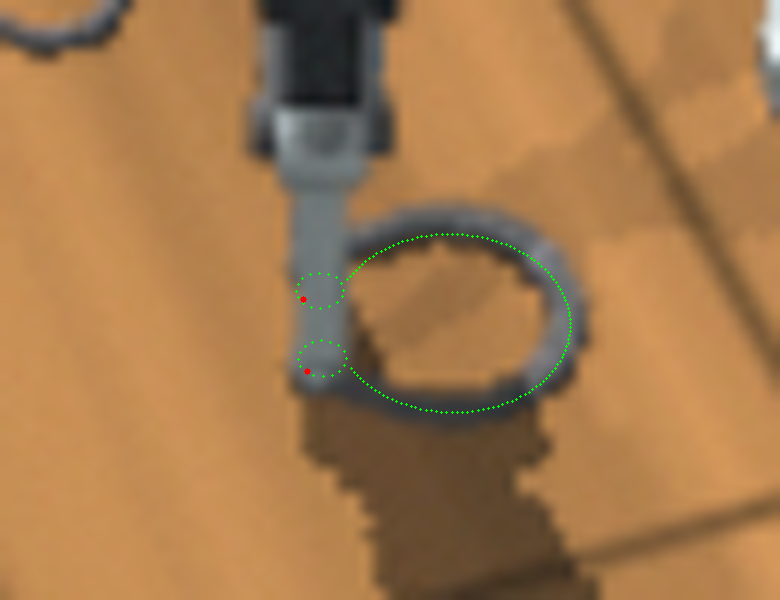

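Emit:
{"method": "arm_command", "body": {"moves": [{"rx": 0, "rz": 0, "gripper": 0.01, "x": 0, "y": -0.05, "z": 0, "ry": 0}, {"rx": 0, "rz": 0, "gripper": -0.03, "x": 0, "y": -0.1, "z": 0, "ry": 0}, {"rx": 0, "rz": 0, "gripper": -0.07, "x": 0, "y": -0.1, "z": 0, "ry": 0}, {"rx": 0, "rz": 0, "gripper": -0.1, "x": 0, "y": -0.1, "z": 0, "ry": 0}, {"rx": 0, "rz": 0, "gripper": -0.1, "x": 0, "y": -0.1, "z": 0, "ry": 0}], "squeeze": 20}}

```text
clock: 10.02
position: [0.5023, -0.1013, 0.098]
tool_rot: [-1.571, 0.0, -1.882]
force: [-0.3, 0.7, 1.9]
grip_width: 0.0385
```

```bash
python3 tipz.py s15
```

```text
[ 0.5023 -0.1013  0.098 ] yaw -1.8821 tilt [ 2.e-04  1.e-04 -1.e+00] v 0.0011 F [0.45 1.48 1.59] 0.0387
tip [ 0.4994 -0.1104  0.0058] [280.2 245.1]
tip [ 0.5052 -0.0923  0.0058] [279.9 239.1]
```

View pics/s15_v.png

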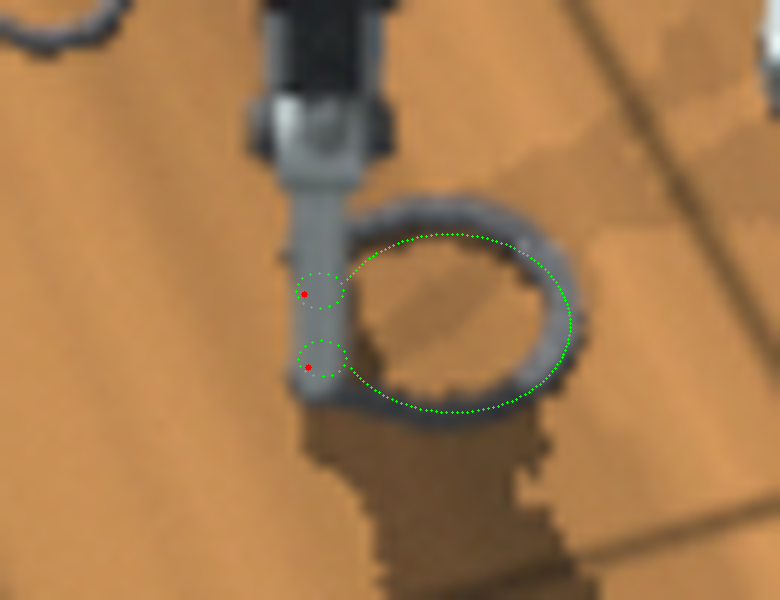

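Emit:
{"method": "arm_command", "body": {"moves": [{"rx": 0, "rz": 0, "gripper": -0.1, "x": 0, "y": -0.3, "z": 0, "ry": 0}, {"rx": 0, "rz": 0, "gripper": -0.1, "x": 0, "y": -0.8, "z": 0, "ry": 0}, {"rx": 0, "rz": 0, "gripper": -0.1, "x": 0, "y": -1.4, "z": 0, "ry": 0}, {"rx": 0, "rz": 0, "gripper": -0.1, "x": 0, "y": -2, "z": 0, "ry": 0}, {"rx": 0, "rz": 0, "gripper": -0.1, "x": 0, "y": -2.5, "z": 0, "ry": 0}], "squeeze": 20}}

```text
clock: 10.48
position: [0.5023, -0.1015, 0.1238]
tool_rot: [-1.57, 0.0, -1.882]
force: [-0.7, 0.2, -2.1]
grip_width: 0.0389
```

```bash
python3 tipz.py s16
```

```text
[ 0.5027 -0.1015  0.1245] yaw -1.8821 tilt [ 0.0014 -0.     -1.    ] v 0.0275 F [ 0.9  -0.77 -0.31] 0.0387
tip [ 0.4999 -0.1106  0.0323] [280.4 237.6]
tip [ 0.5057 -0.0925  0.0323] [280.1 231.6]
```

View pics/s16_v.png

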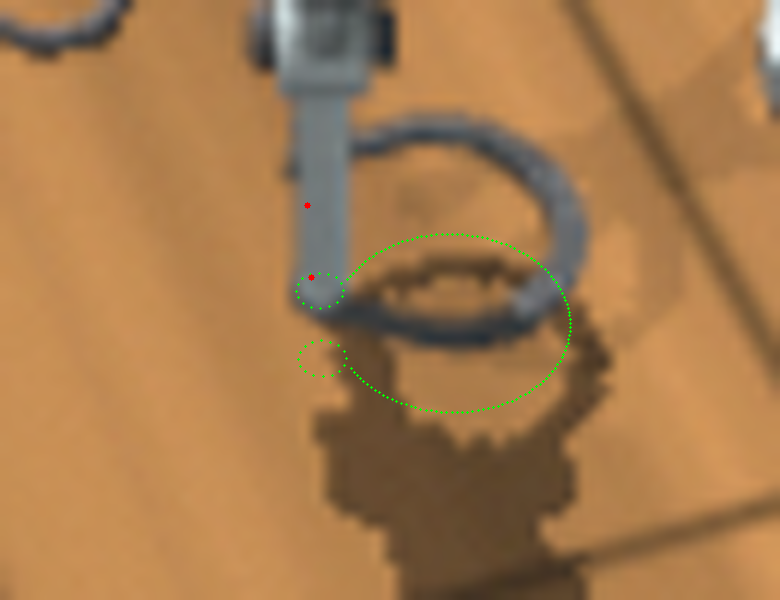

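```bash
python3 go.py .4967 .2685 .26 -1.2; python3 -c "
from h import *
print(bot.observe()['qpos'].round(2))"
```

```text
clock 10.53 pos [ 0.5027 -0.1015  0.1245] yaw -1.8821 F [ 0.9  -0.77 -0.31] w 0.0387
shift cm [-35.05 -13.55 -11.88] rot [-0.001 -0.682  0.   ]
[-0.46  0.64  0.77  2.02 -0.66  0.75 -1.16]
```

Emit:
{"method": "arm_command", "body": {"moves": [{"rx": 0, "rz": 0, "gripper": -0.1, "x": 0, "y": -1.5, "z": 0, "ry": 0}, {"rx": 0, "rz": 0, "gripper": -0.1, "x": 0, "y": -4, "z": 0, "ry": 0}, {"rx": 0, "rz": 0, "gripper": -0.1, "x": -1, "y": -7, "z": 0, "ry": -0.03}, {"rx": 0, "rz": 0, "gripper": -0.1, "x": -3, "y": -10, "z": -1, "ry": -0.08}, {"rx": 0, "rz": 0, "gripper": -0.1, "x": -6, "y": -12, "z": -2, "ry": -0.15}], "squeeze": 20}}

```text
clock: 10.95
position: [0.5014, -0.0399, 0.2455]
tool_rot: [-1.569, -0.001, -1.734]
force: [1.2, 1.5, -1.9]
grip_width: 0.0383
```

```bash
python3 go.py .4967 .2685 .26 -1.2;python3 look.py side s17 4
```

```text
clock 10.95 pos [ 0.5014 -0.0399  0.2455] yaw -1.7344 F [ 1.2   1.5  -1.91] w 0.0383
shift cm [-30.35  -1.48  -5.48] rot [-0.002 -0.534  0.001]
origin px 195.0 71.0 11.0
```

View pics/s17_v.png

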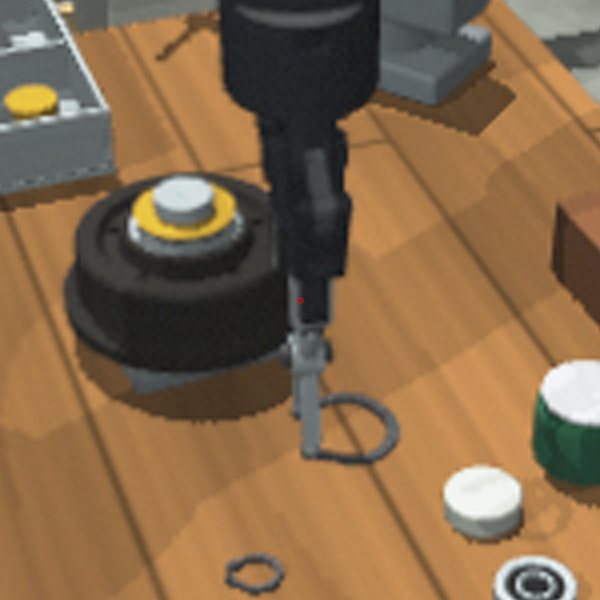

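Ring is held level and spread (ring at about (345,430) in the crop). On to the wheel.

Emit:
{"method": "arm_command", "body": {"moves": [{"rx": 0, "rz": 0, "gripper": -0.1, "x": -3, "y": -0.3, "z": -0.4, "ry": -0.07}, {"rx": 0, "rz": 0, "gripper": -0.1, "x": -6, "y": -0.6, "z": -0.8, "ry": -0.14}, {"rx": 0, "rz": 0, "gripper": -0.1, "x": -9, "y": -0.9, "z": -1.2, "ry": -0.21}, {"rx": 0, "rz": 0, "gripper": -0.1, "x": -12, "y": -1.2, "z": -1.8, "ry": -0.28}, {"rx": 0, "rz": 0, "gripper": -0.1, "x": -15, "y": -1.5, "z": -2.4, "ry": -0.35}], "squeeze": 20}}

```text
clock: 11.42
position: [0.5016, 0.1153, 0.2583]
tool_rot: [-1.571, 0.0, -1.379]
force: [0.8, -0.8, -2.1]
grip_width: 0.0385
```

```bash
python3 go.py .4967 .2685 .26 -1.2
```

```text
clock 11.42 pos [0.5016 0.1153 0.2583] yaw -1.3785 F [ 0.81 -0.77 -2.09] w 0.0385
shift cm [-15.13  -0.17   2.45] rot [-0.    -0.179 -0.   ]
```

Emit:
{"method": "arm_command", "body": {"moves": [{"rx": 0, "rz": 0, "gripper": -0.1, "x": -3.5, "y": -0.2, "z": 0.6, "ry": -0.05}, {"rx": 0, "rz": 0, "gripper": -0.1, "x": -7, "y": -0.2, "z": 1.2, "ry": -0.1}, {"rx": 0, "rz": 0, "gripper": -0.1, "x": -10.5, "y": -0.2, "z": 1.8, "ry": -0.15}, {"rx": 0, "rz": 0, "gripper": -0.1, "x": -13.5, "y": -0.2, "z": 2.4, "ry": -0.18}, {"rx": 0, "rz": 0, "gripper": -0.1, "x": -15.1, "y": -0.2, "z": 2.4, "ry": -0.18}], "squeeze": 20}}

```text
clock: 11.83
position: [0.4965, 0.2707, 0.2597]
tool_rot: [-1.571, 0.001, -1.196]
force: [-0.2, 0.5, -1.8]
grip_width: 0.0386
```

Emit:
{"method": "arm_command", "body": {"moves": [{"rx": 0, "rz": 0, "gripper": -0.1, "x": 0, "y": 0.5, "z": 0, "ry": 0}, {"rx": 0, "rz": 0, "gripper": -0.1, "x": 0, "y": 1, "z": 0, "ry": 0}, {"rx": 0, "rz": 0, "gripper": -0.1, "x": 0, "y": 1, "z": 0, "ry": 0}], "squeeze": 20}}

```text
clock: 12.08
position: [0.4968, 0.2656, 0.2491]
tool_rot: [-1.572, -0.001, -1.203]
force: [0.6, -0.6, -2.1]
grip_width: 0.0389
```

```bash
python3 go.py .4967 .2685 .26 -1.2;python3 look.py side s18 8 .52 .278 .14; python3 look.py top t18 6 .52 .278 .14
```

```text
clock 12.08 pos [0.4968 0.2656 0.2491] yaw -1.2029 F [ 0.56 -0.57 -2.14] w 0.0389
shift cm [-0.28 -1.09  0.09] rot [ 0.001 -0.003  0.001]
origin px 201.875 73.625 12.1333
origin px 68.5 171.66666666666666 12.1833
```

View pics/s18_v.png

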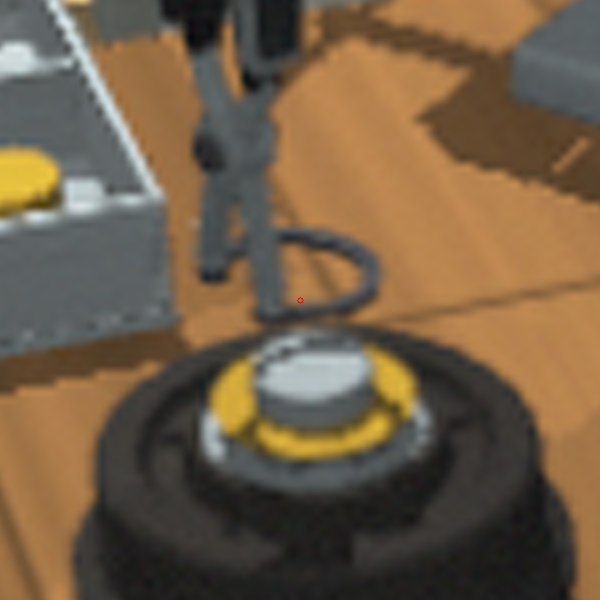

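View pics/t18_v.png

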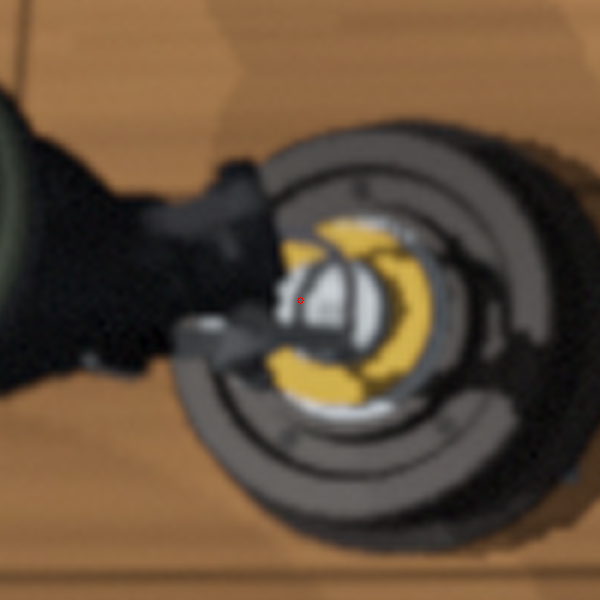

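```bash
cat > al.py <<'E'
import sys
from h import *
# overlay model of tips/eyeline + bow circle on both views, using a (tool z offset), hz (tip end below TCP)
nm=sys.argv[1]; a=float(sys.argv[2])/1000; hz=float(sys.argv[3])/1000; half=float(sys.argv[4])/1000; b=float(sys.argv[5])/1000 if len(sys.argv)>5 else 0
new=not nm.endswith('!'); nm=nm.rstrip('!')
ims={}
import json
if new:
    ob0=bot.observe()
    for n in('side','top'): ims[n]=grab(n,f'{n}_{nm}')[0][:,:,::-1]
    ob=bot.observe(); print('drift mm',((ob['position']-ob0['position'])*1000).round(2)); np.savez(f'pics/{nm}.npz',p=ob0['position'],r=ob0['tool_rot'])
else:
    for n in('side','top'): ims[n]=cv2.imread(f'pics/{n}_{nm}.png')
q=np.load(f'pics/{nm}.npz'); p=q['p']; Rm=R.from_euler('xyz',q['r']).as_matrix(); tx,ty,tz=Rm.T
print(p.round(4),ob['force'].round(2) if new else '')
mid=p+a*tz+hz*ty+b*tx; c=mid+.0225*tz
print('eyeline mid',mid.round(4),'axle should be',c.round(4))
out=[]
t=np.linspace(0,2*np.pi,80)
for n in ims:
    f=8; o0=np.array([200,75]) if n=='side' else np.array([90,190])
    B=cv2.resize(ims[n][o0[1]:o0[1]+62,o0[0]:o0[0]+50],None,fx=f,fy=f,interpolation=cv2.INTER_CUBIC)
    def dr(P,col,r=1):
        for x in pix(n,P): cv2.circle(B,tuple(((x+.5-o0)*f).astype(int)),r,col,-1)
    dr([mid+half*tx,mid-half*tx],(0,0,255),3)
    dr([c-ty*.002],(255,0,255),2)
    cc=c-ty*.004
    dr(cc+.0245*(np.cos(t)[:,None]*tx+np.sin(t)[:,None]*tz)[np.sin(t)>-.55],(0,255,0))
    out.append(B)
cv2.imwrite(f'pics/{nm}_v.png',np.hstack(out))
E
python3 al.py a1 2.6 97 18.7
```

```text
drift mm [0.16 0.33 0.3 ]
[0.4973 0.2654 0.2499] [ 0.5   0.18 -1.79]
eyeline mid [0.4997 0.2663 0.1529] axle should be [0.5207 0.2744 0.1529]
```

View pics/a1_v.png

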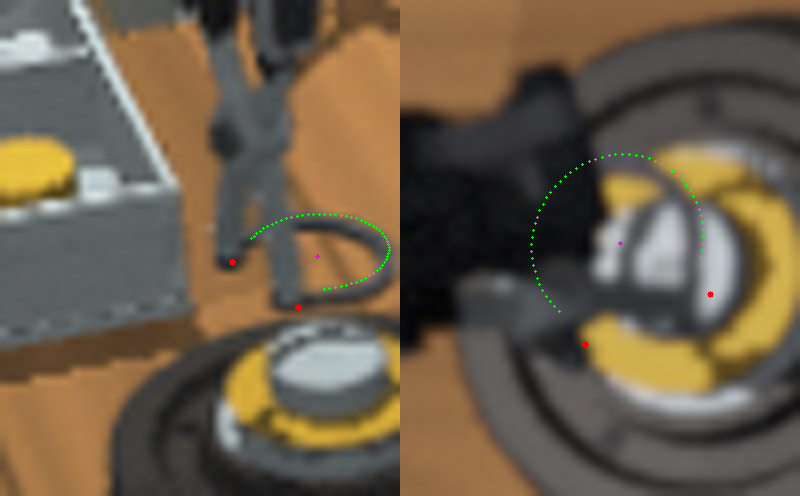

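```bash
python3 - <<'E'
import cv2
a=cv2.imread('pics/top_a1.png')[200:245,98:148]; b=cv2.imread('pics/side_a1.png')[85:135,215:260]
A=cv2.resize(a,(500,450),interpolation=cv2.INTER_CUBIC); 
cv2.imwrite('pics/a1_z.png',cv2.resize(a,(800,600*45*8//(50*6)//1 if 0 else 720//1*1 and 600),interpolation=cv2.INTER_LANCZOS4))
E
```

```text
(no output)
```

View pics/a1_z.png

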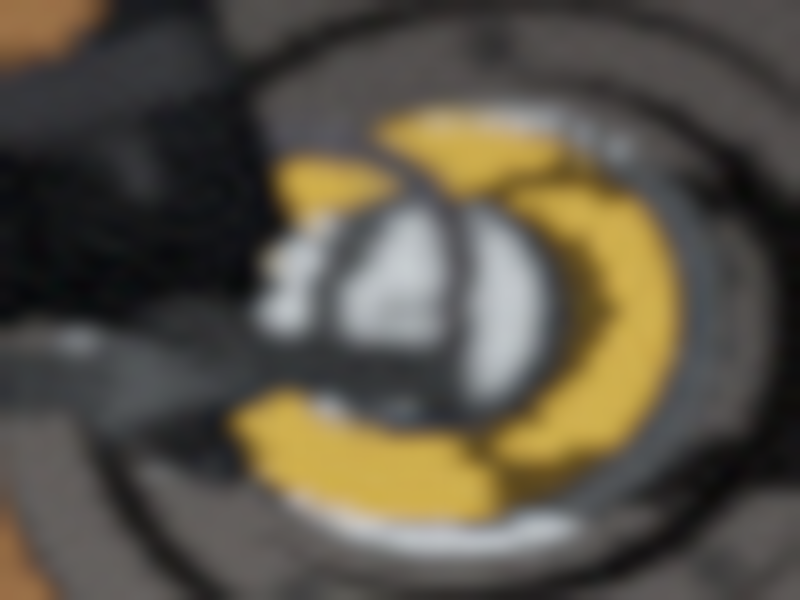

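Emit:
{"method": "arm_command", "body": {"moves": [{"rx": 0, "rz": 0, "gripper": -0.1, "x": 0, "y": 0.5, "z": 0.1, "ry": 0}, {"rx": 0, "rz": 0, "gripper": -0.1, "x": 0, "y": 1.2, "z": 0.2, "ry": 0}, {"rx": 0, "rz": 0, "gripper": -0.1, "x": 0, "y": 1.9, "z": 0.2, "ry": 0}, {"rx": 0, "rz": 0, "gripper": -0.1, "x": 0, "y": 2.3, "z": 0.2, "ry": 0}, {"rx": 0, "rz": 0, "gripper": -0.1, "x": 0, "y": 2.3, "z": 0.2, "ry": 0}], "squeeze": 20}}

```text
clock: 12.7
position: [0.4986, 0.267, 0.2257]
tool_rot: [-1.572, -0.001, -1.202]
force: [-0.3, 0.4, -1.9]
grip_width: 0.039
```

Emit:
{"method": "arm_command", "body": {"moves": [{"rx": 0, "rz": 0, "gripper": -0.1, "x": 0, "y": 0, "z": 0, "ry": 0}, {"rx": 0, "rz": 0, "gripper": -0.1, "x": 0, "y": 0, "z": 0, "ry": 0}], "squeeze": 20}}

```text
clock: 12.87
position: [0.4991, 0.2673, 0.2271]
tool_rot: [-1.571, -0.0, -1.202]
force: [-0.8, -0.9, -1.4]
grip_width: 0.0388
```

```bash
python3 al.py a2 0 97 18.7; python3 - <<'E'
import cv2,numpy as np
a=cv2.imread('pics/top_a2.png')[200:245,98:148]; b=cv2.imread('pics/side_a2.png')[95:145,205:265]
cv2.imwrite('pics/a2_t.png',cv2.resize(a,(750,675)[:2] and (660,594),interpolation=cv2.INTER_LANCZOS4))
cv2.imwrite('pics/a2_s.png',cv2.resize(b,(720,600),interpolation=cv2.INTER_LANCZOS4))
E
```

```text
drift mm [0.01 0.08 0.15]
[0.4991 0.2673 0.2271] [ 0.25  0.81 -1.97]
eyeline mid [0.4992 0.2673 0.1301] axle should be [0.5201 0.2754 0.1301]
```

View pics/a2_v.png

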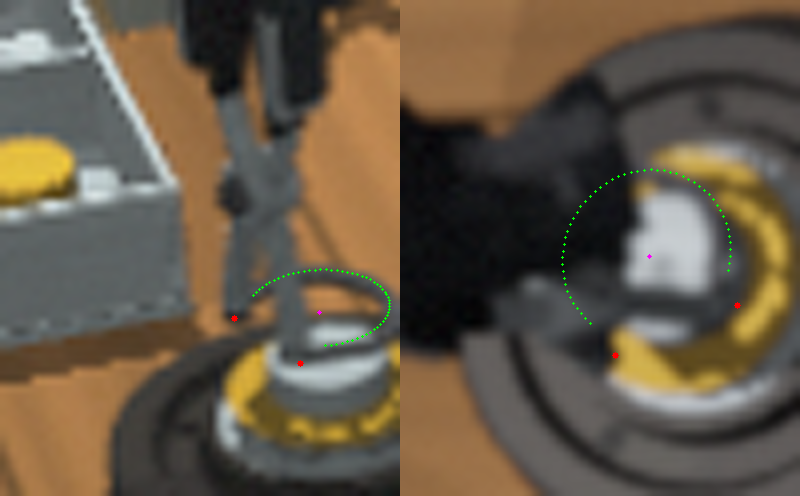

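View pics/a2_t.png

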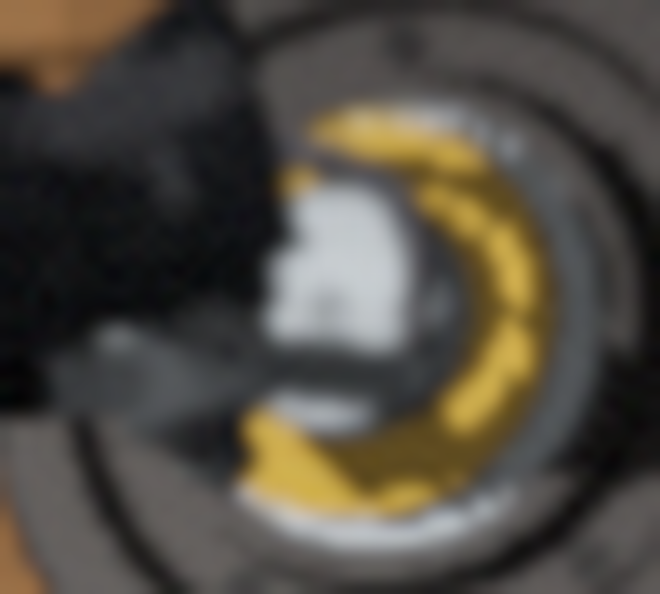

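View pics/a2_s.png

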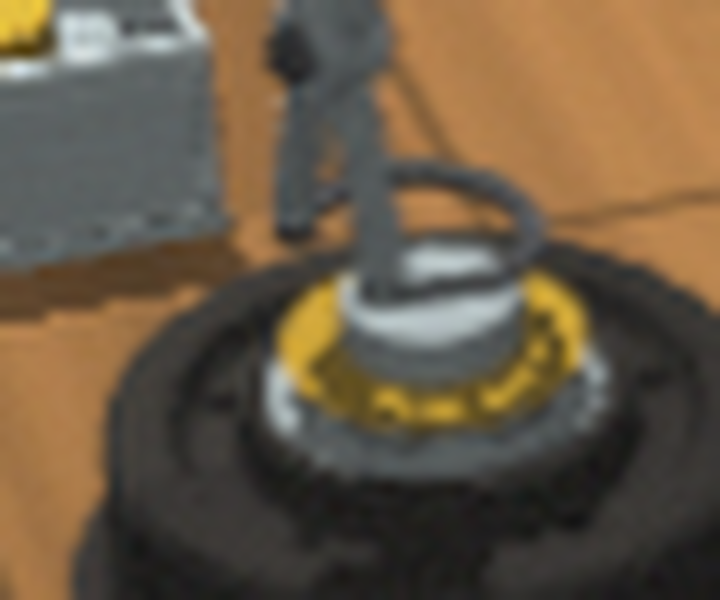

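Emit:
{"method": "arm_command", "body": {"moves": [{"rx": 0, "rz": 0, "gripper": -0.12, "x": 0, "y": 0, "z": 0, "ry": 0}, {"rx": 0, "rz": 0, "gripper": -0.14, "x": 0, "y": 0, "z": 0, "ry": 0}, {"rx": 0, "rz": 0, "gripper": -0.14, "x": 0, "y": 0, "z": 0, "ry": 0}], "squeeze": 24}}

```text
clock: 13.22
position: [0.499, 0.2673, 0.2271]
tool_rot: [-1.571, 0.0, -1.202]
force: [-0.7, -0.1, -2.6]
grip_width: 0.037
```

```bash
python3 al.py a3 0 97 18.7; python3 - <<'E'
from h import *
print(bot.observe()['grip_width'])
b=cv2.imread('pics/side_a3.png')[95:145,205:265]
cv2.imwrite('pics/a3_s.png',cv2.resize(b,(720,600),interpolation=cv2.INTER_LANCZOS4))
d=np.load('pics/side_a3.npy')
v,u=np.mgrid[95:135,205:262]; v=v.ravel();u=u.ravel(); P=world('side',np.c_[u,v],d[v,u])
k=(P[:,2]>.119)&(P[:,2]<.142)&(P[:,0]>.45)&(P[:,0]<.56)&(P[:,1]>.22)&(P[:,1]<.34)
Q=P[k]; print(len(Q))
for q,a,b_ in zip(Q,u[k],v[k]): print(a,b_,(q*1000).round(1))
E
```

```text
drift mm [ 0.    0.01 -0.05]
[0.499  0.2673 0.2271] [-0.15 -0.01 -1.65]
eyeline mid [0.499  0.2673 0.1301] axle should be [0.52   0.2755 0.1301]
0.03718414330954171
109
238 108 [525.9 310.3 128.5]
239 108 [528.7 309.9 128.1]
240 108 [530.6 305.8 130.1]
241 108 [533.8 306.8 128.9]
233 109 [510.7 308.1 129.7]
238 109 [523.7 302.1 130.4]
239 109 [526.4 301.6 130.2]
240 109 [529.6 302.8 128.8]
241 109 [532.7 303.5 127.7]
242 109 [535.2 301.9 128.2]
243 109 [537.4 299.2 129.2]
244 109 [540.9 301.3 127.3]
231 110 [499.8 286.3 141.5]
232 110 [506.5 303.2 130.2]
233 110 [508.6 299.9 131.7]
238 110 [524.  304.1 126. ]
239 110 [526.7 303.4 125.8]
240 110 [528.7 299.9 127.4]
241 110 [531.7 300.3 126.6]
242 110 [534.4 299.4 126.5]
243 110 [537.  298.4 126.5]
244 110 [538.6 293.3 129.1]
245 110 [541.9 294.8 127.6]
246 110 [544.8 294.9 126.9]
247 110 [547.2 292.9 127.6]
230 111 [496.  283.  141.1]
231 111 [498.6 282.  141.1]
232 111 [503.2 290.  135.4]
233 111 [508.7 301.3 127.6]
243 111 [536.5 297.2 124.1]
244 111 [538.9 295.1 124.8]
245 111 [540.7 290.9 126.8]
246 111 [543.1 289.1 127.4]
247 111
[... 1420 characters left out ...]

242 118 [522.3 258.3 127.5]
243 118 [524.2 254.5 129.4]
244 118 [526.4 252.3 130.3]
245 118 [530.4 256.5 126.8]
246 118 [532.1 252.3 129. ]
247 118 [535.9 256.1 125.8]
248 118 [539.6 259.1 123.2]
235 119 [501.1 252.6 132.4]
236 119 [503.1 249.3 134. ]
237 119 [505.4 247.2 134.8]
238 119 [509.9 254.1 129.6]
239 119 [511.6 249.8 131.9]
240 119 [515.4 254.  128.4]
241 119 [517.8 252.4 128.9]
242 119 [519.7 248.8 130.6]
243 119 [523.5 252.4 127.6]
244 119 [526.  251.4 127.6]
245 119 [529.7 254.8 124.8]
246 119 [532.1 252.8 125.4]
235 120 [500.8 252.2 129.5]
236 120 [503.2 250.7 130. ]
237 120 [506.1 251.2 129. ]
238 120 [509.5 253.5 126.8]
239 120 [512.7 255.2 125.1]
240 120 [514.3 250.4 127.6]
```

View pics/a3_s.png

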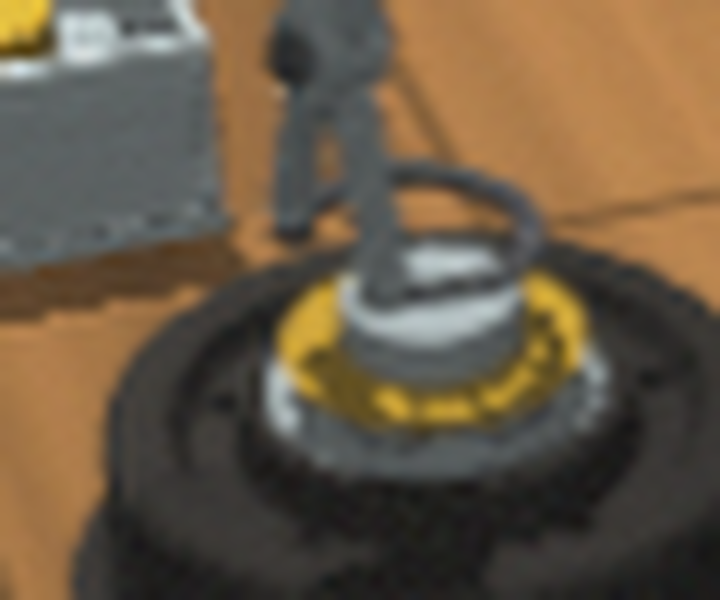

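```bash
python3 - <<'E'
from h import *
from scipy.optimize import least_squares
def circ(Q):
    f=lambda p: np.hypot(Q[:,0]-p[0],Q[:,1]-p[1])-p[2]
    r=least_squares(f,[.52,.278,.026],loss='soft_l1',f_scale=.0015); return r.x,np.std(f(r.x))
for nm in ('a3','a2'):
  for n,box in(('side',(95,135,205,262)),('top',(195,250,95,150))):
    d=np.load(f'pics/{n}_{nm}.npy'); v,u=np.mgrid[box[0]:box[1],box[2]:box[3]]; v=v.ravel();u=u.ravel(); P=world(n,np.c_[u,v],d[v,u])
    k=(P[:,2]>.1215)&(P[:,2]<.134)&(P[:,0]>.512)&(P[:,0]<.56)&(P[:,1]>.235)&(P[:,1]<.325)
    k&=np.hypot(P[:,0]-.52,P[:,1]-.278)>.018
    Q=P[k]; print(nm,n,len(Q),Q.mean(0).round(4)); 
    if len(Q)>8: print('  circ',circ(Q)); A=np.c_[Q[:,:2],np.ones(len(Q))]; print('  plane',np.linalg.lstsq(A,Q[:,2],rcond=None)[0].round(3))
# axle top & washer by depth in first frames
for n,box in(('side',(100,180,200,290)),('top',(170,280,80,190))):
    im=cv2.imread(f'pics/{n}1.png')[:,:,::-1]; hsv=cv2.cvtColor(im,cv2.COLOR_RGB2HSV); d=np.load(f'pics/{n}1.npy'); v,u=np.mgrid[box[0]:box[1],box[2]:box[3]]; v=v.ravel();u=u.ravel(); P=world(n,np.c_[u,v],d[v,u])
    for lo,hi,nm in((.1095,.122,'top'),):
        k=(P[:,2]>lo)&(P[:,2]<hi)&(np.hypot(P[:,0]-.52,P[:,1]-.278)<.035); Q=P[k]; print(n,nm,len(Q),Q.mean(0).round(4),'mid',((Q.min(0)+Q.max(0))/2).round(4),(Q.max(0)-Q.min(0)).round(4), 'zmed',np.median(Q[:,2]))
E
```

```text
a3 side 65 [0.5344 0.2779 0.1273]
  circ (array([0.52097325, 0.27863648, 0.02585923]), np.float64(0.0026967596424897593))
  plane [-0.081  0.009  0.168]
a3 top 59 [0.532  0.2642 0.1292]
  circ (array([0.52015454, 0.28030447, 0.02454927]), np.float64(0.001984019186235273))
  plane [-0.062 -0.045  0.174]
a2 side 58 [0.5345 0.2798 0.128 ]
  circ (array([0.52048251, 0.27883518, 0.02618685]), np.float64(0.0032060503694291745))
  plane [-0.079 -0.014  0.174]
a2 top 57 [0.5327 0.2645 0.1291]
  circ (array([0.5194286 , 0.28112653, 0.02538915]), np.float64(0.0018570025123035463))
  plane [-0.025 -0.063  0.159]
side top 112 [0.5209 0.2723 0.1134] mid [0.5198 0.2758 0.1133] [0.043  0.0469 0.0066] zmed 0.11353141019533353
top top 275 [0.5197 0.277  0.1145] mid [0.5195 0.2776 0.1149] [0.0419 0.0419 0.0105] zmed 0.11460499898318299
```

Emit:
{"method": "arm_command", "body": {"moves": [{"rx": 0, "rz": 0, "gripper": -0.14, "x": 0.1, "y": 0, "z": -0.05, "ry": 0}, {"rx": 0, "rz": 0, "gripper": -0.14, "x": 0.25, "y": 0.2, "z": -0.08, "ry": 0}, {"rx": 0, "rz": 0, "gripper": -0.14, "x": 0.25, "y": 0.5, "z": -0.08, "ry": 0}, {"rx": 0, "rz": 0, "gripper": -0.14, "x": 0.25, "y": 0.7, "z": -0.08, "ry": 0}, {"rx": 0, "rz": 0, "gripper": -0.14, "x": 0.25, "y": 0.7, "z": -0.08, "ry": 0}], "squeeze": 24}}

```text
clock: 13.73
position: [0.4989, 0.2646, 0.2194]
tool_rot: [-1.572, -0.0, -1.202]
force: [-0.4, -0.1, -1.7]
grip_width: 0.0368
```

```bash
cat > chk.py <<'E'
import sys
from h import *
from scipy.optimize import least_squares
nm=sys.argv[1]; ob=bot.observe(); p=ob['position']
print(p.round(4),'F',ob['force'].round(2),'M',ob['moment'].round(2),'w',round(ob['grip_width'],4))
def circ(Q):
    f=lambda p: np.hypot(Q[:,0]-p[0],Q[:,1]-p[1])-p[2]
    return least_squares(f,[.52,.278,.026],loss='soft_l1',f_scale=.0015).x
zc=p[2]-.098+.001
out=[]
for n,box in(('side',(95,140,205,262)),('top',(195,250,95,150))):
    im,d=grab(n,f'{n}_{nm}'); v,u=np.mgrid[box[0]:box[1],box[2]:box[3]]; v=v.ravel();u=u.ravel(); P=world(n,np.c_[u,v],d[v,u])
    k=(abs(P[:,2]-zc)<.006)&(P[:,0]>.512)&(P[:,0]<.56)&(P[:,1]>.235)&(P[:,1]<.325)
    g=im[v,u].astype(int); k&=(g.max(1)<130)
    Q=P[k]; ax={'side':[.520,.2755],'top':[.5196,.2775]}[n]
    if len(Q)>8: c=circ(Q); print(n,len(Q),'circ-axle mm',((c[:2]-ax)*1000).round(1),'r',(c[2]*1000).round(1),'z',Q[:,2].mean().round(4))
    b=(95,205) if n=='side' else (195,95)
    out.append(cv2.resize(im[b[0]:b[0]+50,b[1]:b[1]+50,::-1],(400,400),interpolation=cv2.INTER_CUBIC))
cv2.imwrite(f'pics/{nm}_c.png',np.hstack(out))
E
python3 chk.py c1
```

```text
[0.4989 0.2646 0.2194] F [-0.4  -0.11 -1.7 ] M [-0.    0.01 -0.03] w 0.0368
side 57 circ-axle mm [-0.3 -0.1] r 26.2 z 0.1202
top 44 circ-axle mm [ 0.3 -1.1] r 24.3 z 0.1213
```

View pics/c1_c.png

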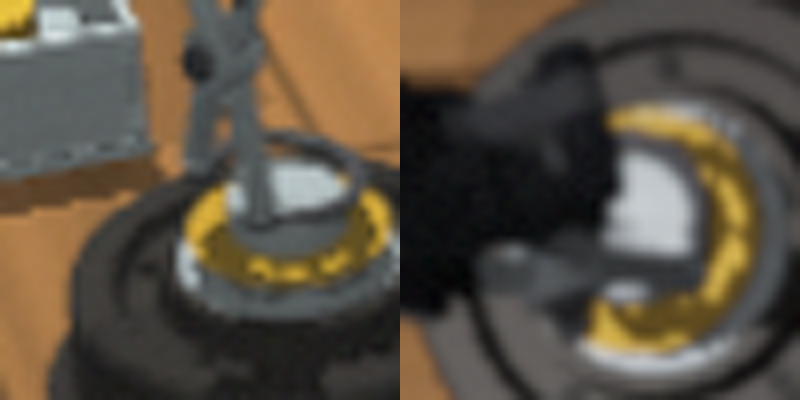

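Emit:
{"method": "arm_command", "body": {"moves": [{"rx": 0, "rz": 0, "gripper": -0.14, "x": -0.04, "y": 0, "z": 0.08, "ry": 0}, {"rx": 0, "rz": 0, "gripper": -0.14, "x": -0.04, "y": 0.15, "z": 0.08, "ry": 0}, {"rx": 0, "rz": 0, "gripper": -0.14, "x": -0.04, "y": 0.3, "z": 0.08, "ry": 0}, {"rx": 0, "rz": 0, "gripper": -0.14, "x": -0.04, "y": 0.3, "z": 0.08, "ry": 0}], "squeeze": 24}}

```text
clock: 14.17
position: [0.4997, 0.2653, 0.2167]
tool_rot: [-1.571, -0.0, -1.202]
force: [0.0, -0.3, -2.2]
grip_width: 0.0374
```

Emit:
{"method": "arm_command", "body": {"moves": [{"rx": 0, "rz": 0, "gripper": -0.14, "x": 0, "y": 0.05, "z": 0, "ry": 0}, {"rx": 0, "rz": 0, "gripper": -0.14, "x": 0, "y": 0.1, "z": 0, "ry": 0}, {"rx": 0, "rz": 0, "gripper": -0.14, "x": 0, "y": 0.15, "z": 0, "ry": 0}], "squeeze": 24}}

```text
clock: 14.42
position: [0.4998, 0.2653, 0.2154]
tool_rot: [-1.571, -0.0, -1.202]
force: [0.6, -0.2, -1.2]
grip_width: 0.0372
```

```bash
python3 chk.py c2
```

```text
[0.4998 0.2653 0.2154] F [ 0.56 -0.21 -1.2 ] M [-0.01  0.03  0.02] w 0.0372
side 62 circ-axle mm [2.5 1.3] r 25.5 z 0.1159
top 45 circ-axle mm [-0.5  0.6] r 25.6 z 0.1172
```

View pics/c2_c.png

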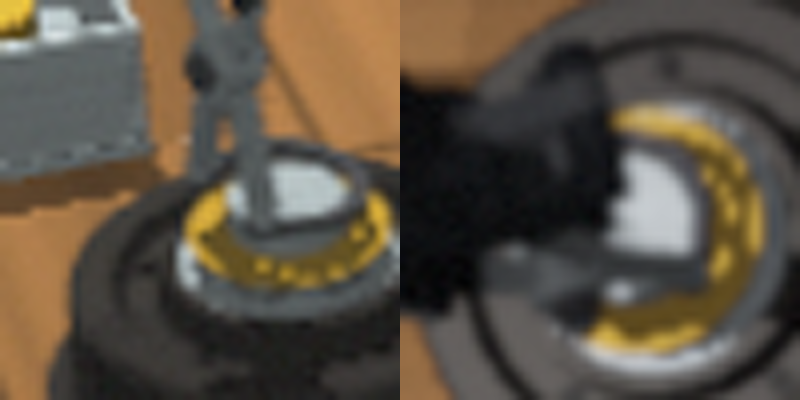

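Emit:
{"method": "arm_command", "body": {"moves": [{"rx": 0, "rz": 0, "gripper": -0.14, "x": 0, "y": 0.07, "z": 0, "ry": 0}, {"rx": 0, "rz": 0, "gripper": -0.14, "x": 0, "y": 0.14, "z": 0, "ry": 0}, {"rx": 0, "rz": 0, "gripper": -0.14, "x": 0, "y": 0.2, "z": 0, "ry": 0}], "squeeze": 24}}

```text
clock: 14.77
position: [0.4998, 0.2653, 0.2134]
tool_rot: [-1.571, -0.0, -1.202]
force: [-0.6, 0.7, -2.4]
grip_width: 0.0373
```

Emit:
{"method": "arm_command", "body": {"moves": [{"rx": 0, "rz": 0, "gripper": -0.14, "x": 0, "y": 0.07, "z": 0, "ry": 0}, {"rx": 0, "rz": 0, "gripper": -0.14, "x": 0, "y": 0.14, "z": 0, "ry": 0}, {"rx": 0, "rz": 0, "gripper": -0.14, "x": 0, "y": 0.2, "z": 0, "ry": 0}], "squeeze": 24}}

```text
clock: 15.02
position: [0.4998, 0.2653, 0.2114]
tool_rot: [-1.571, -0.0, -1.202]
force: [-0.9, -0.1, -1.2]
grip_width: 0.037
```

```bash
python3 chk.py c3
```

```text
[0.4998 0.2653 0.2114] F [-0.89 -0.09 -1.23] M [-0.08 -0.01  0.03] w 0.037
side 61 circ-axle mm [3.  0.9] r 24.7 z 0.1121
top 54 circ-axle mm [ 3.5 -4.6] r 19.7 z 0.1136
```

View pics/c3_c.png

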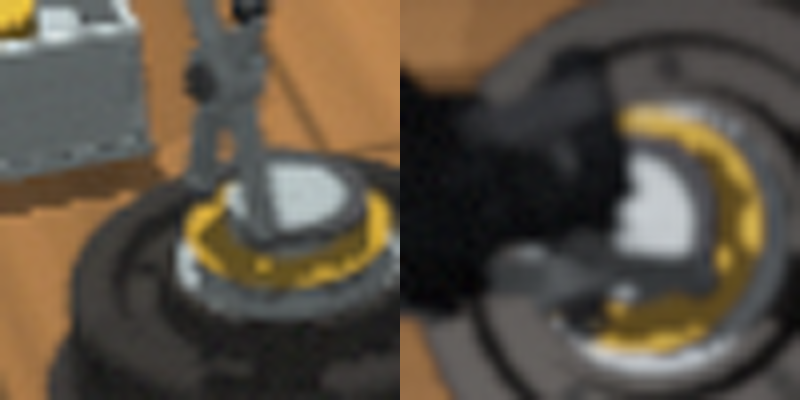

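Emit:
{"method": "arm_command", "body": {"moves": [{"rx": 0, "rz": 0, "gripper": -0.14, "x": 0, "y": 0.07, "z": 0, "ry": 0}, {"rx": 0, "rz": 0, "gripper": -0.14, "x": 0, "y": 0.14, "z": 0, "ry": 0}, {"rx": 0, "rz": 0, "gripper": -0.14, "x": 0, "y": 0.2, "z": 0, "ry": 0}], "squeeze": 24}}

```text
clock: 15.37
position: [0.4997, 0.2653, 0.2094]
tool_rot: [-1.571, 0.0, -1.202]
force: [-0.7, -0.5, -1.9]
grip_width: 0.037
```

Emit:
{"method": "arm_command", "body": {"moves": [{"rx": 0, "rz": 0, "gripper": -0.14, "x": 0, "y": 0.07, "z": 0, "ry": 0}, {"rx": 0, "rz": 0, "gripper": -0.14, "x": 0, "y": 0.14, "z": 0, "ry": 0}, {"rx": 0, "rz": 0, "gripper": -0.14, "x": 0, "y": 0.2, "z": 0, "ry": 0}], "squeeze": 24}}

```text
clock: 15.62
position: [0.4998, 0.2654, 0.2074]
tool_rot: [-1.571, 0.0, -1.202]
force: [0.5, 0.2, -2.2]
grip_width: 0.0369
```

Emit:
{"method": "arm_command", "body": {"moves": [{"rx": 0, "rz": 0, "gripper": -0.14, "x": 0, "y": 0.07, "z": 0, "ry": 0}, {"rx": 0, "rz": 0, "gripper": -0.14, "x": 0, "y": 0.14, "z": 0, "ry": 0}, {"rx": 0, "rz": 0, "gripper": -0.14, "x": 0, "y": 0.2, "z": 0, "ry": 0}], "squeeze": 24}}

```text
clock: 15.87
position: [0.4998, 0.2653, 0.2054]
tool_rot: [-1.571, -0.0, -1.202]
force: [-0.1, -0.6, -2.2]
grip_width: 0.0372
```

```bash
python3 chk.py c4
```

```text
[0.4998 0.2653 0.2054] F [-0.15 -0.55 -2.22] M [-0.13  0.08 -0.01] w 0.0372
side 58 circ-axle mm [0.8 3.6] r 26.5 z 0.1075
top 70 circ-axle mm [-2.6  4.8] r 29.4 z 0.1076
```

View pics/c4_c.png

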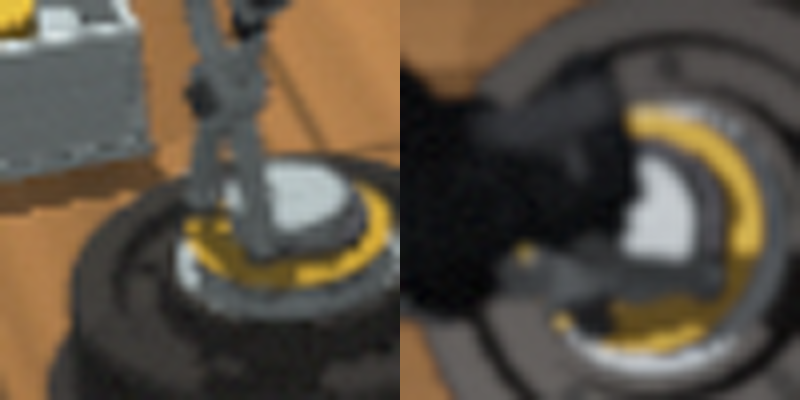

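Emit:
{"method": "arm_command", "body": {"moves": [{"rx": 0, "rz": 0, "gripper": -0.14, "x": 0, "y": 0.07, "z": 0, "ry": 0}, {"rx": 0, "rz": 0, "gripper": -0.14, "x": 0, "y": 0.14, "z": 0, "ry": 0}, {"rx": 0, "rz": 0, "gripper": -0.14, "x": 0, "y": 0.2, "z": 0, "ry": 0}], "squeeze": 24}}

```text
clock: 16.22
position: [0.4998, 0.2653, 0.2034]
tool_rot: [-1.571, -0.0, -1.202]
force: [0.3, -0.1, -1.5]
grip_width: 0.0372
```

Emit:
{"method": "arm_command", "body": {"moves": [{"rx": 0, "rz": 0, "gripper": -0.14, "x": 0, "y": 0.07, "z": 0, "ry": 0}, {"rx": 0, "rz": 0, "gripper": -0.14, "x": 0, "y": 0.14, "z": 0, "ry": 0}, {"rx": 0, "rz": 0, "gripper": -0.14, "x": 0, "y": 0.2, "z": 0, "ry": 0}], "squeeze": 24}}

```text
clock: 16.47
position: [0.4998, 0.2653, 0.2014]
tool_rot: [-1.571, 0.0, -1.202]
force: [-0.2, 0.4, -1.1]
grip_width: 0.0372
```

Emit:
{"method": "arm_command", "body": {"moves": [{"rx": 0, "rz": 0, "gripper": -0.14, "x": 0, "y": 0.05, "z": 0, "ry": 0}, {"rx": 0, "rz": 0, "gripper": -0.14, "x": 0, "y": 0.1, "z": 0, "ry": 0}, {"rx": 0, "rz": 0, "gripper": -0.14, "x": 0, "y": 0.1, "z": 0, "ry": 0}], "squeeze": 24}}

```text
clock: 16.72
position: [0.4998, 0.2654, 0.2004]
tool_rot: [-1.571, -0.0, -1.202]
force: [-0.9, 0.8, -0.0]
grip_width: 0.0372
```

```bash
python3 chk.py c5
```

```text
[0.4998 0.2654 0.2004] F [-0.86  0.77 -0.03] M [-0.13  0.1   0.  ] w 0.0372
side 64 circ-axle mm [-0.8  4. ] r 28.4 z 0.1035
top 69 circ-axle mm [-1.4  3.9] r 28.4 z 0.1049
```

View pics/c5_c.png

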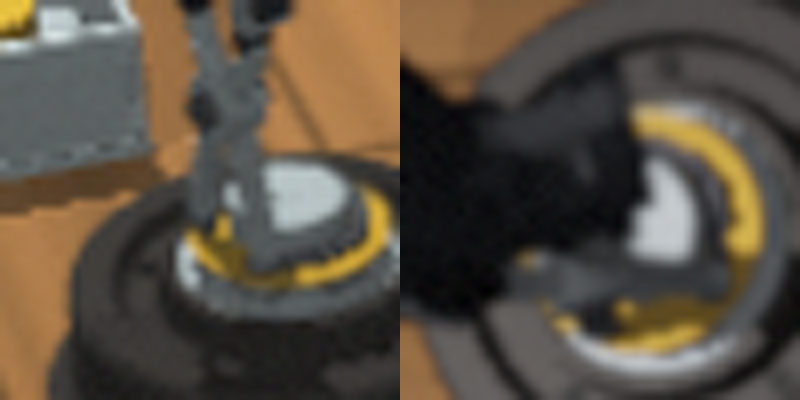

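Emit:
{"method": "arm_command", "body": {"moves": [{"rx": 0, "rz": 0, "gripper": -0.14, "x": 0, "y": 0.05, "z": 0, "ry": 0}, {"rx": 0, "rz": 0, "gripper": -0.14, "x": 0, "y": 0.1, "z": 0, "ry": 0}, {"rx": 0, "rz": 0, "gripper": -0.14, "x": 0, "y": 0.1, "z": 0, "ry": 0}], "squeeze": 24}}

```text
clock: 17.07
position: [0.4998, 0.2654, 0.1994]
tool_rot: [-1.571, 0.0, -1.202]
force: [-0.4, -0.2, 1.2]
grip_width: 0.037
```

Emit:
{"method": "arm_command", "body": {"moves": [{"rx": 0, "rz": 0, "gripper": -0.14, "x": 0, "y": 0.05, "z": 0, "ry": 0}, {"rx": 0, "rz": 0, "gripper": -0.14, "x": 0, "y": 0.1, "z": 0, "ry": 0}, {"rx": 0, "rz": 0, "gripper": -0.14, "x": 0, "y": 0.1, "z": 0, "ry": 0}], "squeeze": 24}}

```text
clock: 17.32
position: [0.4998, 0.2654, 0.1984]
tool_rot: [-1.571, 0.0, -1.202]
force: [-0.4, -0.5, 1.7]
grip_width: 0.0372
```

Emit:
{"method": "arm_command", "body": {"moves": [{"rx": 0, "rz": 0, "gripper": -0.14, "x": 0, "y": 0.05, "z": 0, "ry": 0}, {"rx": 0, "rz": 0, "gripper": -0.14, "x": 0, "y": 0.1, "z": 0, "ry": 0}, {"rx": 0, "rz": 0, "gripper": -0.14, "x": 0, "y": 0.1, "z": 0, "ry": 0}], "squeeze": 24}}

```text
clock: 17.57
position: [0.4998, 0.2653, 0.1974]
tool_rot: [-1.571, -0.0, -1.202]
force: [-0.2, 0.5, 1.9]
grip_width: 0.0373
```

Emit:
{"method": "arm_command", "body": {"moves": [{"rx": 0, "rz": 0, "gripper": -0.14, "x": 0, "y": 0.05, "z": 0, "ry": 0}, {"rx": 0, "rz": 0, "gripper": -0.14, "x": 0, "y": 0.1, "z": 0, "ry": 0}, {"rx": 0, "rz": 0, "gripper": -0.14, "x": 0, "y": 0.1, "z": 0, "ry": 0}], "squeeze": 24}}

```text
clock: 17.82
position: [0.4999, 0.2654, 0.1965]
tool_rot: [-1.571, 0.0, -1.202]
force: [-0.5, 0.1, 4.1]
grip_width: 0.0375
```

Emit:
{"method": "arm_command", "body": {"moves": [{"rx": 0, "rz": 0, "gripper": -0.14, "x": 0, "y": 0.03, "z": 0, "ry": 0}, {"rx": 0, "rz": 0, "gripper": -0.14, "x": 0, "y": 0.05, "z": 0, "ry": 0}, {"rx": 0, "rz": 0, "gripper": -0.14, "x": 0, "y": 0.05, "z": 0, "ry": 0}], "squeeze": 24}}

```text
clock: 18.07
position: [0.5001, 0.2654, 0.1963]
tool_rot: [-1.57, 0.0, -1.202]
force: [-1.5, -0.4, 7.8]
grip_width: 0.0372
```

```bash
python3 chk.py c6
```

```text
[0.5001 0.2654 0.1963] F [-1.51 -0.42  7.83] M [-0.07  0.18 -0.01] w 0.0372
side 61 circ-axle mm [-8.   9.9] r 36.4 z 0.0999
top 68 circ-axle mm [-0.2  0.7] r 25.6 z 0.1012
```

View pics/c6_c.png

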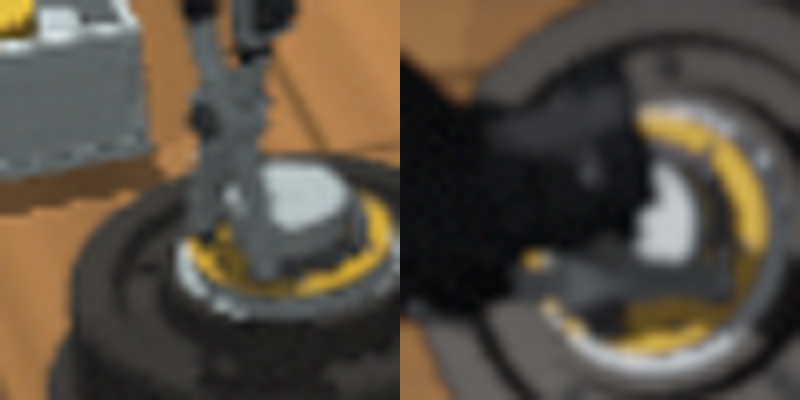

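Emit:
{"method": "arm_command", "body": {"moves": [{"rx": 0, "rz": 0, "gripper": -0.12, "x": 0, "y": 0.01, "z": 0, "ry": 0}, {"rx": 0, "rz": 0, "gripper": -0.1, "x": 0, "y": 0.02, "z": 0, "ry": 0}, {"rx": 0, "rz": 0, "gripper": -0.08, "x": 0, "y": 0.03, "z": 0, "ry": 0}], "squeeze": 24}}

```text
clock: 18.42
position: [0.5001, 0.2652, 0.1959]
tool_rot: [-1.57, -0.0, -1.202]
force: [-0.3, -1.2, 7.0]
grip_width: 0.0395
```

Emit:
{"method": "arm_command", "body": {"moves": [{"rx": 0, "rz": 0, "gripper": -0.06, "x": 0, "y": 0.01, "z": 0, "ry": 0}, {"rx": 0, "rz": 0, "gripper": -0.03, "x": 0, "y": 0.02, "z": 0, "ry": 0}, {"rx": 0, "rz": 0, "gripper": 0, "x": 0, "y": 0.04, "z": 0, "ry": 0}], "squeeze": 24}}

```text
clock: 18.67
position: [0.4999, 0.2651, 0.1953]
tool_rot: [-1.571, -0.0, -1.202]
force: [-0.4, -1.1, 6.0]
grip_width: 0.0428
```

Emit:
{"method": "arm_command", "body": {"moves": [{"rx": 0, "rz": 0, "gripper": 0.03, "x": 0, "y": 0.02, "z": 0, "ry": 0}, {"rx": 0, "rz": 0, "gripper": 0.06, "x": 0, "y": 0.04, "z": 0, "ry": 0}, {"rx": 0, "rz": 0, "gripper": 0.08, "x": 0, "y": 0.06, "z": 0, "ry": 0}], "squeeze": 24}}

```text
clock: 18.92
position: [0.4998, 0.2653, 0.1946]
tool_rot: [-1.571, -0.0, -1.202]
force: [-0.2, -1.2, 4.3]
grip_width: 0.0462
```

```bash
python3 chk.py c7
```

```text
[0.4998 0.2653 0.1946] F [-0.16 -1.2   4.25] M [-0.37  0.03  0.01] w 0.0462
side 56 circ-axle mm [1.9 2.1] r 26.3 z 0.0991
top 53 circ-axle mm [-1.2  2.9] r 28.0 z 0.0995
```

View pics/c7_c.png

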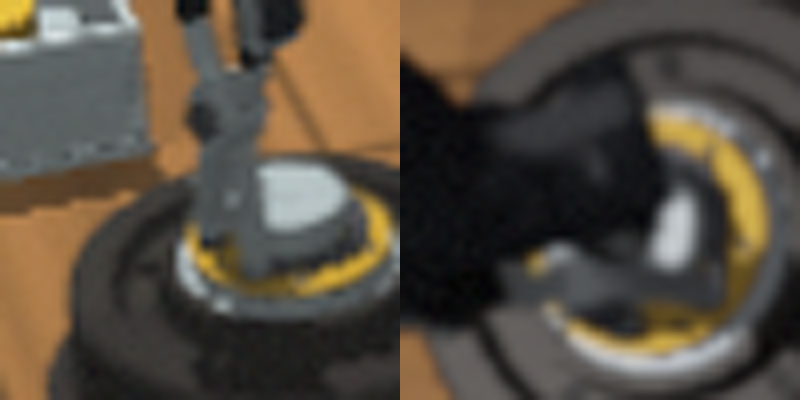

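Emit:
{"method": "arm_command", "body": {"moves": [{"rx": 0, "rz": 0, "gripper": 0.11, "x": 0, "y": 0.03, "z": -0.05, "ry": 0}, {"rx": 0, "rz": 0, "gripper": 0.14, "x": 0, "y": 0.06, "z": -0.1, "ry": 0}, {"rx": 0, "rz": 0, "gripper": 0.17, "x": 0, "y": 0.08, "z": -0.15, "ry": 0}], "squeeze": 24}}

```text
clock: 19.27
position: [0.4983, 0.2649, 0.1938]
tool_rot: [-1.571, 0.0, -1.202]
force: [-0.9, -0.6, 3.4]
grip_width: 0.0502
```

Emit:
{"method": "arm_command", "body": {"moves": [{"rx": 0, "rz": 0, "gripper": 0.2, "x": 0, "y": 0.03, "z": -0.05, "ry": 0}, {"rx": 0, "rz": 0, "gripper": 0.23, "x": 0, "y": 0.06, "z": -0.1, "ry": 0}, {"rx": 0, "rz": 0, "gripper": 0.26, "x": 0, "y": 0.08, "z": -0.15, "ry": 0}], "squeeze": 24}}

```text
clock: 19.52
position: [0.4969, 0.2643, 0.193]
tool_rot: [-1.571, 0.0, -1.202]
force: [1.4, -0.7, 2.4]
grip_width: 0.0538
```

```bash
python3 chk.py c8
```

```text
[0.4969 0.2643 0.193 ] F [ 1.39 -0.75  2.38] M [-0.17 -0.1  -0.  ] w 0.0538
side 46 circ-axle mm [-3.7  2.1] r 30.4 z 0.0973
top 50 circ-axle mm [ 12.8 -27.8] r 14.6 z 0.0944
```

View pics/c8_c.png

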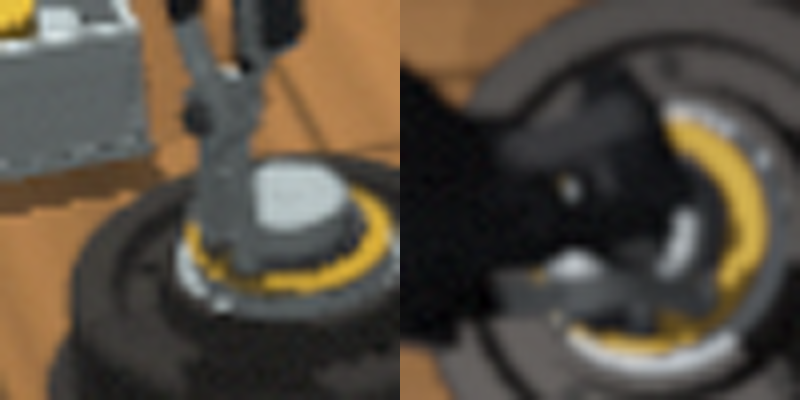

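Emit:
{"method": "arm_command", "body": {"moves": [{"rx": 0, "rz": 0, "gripper": 0.28, "x": 0, "y": 0, "z": -0.02, "ry": 0}, {"rx": 0, "rz": 0, "gripper": 0.3, "x": 0, "y": 0, "z": -0.04, "ry": 0}, {"rx": 0, "rz": 0, "gripper": 0.32, "x": 0, "y": 0, "z": -0.06, "ry": 0}, {"rx": 0, "rz": 0, "gripper": 0.33, "x": 0, "y": 0, "z": -0.06, "ry": 0}], "squeeze": 10}}

```text
clock: 19.95
position: [0.4962, 0.2641, 0.1929]
tool_rot: [-1.571, 0.0, -1.202]
force: [0.2, 0.8, -1.1]
grip_width: 0.0573
```

```bash
python3 chk.py c9
```

```text
[0.4962 0.2641 0.1929] F [ 0.17  0.75 -1.12] M [-0.07 -0.02  0.04] w 0.0573
side 43 circ-axle mm [ 4.6 -2.1] r 22.8 z 0.0982
top 53 circ-axle mm [ 11.4 -28.3] r 13.1 z 0.0936
```

View pics/c9_c.png

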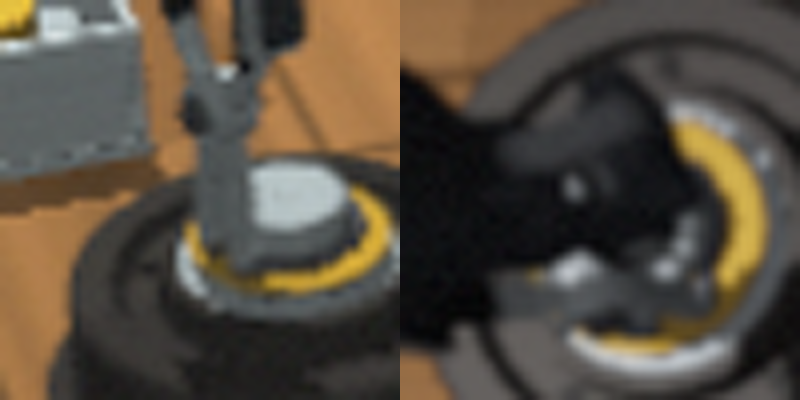

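Emit:
{"method": "arm_command", "body": {"moves": [{"rx": 0, "rz": 0, "gripper": 0.33, "x": 0, "y": -0.1, "z": 0, "ry": 0}, {"rx": 0, "rz": 0, "gripper": 0.33, "x": 0, "y": -0.2, "z": 0, "ry": 0}, {"rx": 0, "rz": 0, "gripper": 0.33, "x": 0, "y": -0.3, "z": 0, "ry": 0}], "squeeze": 10}}

```text
clock: 20.3
position: [0.4964, 0.2641, 0.1962]
tool_rot: [-1.571, 0.0, -1.202]
force: [1.1, -0.5, -2.0]
grip_width: 0.0569
```

Emit:
{"method": "arm_command", "body": {"moves": [{"rx": 0, "rz": 0, "gripper": 0.33, "x": 0, "y": -0.15, "z": 0, "ry": 0}, {"rx": 0, "rz": 0, "gripper": 0.33, "x": 0, "y": -0.3, "z": 0, "ry": 0}, {"rx": 0, "rz": 0, "gripper": 0.33, "x": 0, "y": -0.5, "z": 0, "ry": 0}], "squeeze": 10}}

```text
clock: 20.55
position: [0.4964, 0.264, 0.2012]
tool_rot: [-1.571, -0.0, -1.202]
force: [0.6, 0.5, -0.6]
grip_width: 0.0572
```

```bash
python3 chk.py c10
```

```text
[0.4964 0.264  0.2012] F [ 0.6   0.54 -0.58] M [-0.04  0.04  0.02] w 0.0572
side 57 circ-axle mm [2.5 0.8] r 22.8 z 0.1032
top 47 circ-axle mm [1.1 4.4] r 26.7 z 0.1034
```

View pics/c10_c.png

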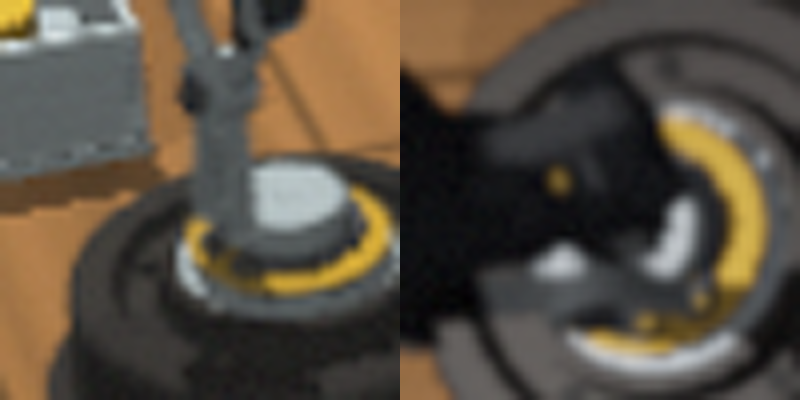

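Tips are out and the ring stayed. Lift on.

Emit:
{"method": "arm_command", "body": {"moves": [{"rx": 0, "rz": 0, "gripper": 0.33, "x": 0, "y": -0.5, "z": 0, "ry": 0}, {"rx": 0, "rz": 0, "gripper": 0.33, "x": 0, "y": -1.5, "z": 0, "ry": 0}, {"rx": 0, "rz": 0, "gripper": 0.33, "x": 0, "y": -2.8, "z": 0, "ry": 0}, {"rx": 0, "rz": 0, "gripper": 0.33, "x": 0, "y": -4.2, "z": 0, "ry": 0}, {"rx": 0, "rz": 0, "gripper": 0.33, "x": 0, "y": -5.5, "z": 0, "ry": 0}], "squeeze": 10}}

```text
clock: 21.07
position: [0.4966, 0.2639, 0.2576]
tool_rot: [-1.57, -0.0, -1.202]
force: [0.9, 0.7, -1.5]
grip_width: 0.057
```

Emit:
{"method": "arm_command", "body": {"moves": [{"rx": 0, "rz": 0, "gripper": 0.33, "x": 2, "y": 0, "z": -0.5, "ry": 0.05}, {"rx": 0, "rz": 0, "gripper": 0.33, "x": 5, "y": 0, "z": -1, "ry": 0.1}, {"rx": 0, "rz": 0, "gripper": 0.33, "x": 8.5, "y": 0, "z": -1.5, "ry": 0.16}, {"rx": 0, "rz": 0, "gripper": 0.33, "x": 12, "y": 0, "z": -2, "ry": 0.22}, {"rx": 0, "rz": 0, "gripper": 0.33, "x": 15, "y": 0, "z": -2, "ry": 0.28}], "squeeze": 10}}

```text
clock: 21.48
position: [0.5317, 0.1141, 0.257]
tool_rot: [-1.57, 0.0, -1.487]
force: [0.5, 0.4, -0.7]
grip_width: 0.0568
```

```bash
python3 go.py .561 -.4203 .21 -1.586; python3 chk.py c11
```

```text
clock 21.48 pos [0.5317 0.1141 0.257 ] yaw -1.4867 F [ 0.47  0.44 -0.72] w 0.0568
shift cm [53.5   4.68 -1.57] rot [-0.     0.099 -0.   ]
[0.5317 0.1141 0.257 ] F [ 0.47  0.44 -0.72] M [ 0.03 -0.1  -0.03] w 0.0568
```

View pics/c11_c.png

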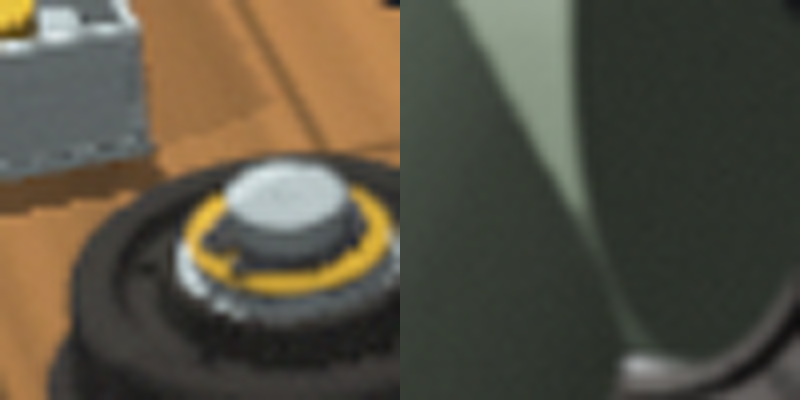

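Emit:
{"method": "arm_command", "body": {"moves": [{"rx": 0, "rz": 0, "gripper": 0.33, "x": 3.5, "y": 0.2, "z": -0.1, "ry": 0.02}, {"rx": 0, "rz": 0, "gripper": 0.33, "x": 7.5, "y": 0.4, "z": -0.2, "ry": 0.04}, {"rx": 0, "rz": 0, "gripper": 0.33, "x": 11.5, "y": 0.6, "z": -0.3, "ry": 0.06}, {"rx": 0, "rz": 0, "gripper": 0.33, "x": 15.5, "y": 0.8, "z": -0.4, "ry": 0.08}, {"rx": 0, "rz": 0, "gripper": 0.33, "x": 19.5, "y": 1, "z": -0.5, "ry": 0.1}], "squeeze": 10}}

```text
clock: 22.0
position: [0.5439, -0.0796, 0.2466]
tool_rot: [-1.57, 0.0, -1.583]
force: [0.6, -0.6, -0.8]
grip_width: 0.0565
```

Emit:
{"method": "arm_command", "body": {"moves": [{"rx": 0, "rz": 0, "gripper": 0.33, "x": 4, "y": 0.2, "z": -0.1, "ry": 0}, {"rx": 0, "rz": 0, "gripper": 0.33, "x": 8, "y": 0.4, "z": -0.2, "ry": 0}, {"rx": 0, "rz": 0, "gripper": 0.33, "x": 12, "y": 0.6, "z": -0.3, "ry": 0}, {"rx": 0, "rz": 0, "gripper": 0.33, "x": 16, "y": 0.8, "z": -0.4, "ry": 0}, {"rx": 0, "rz": 0, "gripper": 0.33, "x": 20, "y": 1, "z": -0.5, "ry": 0}], "squeeze": 10}}

```text
clock: 22.42
position: [0.5365, -0.2796, 0.2366]
tool_rot: [-1.57, 0.0, -1.582]
force: [0.8, 0.5, -1.2]
grip_width: 0.0569
```

```bash
python3 go.py .561 -.4203 .205 -1.586
```

```text
clock 22.42 pos [ 0.5365 -0.2796  0.2366] yaw -1.5822 F [ 0.79  0.53 -1.17] w 0.0569
shift cm [14.04  3.16  2.61] rot [-0.     0.004 -0.   ]
```

Emit:
{"method": "arm_command", "body": {"moves": [{"rx": 0, "rz": 0, "gripper": 0.33, "x": 4, "y": 0.3, "z": 1, "ry": 0}, {"rx": 0, "rz": 0, "gripper": 0.33, "x": 8, "y": 0.8, "z": 1.9, "ry": 0}, {"rx": 0, "rz": 0, "gripper": 0.33, "x": 11.5, "y": 1.5, "z": 2.5, "ry": 0.004}, {"rx": 0, "rz": 0, "gripper": 0.33, "x": 13.5, "y": 2.5, "z": 2.6, "ry": 0.004}, {"rx": 0, "rz": 0, "gripper": 0.33, "x": 14, "y": 3.2, "z": 2.6, "ry": 0.004}], "squeeze": 10}}

```text
clock: 22.83
position: [0.5597, -0.4222, 0.2035]
tool_rot: [-1.572, -0.002, -1.59]
force: [-0.0, 0.0, -1.5]
grip_width: 0.0572
```

Emit:
{"method": "arm_command", "body": {"moves": [{"rx": 0, "rz": 0, "gripper": 0.33, "x": 0, "y": 0, "z": 0, "ry": 0}, {"rx": 0, "rz": 0, "gripper": 0.33, "x": 0, "y": 0, "z": 0, "ry": 0}, {"rx": 0, "rz": 0, "gripper": 0.33, "x": 0, "y": 0, "z": 0, "ry": 0}], "squeeze": 10}}

```text
clock: 23.08
position: [0.5619, -0.4167, 0.2049]
tool_rot: [-1.57, 0.0, -1.585]
force: [-0.2, -0.0, -1.9]
grip_width: 0.0569
```

```bash
python3 go.py .561 -.4203 .205 -1.586; python3 look.py side d1 6 .561 -.42 .1
```

```text
clock 23.08 pos [ 0.5619 -0.4167  0.2049] yaw -1.5848 F [-0.2  -0.   -1.92] w 0.0569
shift cm [ 0.36 -0.01 -0.09] rot [-0.001  0.001 -0.   ]
origin px 322.1666666666667 274.5 23.1333
```

View pics/d1_v.png

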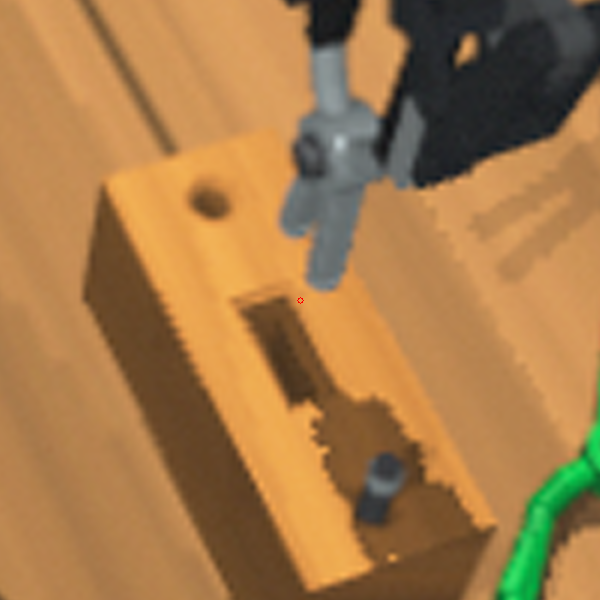

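```bash
python3 - <<'E'
from h import *
o=np.array([322.1667,274.5])
def px(a): return np.array(a)/6+o-.5
sl=[px(a) for a in((235,300),(285,294),(343,395),(295,410))]
print('slot',onz('side',sl,.07).round(4), onz('side',sl,.07).mean(0).round(4))
p=bot.observe()['position']
zt=p[2]-.0922+.0037
print('tips front bottom',onz('side',[px((293,232)),px((323,287))],zt).round(4))
d=np.load('pics/d1.npy')
for nm,c in(('far',(295,215)),('near',(330,262)),('pivot',(340,150)),('pv2',(330,80))):
    u,v=np.round(px(c)).astype(int); w=d[v-1:v+2,u-1:u+2].ravel(); uu,vv=np.meshgrid([u-1,u,u+1],[v-1,v,v+1]); P=world('side',np.c_[uu.ravel(),vv.ravel()],w); print(nm,np.median(P,0).round(4))
# predicted pixel: pivot & tips with vertical pliers at TCP offset a
ob=bot.observe(); Rm=R.from_euler('xyz',ob['tool_rot']).as_matrix(); tx,ty,tz=Rm.T
for a in(0,.0025):
    for nm,P in(('pivot',p+ty*.031+a*tz),('tip-y',p+ty*.0922+tx*.009+a*tz),('tip+y',p+ty*.0922-tx*.009+a*tz),('pivot front',p+ty*.031+a*tz+tx*.012)):
        print(a,nm,((pix('side',[P])[0]+.5-o)*6).round(0))
im=cv2.imread('pics/d1.png'); b=cv2.resize(im[290:345,355:400],None,fx=13,fy=11,interpolation=cv2.INTER_CUBIC); cv2.imwrite('pics/d1z.png',b)
E
```

```text
slot [[ 0.5547 -0.3981  0.07  ]
 [ 0.5704 -0.4018  0.07  ]
 [ 0.5704 -0.4397  0.07  ]
 [ 0.5543 -0.4388  0.07  ]] [ 0.5624 -0.4196  0.07  ]
tips front bottom [[ 0.563  -0.4063  0.1165]
 [ 0.5624 -0.4262  0.1165]]
far [ 0.5611 -0.4077  0.1287]
near [ 0.5634 -0.4257  0.1277]
pivot [ 0.558  -0.4218  0.1837]
pv2 [ 0.5631 -0.4055  0.1935]
0 pivot [338. 151.]
0 tip-y [319. 293.]
0 tip+y [291. 243.]
0 pivot front [358. 185.]
0.0025 pivot [346. 149.]
0.0025 tip-y [327. 290.]
0.0025 tip+y [299. 241.]
0.0025 pivot front [366. 183.]
```

View pics/d1z.png

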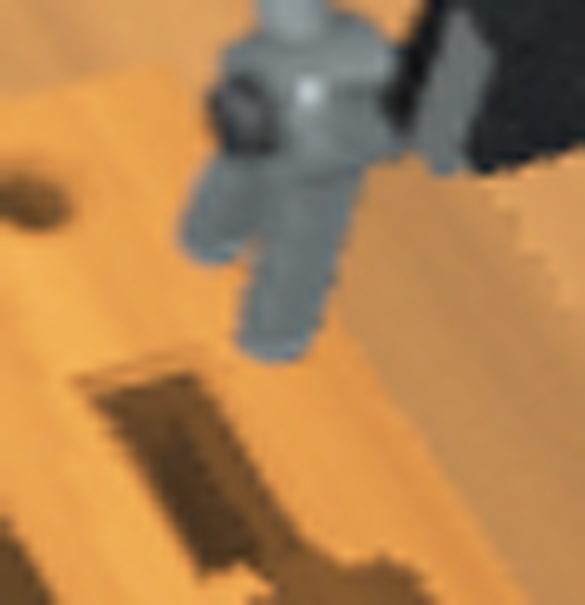

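```bash
python3 go.py .5605 -.4203 .165 -1.586
```

```text
clock 23.13 pos [ 0.5621 -0.4167  0.205 ] yaw -1.5845 F [-0.08 -0.08 -1.78] w 0.0571
shift cm [ 0.36  4.   -0.16] rot [-0.001  0.002 -0.   ]
```

Emit:
{"method": "arm_command", "body": {"moves": [{"rx": 0, "rz": 0, "gripper": 0.33, "x": 0.2, "y": 0.5, "z": -0.1, "ry": 0}, {"rx": 0, "rz": 0, "gripper": 0.33, "x": 0.36, "y": 1.3, "z": -0.13, "ry": 0}, {"rx": 0, "rz": 0, "gripper": 0.33, "x": 0.36, "y": 2.1, "z": -0.13, "ry": 0}, {"rx": 0, "rz": 0, "gripper": 0.33, "x": 0.36, "y": 2.8, "z": -0.13, "ry": 0}, {"rx": 0, "rz": 0, "gripper": 0.33, "x": 0.36, "y": 3, "z": -0.13, "ry": 0}], "squeeze": 10}}

```text
clock: 23.55
position: [0.5596, -0.4209, 0.1723]
tool_rot: [-1.572, 0.001, -1.586]
force: [0.1, 0.1, -1.1]
grip_width: 0.0565
```

```bash
python3 look.py side d2 6 .561 -.42 .1; python3 go.py .5605 -.4203 .165 -1.586
```

```text
origin px 322.1666666666667 274.5 23.6
clock 23.6 pos [ 0.5596 -0.4211  0.1726] yaw -1.586 F [ 0.39  0.18 -1.44] w 0.0568
shift cm [-0.08  0.75  0.09] rot [ 0.002  0.    -0.001]
```

View pics/d2_v.png

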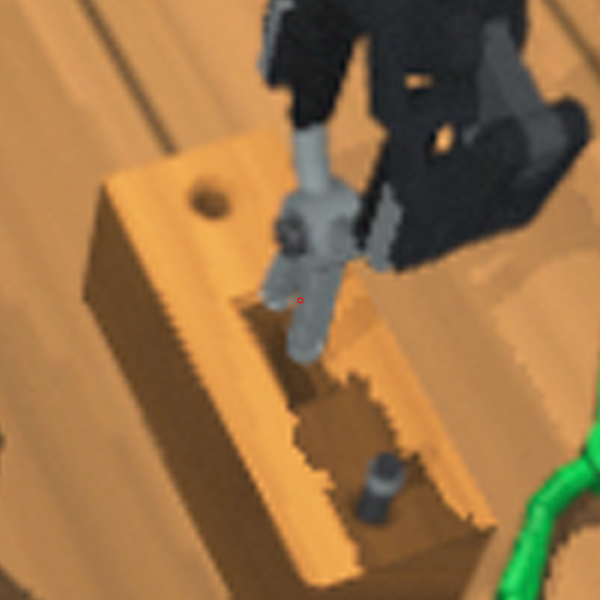

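Emit:
{"method": "arm_command", "body": {"moves": [{"rx": 0, "rz": 0, "gripper": 0.33, "x": -0.05, "y": 0.3, "z": 0.08, "ry": 0}, {"rx": 0, "rz": 0, "gripper": 0.33, "x": -0.05, "y": 0.7, "z": 0.08, "ry": 0}, {"rx": 0, "rz": 0, "gripper": 0.33, "x": -0.05, "y": 1.1, "z": 0.08, "ry": 0}, {"rx": 0, "rz": 0, "gripper": 0.33, "x": -0.05, "y": 1.5, "z": 0.08, "ry": 0}, {"rx": 0, "rz": 0, "gripper": 0.33, "x": -0.05, "y": 1.5, "z": 0.08, "ry": 0}], "squeeze": 10}}

```text
clock: 24.02
position: [0.5605, -0.4208, 0.1581]
tool_rot: [-1.572, 0.001, -1.586]
force: [-0.2, 0.4, -1.4]
grip_width: 0.0568
```

```bash
python3 look.py side d3 6 .561 -.42 .1; python3 go.py .5605 -.4203 .11 -1.586
```

```text
origin px 322.1666666666667 274.5 24.0667
clock 24.07 pos [ 0.5606 -0.421   0.1586] yaw -1.5861 F [ 0.42  0.33 -1.87] w 0.0571
shift cm [-0.06  4.86 -0.01] rot [ 0.001 -0.    -0.   ]
```

View pics/d3_v.png

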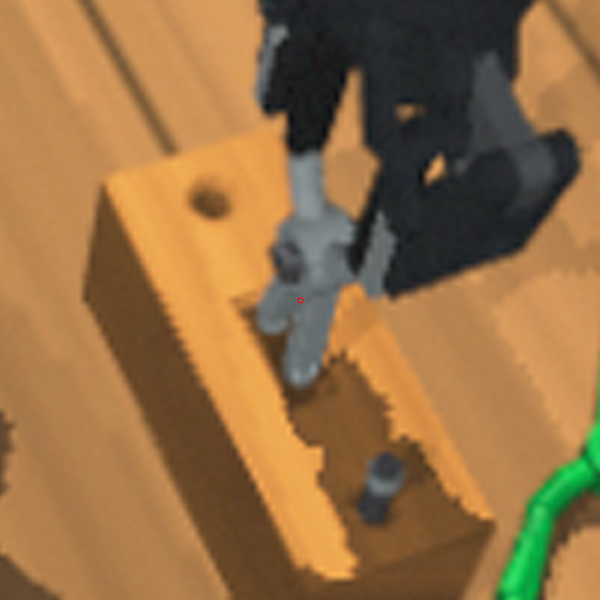

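Tips (265,325)/(302,380) sit inside the slot mouth; continue down.

Emit:
{"method": "arm_command", "body": {"moves": [{"rx": 0, "rz": 0, "gripper": 0.33, "x": 0, "y": 0.5, "z": 0, "ry": 0}, {"rx": 0, "rz": 0, "gripper": 0.33, "x": 0, "y": 1, "z": 0, "ry": 0}, {"rx": 0, "rz": 0, "gripper": 0.33, "x": 0, "y": 1.5, "z": 0, "ry": 0}, {"rx": 0, "rz": 0, "gripper": 0.33, "x": 0, "y": 2, "z": 0, "ry": 0}], "squeeze": 10}}

```text
clock: 24.4
position: [0.5607, -0.421, 0.1384]
tool_rot: [-1.571, 0.0, -1.586]
force: [-0.9, -0.3, -1.0]
grip_width: 0.057
```

Emit:
{"method": "arm_command", "body": {"moves": [{"rx": 0, "rz": 0, "gripper": 0.33, "x": 0, "y": 0.5, "z": 0, "ry": 0}, {"rx": 0, "rz": 0, "gripper": 0.33, "x": 0, "y": 1, "z": 0, "ry": 0}, {"rx": 0, "rz": 0, "gripper": 0.33, "x": 0, "y": 1.5, "z": 0, "ry": 0}, {"rx": 0, "rz": 0, "gripper": 0.33, "x": 0, "y": 2, "z": 0, "ry": 0}], "squeeze": 10}}

```text
clock: 24.73
position: [0.5607, -0.4211, 0.1185]
tool_rot: [-1.571, -0.0, -1.586]
force: [0.2, 0.1, -2.3]
grip_width: 0.0572
```

```bash
python3 look.py side d4 6 .561 -.42 .1; python3 go.py .5605 -.4203 .11 -1.586
```

```text
origin px 322.1666666666667 274.5 24.7833
clock 24.78 pos [ 0.5605 -0.4208  0.1175] yaw -1.5861 F [-0.1  -0.22 -2.92] w 0.0566
shift cm [-0.04  0.75  0.  ] rot [ 0.001 -0.    -0.001]
```

View pics/d4_v.png

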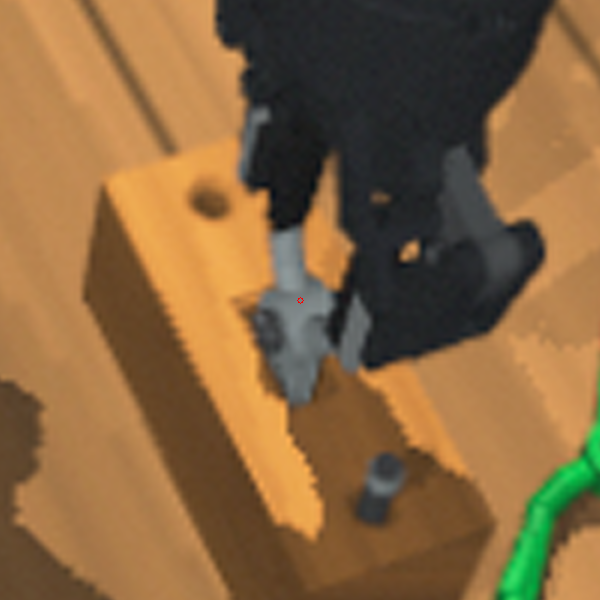

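Emit:
{"method": "arm_command", "body": {"moves": [{"rx": 0, "rz": 0, "gripper": 0.33, "x": 0, "y": 0.2, "z": 0, "ry": 0}, {"rx": 0, "rz": 0, "gripper": 0.33, "x": 0, "y": 0.4, "z": 0, "ry": 0}, {"rx": 0, "rz": 0, "gripper": 0.33, "x": 0, "y": 0.6, "z": 0, "ry": 0}, {"rx": 0, "rz": 0, "gripper": 0.33, "x": 0, "y": 0.6, "z": 0, "ry": 0}], "squeeze": 10}}

```text
clock: 25.12
position: [0.5607, -0.421, 0.1128]
tool_rot: [-1.571, 0.0, -1.586]
force: [0.5, -0.7, -1.1]
grip_width: 0.0571
```

Emit:
{"method": "arm_command", "body": {"moves": [{"rx": 0, "rz": 0, "gripper": 0.33, "x": 0, "y": 0.1, "z": 0, "ry": 0}, {"rx": 0, "rz": 0, "gripper": 0.33, "x": 0, "y": 0.2, "z": 0, "ry": 0}, {"rx": 0, "rz": 0, "gripper": 0.33, "x": 0, "y": 0.2, "z": 0, "ry": 0}], "squeeze": 10}}

```text
clock: 25.37
position: [0.5608, -0.421, 0.111]
tool_rot: [-1.571, 0.0, -1.586]
force: [0.4, -0.3, -2.0]
grip_width: 0.0567
```

Emit:
{"method": "arm_command", "body": {"moves": [{"rx": 0, "rz": 0, "gripper": 0.33, "x": 0, "y": 0.1, "z": 0, "ry": 0}, {"rx": 0, "rz": 0, "gripper": 0.33, "x": 0, "y": 0.2, "z": 0, "ry": 0}, {"rx": 0, "rz": 0, "gripper": 0.33, "x": 0, "y": 0.2, "z": 0, "ry": 0}], "squeeze": 10}}

```text
clock: 25.62
position: [0.5607, -0.421, 0.1089]
tool_rot: [-1.571, 0.0, -1.586]
force: [-0.4, -0.6, -1.5]
grip_width: 0.0572
```

Emit:
{"method": "arm_command", "body": {"moves": [{"rx": 0, "rz": 0, "gripper": 0.33, "x": 0, "y": 0.1, "z": 0, "ry": 0}, {"rx": 0, "rz": 0, "gripper": 0.33, "x": 0, "y": 0.2, "z": 0, "ry": 0}, {"rx": 0, "rz": 0, "gripper": 0.33, "x": 0, "y": 0.2, "z": 0, "ry": 0}], "squeeze": 10}}

```text
clock: 25.87
position: [0.5614, -0.4212, 0.1084]
tool_rot: [-1.569, -0.0, -1.586]
force: [-1.8, 3.4, 13.9]
grip_width: 0.0567
```

Emit:
{"method": "arm_command", "body": {"moves": [{"rx": 0, "rz": 0, "gripper": 0.33, "x": 0, "y": -0.1, "z": 0, "ry": 0}, {"rx": 0, "rz": 0, "gripper": 0.4, "x": 0, "y": -0.1, "z": 0, "ry": 0}, {"rx": 0, "rz": 0, "gripper": 0.6, "x": 0, "y": -0.1, "z": 0, "ry": 0}, {"rx": 0, "rz": 0, "gripper": 0.8, "x": 0, "y": -0.1, "z": 0, "ry": 0}, {"rx": 0, "rz": 0, "gripper": 1, "x": 0, "y": -0.1, "z": 0, "ry": 0}], "squeeze": 20}}

```text
clock: 26.28
position: [0.5607, -0.4211, 0.1079]
tool_rot: [-1.571, -0.0, -1.586]
force: [-0.8, -0.2, 0.7]
grip_width: 0.085
```

Emit:
{"method": "arm_command", "body": {"moves": [{"rx": 0, "rz": 0, "gripper": 1, "x": 0, "y": 0, "z": 0, "ry": 0}, {"rx": 0, "rz": 0, "gripper": 1, "x": 0, "y": 0, "z": 0, "ry": 0}, {"rx": 0, "rz": 0, "gripper": 1, "x": 0, "y": -1, "z": 0, "ry": 0}, {"rx": 0, "rz": 0, "gripper": 1, "x": 0, "y": -2.5, "z": 0, "ry": 0}], "squeeze": 20}}

```text
clock: 26.62
position: [0.5603, -0.4207, 0.1329]
tool_rot: [-1.573, 0.001, -1.586]
force: [-0.9, 0.7, 0.4]
grip_width: 0.0858
```

```bash
python3 look.py side d5 6 .561 -.42 .1; python3 go.py .5605 -.4203 .11 -1.586
```

```text
origin px 322.1666666666667 274.5 26.6667
clock 26.67 pos [ 0.5614 -0.422   0.1372] yaw -1.5862 F [ 0.77 -1.34  5.53] w 0.0852
shift cm [-0.18  2.72 -0.09] rot [-0.002 -0.     0.002]
```

View pics/d5_v.png

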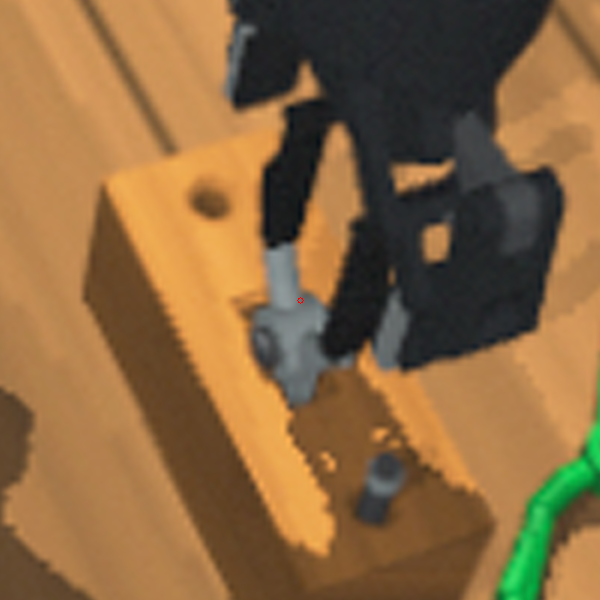

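Pliers stand in the slot, gripper free. Retreat upward.

Emit:
{"method": "arm_command", "body": {"moves": [{"rx": 0, "rz": 0, "gripper": 1, "x": 0, "y": -2, "z": 0, "ry": 0}, {"rx": 0, "rz": 0, "gripper": 1, "x": 0, "y": -5, "z": 0, "ry": 0}, {"rx": 0, "rz": 0, "gripper": 1, "x": 0, "y": -9, "z": 0, "ry": 0}, {"rx": 0, "rz": 0, "gripper": 1, "x": -1, "y": -12, "z": 0, "ry": 0}, {"rx": 0, "rz": 0, "gripper": 1, "x": -4, "y": -13, "z": 0, "ry": 0}], "squeeze": 20}}

```text
clock: 27.08
position: [0.5605, -0.3858, 0.2696]
tool_rot: [-1.566, -0.006, -1.591]
force: [0.7, -0.3, 0.8]
grip_width: 0.0851
```

Emit:
{"method": "arm_command", "body": {"moves": [{"rx": 0, "rz": 0, "gripper": 1, "x": -4, "y": 0, "z": 0, "ry": 0}, {"rx": 0, "rz": 0, "gripper": 1, "x": -8, "y": 0, "z": 0, "ry": 0}, {"rx": 0, "rz": 0, "gripper": 1, "x": -12, "y": 0, "z": 0, "ry": 0}, {"rx": 0, "rz": 0, "gripper": 1, "x": -14, "y": 0, "z": 0, "ry": 0}, {"rx": 0, "rz": 0, "gripper": 1, "x": -14, "y": 0, "z": 0, "ry": 0}], "squeeze": 20}}

```text
clock: 27.5
position: [0.5647, -0.236, 0.2644]
tool_rot: [-1.569, 0.002, -1.581]
force: [0.5, 1.1, -0.2]
grip_width: 0.0859
```

```bash
python3 look.py side e1 6 .561 -.42 .1; python3 look.py side e2 8 .52 .277 .1; python3 - <<'E'
from h import *
d=np.load('pics/e1.npy'); im=cv2.imread('pics/e1.png')
v,u=np.nonzero((im.max(2)<60)&(d>0)); P=world('side',np.c_[u,v],d[v,u]); k=(abs(P[:,0]-.56)<.05)&(abs(P[:,1]+.415)<.06)&(P[:,2]>.1)&(P[:,2]<.18); P=P[k]
print(k.sum(),P.mean(0).round(4),P.max(0).round(4))
t,d=grab('top','e3'); t0=cv2.imread('pics/top1.png'); 
s=cv2.imread('pics/e1.png'); s0=cv2.imread('pics/side1.png'); df=cv2.absdiff(s,s0).max(2); cv2.imwrite('pics/ediff.png',np.hstack([s,np.repeat(df[:,:,None],3,2)])[::1,::1][:, :])
cv2.imwrite('pics/ediff.png',cv2.resize(np.hstack([s,np.repeat(df[:,:,None],3,2)]),(800,300)))
E
```

```text
origin px 322.1666666666667 274.5 27.55
origin px 202.75 86.0 27.6
368 [ 0.5608 -0.4244  0.1435] [ 0.5694 -0.3931  0.1717]
```

View pics/e1_v.png

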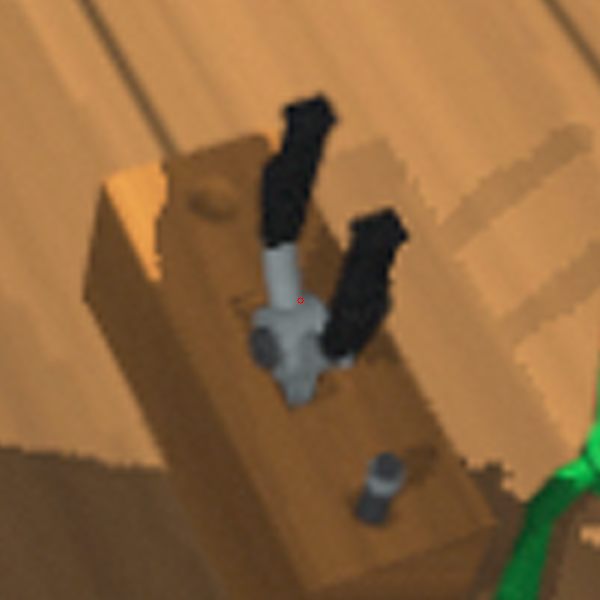

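View pics/e2_v.png

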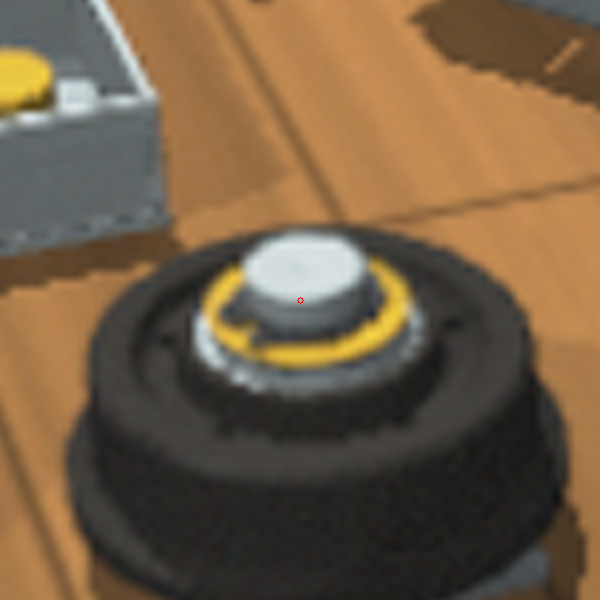

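View pics/ediff.png

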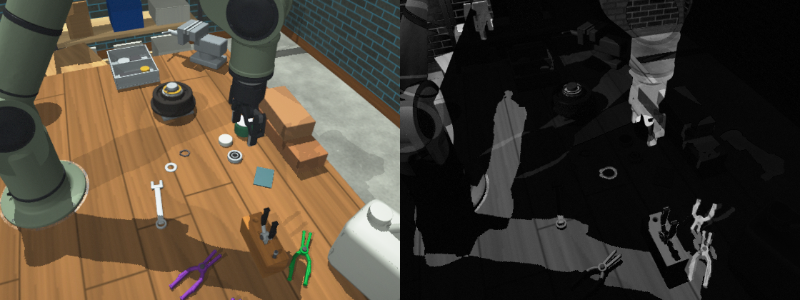

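View pics/e3.png

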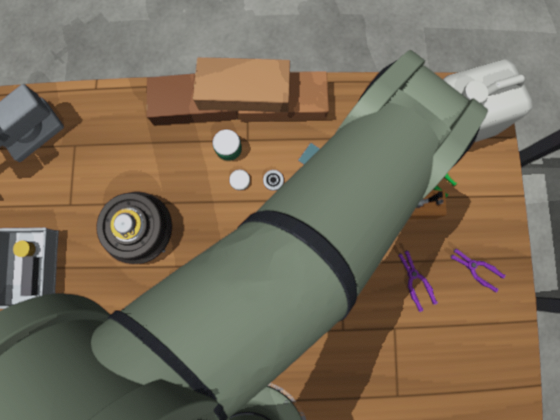

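```bash
python3 - <<'E'
from h import *
from scipy.optimize import least_squares
for n,f,box in(('side','e2',(110,150,220,262)),('top','e3',(200,250,95,150))):
    im=cv2.imread(f'pics/{f}.png'); d=np.load(f'pics/{f}.npy') ; v,u=np.mgrid[box[0]:box[1],box[2]:box[3]]; v=v.ravel();u=u.ravel(); P=world(n,np.c_[u,v],d[v,u]); g=im[v,u].astype(int)
    ax=np.array({'side':[.520,.2755],'top':[.5196,.2775]}[n]); r=np.hypot(*(P[:,:2]-ax).T)
    k=(P[:,2]>.097)&(P[:,2]<.108)&(g.max(1)<110)&(r>.0225)&(r<.034); Q=P[k]
    A=np.c_[Q[:,:2]-ax,np.ones(len(Q))]; print(n,len(Q),'plane',np.linalg.lstsq(A,Q[:,2],rcond=None)[0].round(4))
    ang=np.degrees(np.arctan2(*(Q[:,:2]-ax).T[::-1])).round(); print(sorted(zip(ang,(np.hypot(*(Q[:,:2]-ax).T)*1000).round(1),(Q[:,2]*1000).round())))
a=cv2.imread('pics/e2.png')[108:140,222:264]; b=cv2.imread('pics/e3.png')[205:245,103:150]
cv2.imwrite('pics/e4.png',np.hstack([cv2.resize(a,(400,400),interpolation=cv2.INTER_CUBIC),cv2.resize(b,(400,400),interpolation=cv2.INTER_CUBIC)]))
print(bot.observe()['clock'],bot.observe()['force'])
E
```

```text
side 38 plane [ 0.004  -0.0092  0.1014]
[(np.float64(-173.0), np.float64(24.3), np.float64(102.0)), (np.float64(-168.0), np.float64(25.3), np.float64(100.0)), (np.float64(-143.0), np.float64(23.2), np.float64(101.0)), (np.float64(-140.0), np.float64(29.9), np.float64(102.0)), (np.float64(-139.0), np.float64(25.5), np.float64(99.0)), (np.float64(-133.0), np.float64(23.8), np.float64(106.0)), (np.float64(-130.0), np.float64(27.0), np.float64(105.0)), (np.float64(-129.0), np.float64(28.6), np.float64(103.0)), (np.float64(-124.0), np.float64(27.5), np.float64(102.0)), (np.float64(-119.0), np.float64(25.0), np.float64(101.0)), (np.float64(-113.0), np.float64(23.7), np.float64(104.0)), (np.float64(-113.0), np.float64(23.8), np.float64(100.0)), (np.float64(-106.0), np.float64(23.2), np.float64(100.0)), (np.float64(-100.0), np.float64(24.4), np.float64(100.0)), (np.float64(-88.0), np.float64(26.8), np.float64(101.0)), (np.float64(-85.0), np.float64(22.8), np.float64(101.0)), (np.float64(-79.0), np.float64(24.4), np.float64(98.0)), (np.float64(-79.0), np.float64(24.7), np.float64(102.0)), (np
[... 2396 characters left out ...]
p.float64(101.0)), (np.float64(-54.0), np.float64(25.1), np.float64(105.0)), (np.float64(-50.0), np.float64(23.0), np.float64(104.0)), (np.float64(-46.0), np.float64(24.6), np.float64(105.0)), (np.float64(-40.0), np.float64(22.8), np.float64(104.0)), (np.float64(-37.0), np.float64(24.6), np.float64(104.0)), (np.float64(-32.0), np.float64(23.3), np.float64(104.0)), (np.float64(-24.0), np.float64(24.2), np.float64(103.0)), (np.float64(-18.0), np.float64(23.4), np.float64(104.0)), (np.float64(167.0), np.float64(25.1), np.float64(102.0)), (np.float64(170.0), np.float64(22.9), np.float64(106.0)), (np.float64(173.0), np.float64(24.7), np.float64(102.0))]
27.65 [-1.24958411 -0.36210371 -0.72566539]
```

View pics/e4.png

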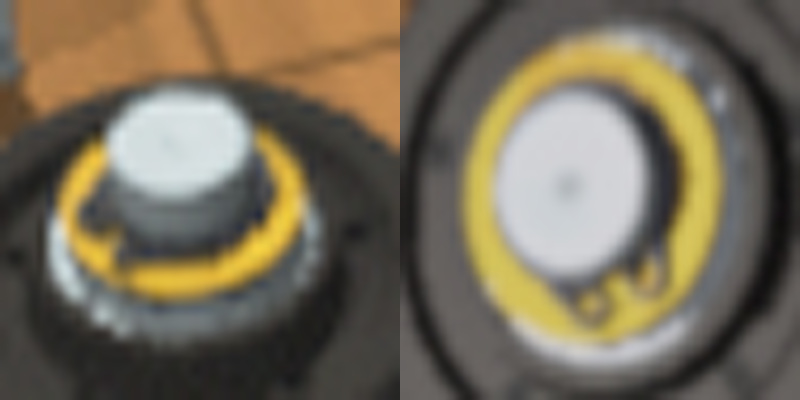

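```bash
python3 -c "
from workcell import bot
print(bot.job_done())"
```

```text
the job is handed in; nothing more can be done
None
```

The larger snap ring is in the axle's groove, and the pliers are standing back in their slot. I handed the job in at about 27.7 s.

**Fitting:** I engaged the tips in both eyes, spread the ring with the grips at about 37 mm (tips roughly 38 mm apart), and centred it over the axle using both cameras. I pressed the washer down with a net force of about 10 N at most, more than the 7 N that would do but under the 16 N limit. I then let the ring close in the groove and withdrew the tips.

**Last checks:**
- **Ring:** Its upper face is at about 101–104 mm. The side camera shows it level (0.01 rad); the top camera gives about 0.06 rad, with a few millimetres of depth noise. The eyes are about 18 mm apart in the top view.
- **Pliers:** The grips are at the same height as at the start and within about 2 mm of their starting place. They pushed back on the block at the height where I picked them up.
- **Robot:** The gripper was clear of everything.

**What disagreed:**
- The two cameras differed by up to about 4 mm in y, so I aligned by relative measurements.
- A squeeze of 7 N closed the grips to 52 mm instead of holding them at rest, so I controlled the grip by its opening instead.
- The green and purple look-alikes ended up lying differently from the first picture. The green one had already toppled before the gripper touched anything, and I never touched any of them.
- In the last pictures the arm hid part of the bench from above. The side view showed none of the other items out of place.

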